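Scoop ore lumps into the balance dish and hang the scoop up

TASK

With the red-handled scoop, take up at least three of the four ore lumps from the blue tray and tip them into the steel dish on the balance; don't touch the lumps with the fingers, and spill none: any lump not in the dish must be in the tray. Then hang the scoop by its red bar on the hook, leave it hanging at rest, and keep the bottles, jars and the wooden box where they stand.

Things in the scene. Friction and masses are not known exactly. Their poses are not given: they have to be found in the camera images.
- tray_floor (a point): Point on the inner floor (4 mm above the bench) of a fixed blue plastic tray that holds the four ore lumps. The flat floor runs from x = -130 mm to x = +90 mm; from there a ramp rises evenly to 34 mm above the floor at the +x end wall (x = +130 mm), whose top is 80 mm above the floor. Inside 104 mm wide (y); walls 4 mm thick, the other tops 34 mm above the floor. The lumps start on the floor at x above 15 mm.
- lump1_mid (a point): Middle of brown ore lump 1: a chunky stone about 31 mm across and 26 mm high, bevelled underneath, about 35 g; at the start the point is 13 mm above what it stands on.
- lump2_mid (a point): Middle of brown ore lump 2: a chunky stone about 31 mm across and 26 mm high, bevelled underneath, about 35 g; at the start the point is 13 mm above what it stands on.
- lump3_mid (a point): Middle of brown ore lump 3: a chunky stone about 31 mm across and 26 mm high, bevelled underneath, about 35 g; at the start the point is 13 mm above what it stands on.
- lump4_mid (a point): Middle of brown ore lump 4: a chunky stone about 31 mm across and 26 mm high, bevelled underneath, about 35 g; at the start the point is 13 mm above what it stands on.
- scoop_bar (a point): Middle of the red grip bar of the loose yellow scoop (0.2 kg, 130 x 92 x 122 mm, balanced about under this point), 115 mm above the scoop's underside. Axes of the scoop: x to the open front lip, y across, z up. The bar runs along x: 102 mm long, 16 mm wide (y), 14 mm high. The space under it is open from side to side between rear post and front struts.
- scoop_pan (a point): Point in the scoop, 20 mm above its underside, 11 mm ahead (x) of and 95 mm below scoop_bar, same axes. Pan: flat 2 mm floor, lip 65 mm ahead of this point, back wall 65 mm behind; 92 mm wide outside, 88 mm inside. Walls 45 mm high; the side walls slope down over the front 55 mm to 18 mm at the lip.
- dish_in (a point): Point on the axis, 20 mm above the floor and 26 mm below the mouth plane of the round steel dish fixed on the white bench balance. Its mouth is 108 mm above the bench, 146 mm inside diameter; floor about 120 mm across, 46 mm below, wall 3 mm. The balance below does not move: it reaches 80 mm to -x, 120 mm to +x and 83 mm to either side of this point, 50 mm high (60 mm at its +x edge); x points to its display.
- hook_arm (a point): Middle of the level arm of a steel hook on a fixed stand, on the arm's axis, 230 mm above the bench. The arm, 10 mm thick, runs along its x: to the post (14 mm thick, collar 24 mm, axis at x = +78 mm, top 12 mm above the arm's axis) and to x = -42 mm, where it turns up to a red 14 mm ball at x = -50 mm, 18 mm above the axis. Foot: 120 mm square, 14 mm high, at x = +85 mm.
- jar_green_mid (a point): Bystander, loose: clear glass jar with green lid, 50 mm wide, 80 mm tall. Point at its centre, half-way up; z is its axis.
- jar_white_mid (a point): Bystander, loose: clear glass jar with white lid, 50 mm wide, 70 mm tall. Point at its centre, half-way up; z is its axis.
- wide_jar_mid (a point): Bystander, loose: amber glass jar with green lid, 84 mm wide, 90 mm tall. Point at its centre, half-way up; z is its axis.
- slide_box_mid (a point): Bystander, loose: flat wooden box, 100 x 85 x 32 mm. Point at its centre, half-way up; z is its axis.
- flask_bottle_mid (a point): Bystander, loose: clear plastic bottle with blue cap, 60 mm wide, 130 mm tall. Point at its centre, half-way up; z is its axis.
- tall_bottle_mid (a point): Bystander, loose: white plastic bottle with red cap, 64 mm wide, 160 mm tall. Point at its centre, half-way up; z is its axis.
- brown_bottle_mid (a point): Bystander, loose: amber bottle with black cap, 70 mm wide, 140 mm tall. Point at its centre, half-way up; z is its axis.
- scoop: The scoop again: origin at the middle of its underside, same axes. Its bar is carried at the back by a 16 mm wide post (54 to 42 mm behind scoop_bar) and in front by two 6 mm wire struts, which run from the bar, 47 mm ahead of scoop_bar, out and down to the side walls, 31 mm ahead.
- hook_stand: The hook stand of hook_arm; origin on the bench below that point, same axes.
- lump1: Ore lump 1; origin at the middle of its underside.
- lump2: Ore lump 2; origin at the middle of its underside.
- lump3: Ore lump 3; origin at the middle of its underside.
- lump4: Ore lump 4; origin at the middle of its underside.

How it is judged (in metres and radians):
On the way, in this order (a step that is already met when the one before it is completed fails the run):
1. at least one lump lies in the lifted scoop (height (world z) of scoop_pan above 0.08 m and distance between any of lump1_mid, lump2_mid, lump3_mid, lump4_mid and scoop_pan below 0.075 m), for 0.2 s.
2. at least three lumps lie in the dish ((distance between each of lump1_mid, lump2_mid, lump3_mid and dish_in below 0.075 m or distance between each of lump1_mid, lump2_mid, lump4_mid and dish_in below 0.075 m or distance between each of lump1_mid, lump3_mid, lump4_mid and dish_in below 0.075 m or distance between each of lump2_mid, lump3_mid, lump4_mid and dish_in below 0.075 m)), for 0.2 s.
At the end, for the whole second after the job is handed in: At least three lumps in the dish (within 75 mm of dish_in); every other lump in dish or tray. The scoop hangs on the hook, at rest: its bar's middle within 60 mm of the arm sideways and 50 mm in height, between tip and post, its pan 30 mm or more below ((distance between each of lump1_mid, lump2_mid, lump3_mid and dish_in below 0.075 m or distance between each of lump1_mid, lump2_mid, lump4_mid and dish_in below 0.075 m or distance between each of lump1_mid, lump3_mid, lump4_mid and dish_in below 0.075 m or distance between each of lump2_mid, lump3_mid, lump4_mid and dish_in below 0.075 m) and (distance between lump1_mid and dish_in below 0.075 m or (x of lump1_mid in the frame of tray_floor between -0.132 and 0.132 m and y of lump1_mid in the frame of tray_floor between -0.054 and 0.054 m and z of lump1_mid in the frame of tray_floor between -0.06 and 0.06 m)) and (distance between lump2_mid and dish_in below 0.075 m or (x of lump2_mid in the frame of tray_floor between -0.132 and 0.132 m and y of lump2_mid in the frame of tray_floor between -0.054 and 0.054 m and z of lump2_mid in the frame of tray_floor between -0.06 and 0.06 m)) and (distance between lump3_mid and dish_in below 0.075 m or (x of lump3_mid in the frame of tray_floor between -0.132 and 0.132 m and y of lump3_mid in the frame of tray_floor between -0.054 and 0.054 m and z of lump3_mid in the frame of tray_floor between -0.06 and 0.06 m)) and (distance between lump4_mid and dish_in below 0.075 m or (x of lump4_mid in the frame of tray_floor between -0.132 and 0.132 m and y of lump4_mid in the frame of tray_floor between -0.054 and 0.054 m and z of lump4_mid in the frame of tray_floor between -0.06 and 0.06 m)) and contact force between scoop and hook_stand above 0.8 N and y of scoop_bar in the frame of hook_arm between -0.06 and 0.06 m and x of scoop_bar in the frame of hook_arm between -0.05 and 0.07 m and z of scoop_bar in the frame of hook_arm between -0.05 and 0.05 m and z of scoop_pan in the frame of hook_arm below -0.03 m and height (world z) of scoop_pan above 0.06 m and linear speed of scoop below 0.05 m/s and angular speed of scoop below 0.6 rad/s); the robot touches nothing.
It fails at once if the fingers touch a lump (contact force between the fingers and lump1 above 0.3 N or contact force between the fingers and lump2 above 0.3 N or contact force between the fingers and lump3 above 0.3 N or contact force between the fingers and lump4 above 0.3 N).
It fails at once if a bystander is moved by more than 30 mm or tipped over (distance of any of jar_green_mid, jar_white_mid, wide_jar_mid, slide_box_mid, flask_bottle_mid, tall_bottle_mid, brown_bottle_mid from where it was at the start of the episode above 0.03 m or angle between any of jar_green_mid, jar_white_mid, wide_jar_mid, slide_box_mid, flask_bottle_mid, tall_bottle_mid, brown_bottle_mid's own z axis and vertical above 0.5 rad).
It also fails if it takes over 72 s, if anything falls off the work surface, if the arm or the gripper's body presses on something with over 40 N, if the wrist force passes 120 N, or if a joint passes its speed limit or range.

ROBOT

A 6-joint arm with a two-finger parallel gripper is mounted at the origin on the work surface. World frame = base frame: x ahead of the robot, y to its left, z up, the work surface at z = 0. Lengths are in mm, angles in rad, forces in N, time in s.
With the tool pointing down it reaches from about 250 to 850 mm from the base axis. Payload 12.5 kg.
Tool frame: the origin (TCP) lies midway between the tips of the shut fingers; the grasp point (between the pads) lies 19 mm behind it; x points along the fingers, y is the direction in which the jaws open and shut, and the axes are right-handed (so a half turn about x gives the same grasp; the last joint's range is limited). The gripper opens to 93 mm and grips with 3 to 60 N. Pads are 15 mm wide; open, the fingers measure 128 mm over their backs; the gripper's body (75 mm by 188 mm) begins 65 mm behind the grasp point.
Start: joints at [1.157, 0.351, 1.652, -0, 1.139, -0.085], TCP at [177.567, 520.533, 218.633] pointing down, gripper open.
Joint ranges: [-2.75, 2.75], [-0.79, 2.1], [0.01, 2.65], [-1.57, 4.71], [0.07, 3.14], [-2.87, 2.87]. Speed limits (rad/s): [2.22, 2.22, 2.79, 3.14, 3.14, 3.14].

INTERFACE

Orientations are given as a unit quaternion [w, x, y, z].
In Python, from plant import * gives the robot as it stands.
- The arm moves only by the shell command python3 -m inch 'ROWS'. ROWS is a JSON object of lists of equal length, an entry for each row: "dp": the shift along the tool's x, y, z in units of 30 mm (1.0 is 30 mm), a list of three; "rot": the turn, a rotation vector about the tool's x, y, z in rad, a list of three; "fingers": the finger opening in mm, from 0 to 93. A call has 1 to 5 rows; each row is the pose to reach, as a shift and turn from the pose commanded when the call began, along the tool's axes at that moment; what a row does not reach only later rows make up. A row lasts 1/10 s, in which the tool goes at most 50 mm and 8.59 degrees, less where a joint would pass 70% of its speed; a pose out of reach is approached as far as the arm can. A call with a gripper value outside its range is refused whole. The fingers move at their own pace and stop on an object; the grip force is fixed at half the most. Time passes only in rows, so rows that repeat a pose let the fingers close. It gives the time, the measured TCP pose, the force and the opening at its end, in the units of the state.
- sense(): the state, without advancing time (a new reading comes with each control period).
- camera(name): name is "scene" or "top" or "wrist"; returns a dict with "image" (400x640x3 uint8, red, green, blue), "depth" (400x640 float32, mm along the optical axis (not along the pixel's ray), 0 where there is no reading), "vfov" (degrees; the focal length in pixels is half the picture's height over the tangent of half this angle, whatever the lens; pixels are square), "cx", "cy" (the principal point, pixels), "k1" (the pictures are not rectified: a ray, as slopes to the right and down, at radius r is drawn at 1 + k1 r^2 times it, then the intrinsics apply), "camera_from_world" (4x4, takes a point from world to camera coordinates); the wrist camera has in their place "tool_from_camera" (4x4, takes a point from camera to tool coordinates, whose origin is the TCP and whose axes are the tool frame's). Camera axes: x right, y down, z forward; pixel columns grow to the right and rows downward; lengths in mm; the calibration is good to about 2 mm. A picture is of the moment at which its call begins: read the wrist's pose just before it.
- sign_off(): hands the job in, once; it reports no verdict.
The state is a dict: "time": time; "qpos": joint angles; "dq": joint speeds; "joint_efforts": joint torques, N m; "ee_pos": TCP position; "ee_rot": TCP orientation; "force": force on the tool from outside, world axes, zero at the start; "ft_torque": the same for the moment, N m; "opening": finger opening in mm.
Only numpy, scipy, OpenCV 4.12 (cv2) and the standard library are available. Lean on these libraries where they do the work, as an engineer would, in place of code of your own. Each camera call takes 0.05 s, during which the arm holds its last target.

## Working session

There is one attempt and no reset: what is moved stays moved. The work goes in short steps, Python scripts to look and compute and a shell command to move; the robot and the scene stay as the last step left them, time stands still between calls to the robot, and variables do not carry over. Pictures are saved under pics/ and viewed, and the job is handed in when it is done.

```bash
ls; mkdir -p pics
python3 - <<'E'
from plant import *
import cv2,numpy as np
s=sense();print(s)
for n in ("scene","top","wrist"):
    c=camera(n);cv2.imwrite(f"pics/{n}0.png",c["image"][:,:,::-1])
    np.savez(f"pics/{n}0.npz",**c)
    print(n,c["vfov"],c["cx"],c["cy"],c["k1"],np.round(c.get("camera_from_world",c.get("tool_from_camera")),4).tolist())
E
```

```text
pics
{'time': 0.0, 'qpos': array([ 1.15742293e+00,  3.51231898e-01,  1.65241020e+00, -1.93939374e-05,
        1.13909344e+00, -8.45798343e-02]), 'dq': array([ 0.00092213,  0.00117187, -0.00084311,  0.00345867, -0.00090814,
       -0.00013442]), 'joint_efforts': array([ 1.84832902e-04, -4.97329831e+01, -2.85250354e+01,  6.98985206e-02,
        2.58213608e-02, -1.06560374e-04]), 'ee_pos': array([177.42989954, 520.23849576, 218.10908413]), 'ee_rot': array([ 0.69747986,  0.11532717,  0.69766693, -0.11611346]), 'force': array([-0.14335007,  0.27956667, -0.90889263]), 'ft_torque': array([ 0.00610861,  0.00949671, -0.01453253]), 'opening': 92.90346380407311}
scene 51.17160852072155 320.32872662044974 198.48779748590434 -0.089221673816338 [[0.6756, 0.7373, 0.0028, -378.5072], [0.4116, -0.374, -0.8311, -97.4153], [-0.6117, 0.5626, -0.5562, 1606.0988], [0.0, 0.0, 0.0, 1.0]]
top 43.58779863794967 316.73532669853876 193.41004100515391 -0.09984751367338117 [[0.029, -0.9996, 0.0032, -28.405], [-0.9907, -0.0292, -0.1326, 584.0736], [0.1327, 0.0006, -0.9912, 1461.4227], [0.0, 0.0, 0.0, 1.0]]
wrist 63.839807658009384 315.34364152987627 199.5895382030932 -0.046630076329400416 [[0.0017, -0.2823, 0.9593, -166.0823], [1.0, 0.0018, -0.0013, -1.232], [-0.0014, 0.9593, 0.2823, -78.3386], [0.0, 0.0, 0.0, 1.0]]
```

View pics/scene0.png

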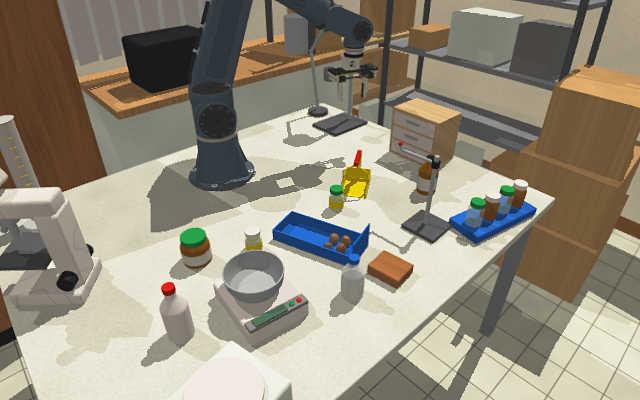

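View pics/top0.png

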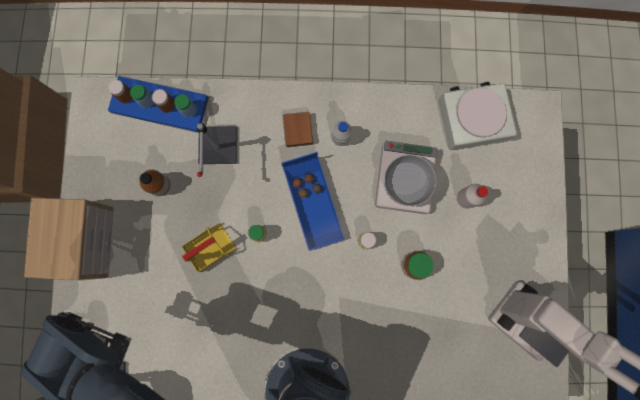

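View pics/wrist0.png

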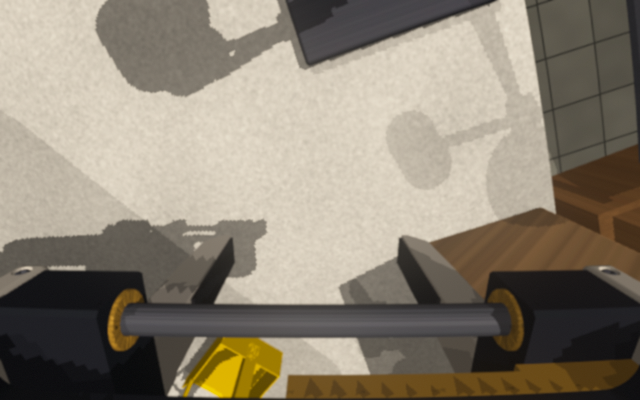

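The scene view shows the scoop (red bar near (355,165)), the tray at (320,240) with lumps at about (338,240), and the balance at (255,285). The hook stand is at (430,200). In the top view the same things sit at (208,248), (313,200) with lumps around (308,185), (410,180), and (200,150). Next I measure them.

```bash
cat > h.py <<'E'
import numpy as np,cv2
from scipy.spatial.transform import Rotation as R
def load(n): return dict(np.load(n))
def rays(c,uv):
    h=c["image"].shape[0]; f=h/2/np.tan(np.radians(float(c["vfov"]))/2)
    K=np.array([[f,0,float(c["cx"])],[0,f,float(c["cy"])],[0,0,1]])
    p=cv2.undistortPoints(np.array(uv,float).reshape(-1,1,2),K,np.array([float(c["k1"]),0,0,0,0])).reshape(-1,2)
    return np.c_[p,np.ones(len(p))]
def w_from_c(c,s=None):
    if "camera_from_world" in c: return np.linalg.inv(c["camera_from_world"])
    T=np.eye(4); q=s["ee_rot"]; T[:3,:3]=R.from_quat([q[1],q[2],q[3],q[0]]).as_matrix(); T[:3,3]=s["ee_pos"]
    return T@c["tool_from_camera"]
def onplane(c,uv,z,s=None):
    W=w_from_c(c,s); d=rays(c,uv)@W[:3,:3].T; o=W[:3,3]
    return o+d*((z-o[2])/d[:,2])[:,None]
def cloud(c,s=None):
    W=w_from_c(c,s); h,w=c["depth"].shape
    v,u=np.mgrid[0:h,0:w]; r=rays(c,np.c_[u.ravel(),v.ravel()])
    P=(r*c["depth"].ravel()[:,None])@W[:3,:3].T+W[:3,3]
    P[c["depth"].ravel()==0]=np.nan
    return P.reshape(h,w,3)
def proj(c,P,s=None):
    W=np.linalg.inv(w_from_c(c,s)); p=np.atleast_2d(P)@W[:3,:3].T+W[:3,3]
    h=c["image"].shape[0]; f=h/2/np.tan(np.radians(float(c["vfov"]))/2)
    x=p[:,:2]/p[:,2:]; x=x*(1+float(c["k1"])*(x**2).sum(1))[:,None]
    return x*f+[float(c["cx"]),float(c["cy"])]
def hsv(c): return cv2.cvtColor(c["image"],cv2.COLOR_RGB2HSV)
def mask(c,h0,h1,s0=100,v0=50):
    H=hsv(c).astype(int); a=H[...,0]
    m=((a>=h0)&(a<=h1)) if h0<=h1 else ((a>=h0)|(a<=h1))
    return m&(H[...,1]>=s0)&(H[...,2]>=v0)
E
python3 - <<'E'
from h import *
c=load("pics/top0.npz");P=cloud(c)
def rect(n,m,zlo,zhi):
    m=m&(P[...,2]>zlo)&(P[...,2]<zhi)
    nn,l,st,ce=cv2.connectedComponentsWithStats(m.astype(np.uint8))
    for i in range(1,nn):
        if st[i,4]<15: continue
        q=P[l==i]; r=cv2.minAreaRect(q[:,:2].astype(np.float32))
        print(n,"px",ce[i].round(),"n",st[i,4],"xyz",np.nanmedian(q,0).round(),"rect",np.round(r[0]),np.round(r[1]),round(r[2],1),"z",np.round(np.percentile(q[:,2],[2,98])))
rect("red",mask(c,172,6,150,80),30,400)
rect("yellow",mask(c,20,33,150,60),1,200)
rect("blue",mask(c,105,125,120,40),1,200)
rect("green",mask(c,50,85,120,40),20,200)
rect("brown",mask(c,3,18,60,30),5,200)
S=load("pics/scene0.npz")
v=c["image"][70:290,80:480,::-1]
cv2.imwrite("pics/topcrop.png",cv2.resize(v,(800,440),interpolation=cv2.INTER_CUBIC))
v=S["image"][120:360,150:550,::-1]
cv2.imwrite("pics/scenecrop.png",cv2.resize(v,(800,480),interpolation=cv2.INTER_CUBIC))
E
```

```text
red px [482. 191.] n 79 xyz [ 589. -473.  159.] rect [ 589. -474.] [24. 27.] 2.1 z [152. 166.]
red px [198. 249.] n 179 xyz [406. 319. 122.] rect [408. 318.] [ 15. 100.] 34.7 z [113. 127.]
yellow px [209. 248.] n 728 xyz [412. 305.   5.] rect [413. 308.] [ 93. 129.] 33.8 z [  1. 105.]
blue px [160. 107.] n 1977 xyz [836. 484.  30.] rect [858. 498.] [300. 121.] 78.5 z [20. 37.]
blue px [343. 126.] n 67 xyz [769. -81. 129.] rect [770. -81.] [26. 23.] 1.5 z [123. 135.]
blue px [313. 199.] n 2401 xyz [566.  -0.   6.] rect [560.  -0.] [266. 109.] 19.2 z [ 1. 76.]
green px [138.  92.] n 166 xyz [866. 532. 111.] rect [865. 533.] [44. 41.] 40.3 z [101. 117.]
green px [182. 101.] n 170 xyz [838. 396. 111.] rect [845. 403.] [66. 40.] 47.2 z [105. 117.]
green px [256. 232.] n 150 xyz [461. 162.  79.] rect [460. 162.] [38. 38.] 1.1 z [74. 85.]
green px [420. 265.] n 456 xyz [ 380. -313.   90.] rect [ 380. -314.] [68. 66.] 56.9 z [83. 96.]
brown px [124.  95.] n 137 xyz [863. 585.  79.] rect [869. 593.] [28. 49.] 36.9 z [42. 96.]
brown px [167. 105.] n 138 xyz [835. 448.  76.] rect [841. 454.] [2
[... 163 characters left out ...]
.] rect [600. 475.] [63. 68.] 68.5 z [ 69. 137.]
brown px [309. 178.] n 51 xyz [632.  14.  29.] rect [634.  15.] [22. 21.] 2.4 z [22. 34.]
brown px [297. 183.] n 55 xyz [617.  49.  28.] rect [618.  50.] [22. 23.] 20.9 z [20. 37.]
brown px [167. 189.] n 20 xyz [587. 447.  14.] rect [591. 450.] [ 9. 44.] 69.7 z [10. 25.]
brown px [303. 193.] n 53 xyz [586.  30.  28.] rect [587.  30.] [21. 24.] 46.0 z [21. 34.]
brown px [ 59. 239.] n 2753 xyz [418. 687. 198.] rect [419. 699.] [165. 221.] 89.8 z [ 63. 200.]
brown px [197. 249.] n 100 xyz [406. 325. 119.] rect [415. 324.] [ 35. 106.] 33.5 z [  5. 128.]
brown px [408. 265.] n 102 xyz [ 379. -283.   59.] rect [ 376. -293.] [80. 38.] 7.2 z [41. 69.]
```

View pics/topcrop.png

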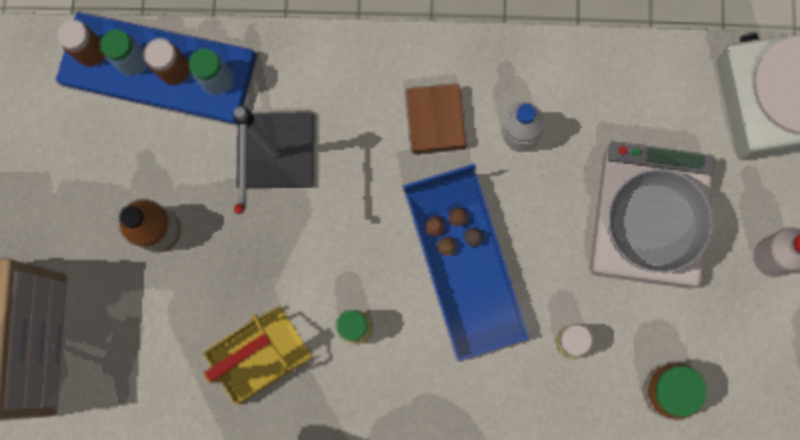

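View pics/scenecrop.png

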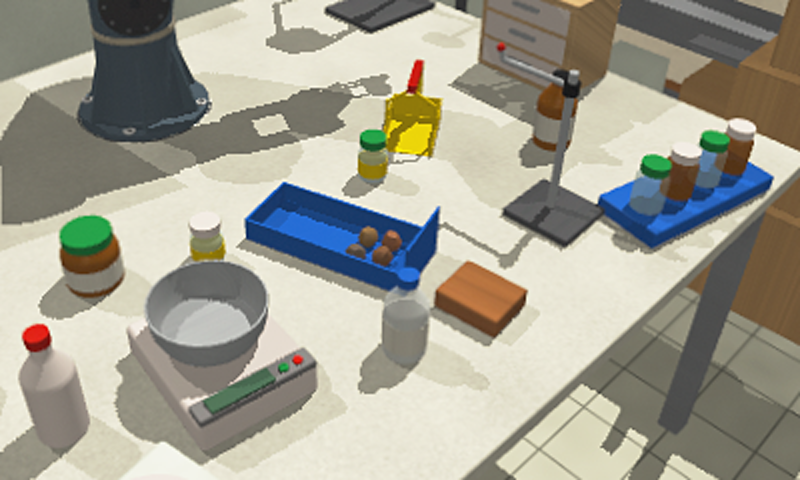

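Run:
```python
from h import *
c=load("pics/top0.npz");S=load("pics/scene0.npz");P=cloud(c);PS=cloud(S)
q=[0.69747986,0.11532717,0.69766693,-0.11611346];print("tool axes cols",R.from_quat(q[1:]+q[:1]).as_matrix().round(3).tolist())
# scoop bar
for n,C,X in(("top",c,P),("scene",S,PS)):
    m=mask(C,172,6,150,80)&(X[...,2]>60)&(np.hypot(X[...,0]-408,X[...,1]-318)<90)
    p=X[m];z=p[:,2];p2=p[:,:2];mu=p2.mean(0);u,s,vt=np.linalg.svd(p2-mu);t=(p2-mu)@vt[0]
    print(n,"bar",len(p),mu.round(1),"mid",(mu+vt[0]*(t.min()+t.max())/2).round(1),"len",np.ptp(t).round(1),"yaw",np.degrees(np.arctan2(vt[0,1],vt[0,0])).round(1),z.min().round(),z.max().round())
    # tray
    m=mask(C,105,125,120,40)&(np.hypot(X[...,0]-560,X[...,1])<170)&(X[...,2]>-5)
    p=X[m]
    r=cv2.minAreaRect(p[:,:2].astype(np.float32));print(n,"tray all",np.round(r[0],1),np.round(r[1],1),round(r[2],2))
    fl=p[(p[:,2]<9)]; 
    r=cv2.minAreaRect(fl[:,:2].astype(np.float32));print(n,"tray floor",np.round(r[0],1),np.round(r[1],1),round(r[2],2),np.median(fl[:,2]))
    w=p[(p[:,2]>30)&(p[:,2]<46)]; r=cv2.minAreaRect(w[:,:2].astype(np.float32));print(n,"tray rim",np.round(r[0],1),np.round(r[1],1),round(r[2],2),len(w))
    # hook
    box=(X[...,0]>520)&(X[...,0]<760)&(X[...,1]>230)&(X[...,1]<400)
    b=box&(X[...,2]>200)&(X[...,2]<262); a=X[b]
    mu=a[:,:2].mean(0);vt=np.linalg.svd(a[:,:2]-mu)[2];t=(a[:,:2]-mu)@vt[0]
    print(n,"hook",len(a),mu.round(1),"ends",(mu+vt[0]*t.min()).round(1),(mu+vt[0]*t.max()).round(1),"yaw",np.degrees(np.arctan2(vt[0,1],vt[0,0])).round(1),np.percentile(a[:,2],[5,50,95]).round(1))
    b=box&mask(C,172,6,120,60)&(X[...,2]>180);print(n,"ball",b.sum(),np.nanmean(X[b],0).round(1) if b.any() else None)
    # dish rim
    d=(X[...,2]>100)&(X[...,2]<115)&(np.hypot(X[...,0]-610,X[...,1]+260)<130)
    (e,rd)=cv2.minEnclosingCircle(X[d][:,:2].astype(np.float32)) if d.sum()>5 else (0,0)
    print(n,"dish",e,rd,d.sum())
    for nm,zz,lo in(("green",85,None),):pass
    # lumps
    m=mask(C,3,18,50,25)&(X[...,2]>12)&(X[...,2]<60)&(np.hypot(X[...,0]-610,X[...,1]-20)<80)
    k,l,st,ce=cv2.connectedComponentsWithStats(m.astype(np.uint8))
    for i in range(1,k):
        if st[i,4]>8:print(n,"lump",ce[i].round(),st[i,4],np.median(X[l==i],0).round(1),X[l==i][:,2].max().round(1))
```

```text
tool axes cols [[-0.0, 0.323, 0.946], [-0.001, 0.946, -0.323], [-1.0, -0.001, -0.0]]
top bar 179 [407.2 318.5] mid [407.8 317.6] len 100.3 yaw 125.3 103.0 129.0
top tray all [560.1  -1.2] [265.8 111.7] 18.98
top tray floor [550.2  -5.6] [236.9 110.5] 19.2 3.438250527502987
top tray rim [559.2  -0.6] [264.8 109.1] 19.22 306
top hook 255 [675.8 298.3] ends [739.  300.3] [592.5 295.8] yaw -178.2 [226.9 235.5 254.1]
top ball 19 [598.4 296.  252. ]
top dish (623.3882446289062, -279.18170166015625) 76.624755859375 232
top lump [309. 178.] 51 [632.5  13.9  28.8] 37.1
top lump [297. 183.] 55 [617.3  49.4  28.4] 40.2
top lump [317. 188.] 34 [602.8 -11.4  28. ] 37.2
top lump [303. 193.] 54 [586.2  30.2  27.5] 34.3
scene bar 69 [413.4 308.3] mid [409.  314.5] len 100.8 yaw -54.4 113.0 126.0
scene tray all [ 5.595e+02 -4.000e-01] [270.8 118.2] 19.3
scene tray floor [559.5  -1.4] [266.5 115.3] 18.99 4.261544597646321
scene tray rim [559.4  -0.7] [270.3 117.7] 18.88 520
scene hook 260 [684.8 295.3] ends [591.5 292.5] [738.3 297. ] yaw 1.8 [209.5 233.4 253.1]
scene ball 11 [598.7 292.7 250.8]
scene dish (621.60791015625, -278.7725830078125) 77.73966979980469 418
scene lump [334. 238.] 66 [593.8  23.4  23.9] 33.9
scene lump [343. 244.] 131 [630.7  24.8  24.9] 33.8
scene lump [328. 245.] 38 [605.9 -13.5  28.2] 34.0
```

Bar, tray, hook, dish and lumps agree between the two views to 2–4 mm. I'll start by moving above the scoop bar with the yaw aligned.

```bash
python3 -m inch '{"dp":[[0.4,-0.8,1.9],[0.9,-1.6,3.8],[1.3,-2.4,5.7],[1.5,-3.2,7.6],[1.5,-3.96,9.49]],"rot":[[0.12,0,0],[0.25,0,0],[0.37,0,0],[0.5,0,0],[0.625,0,0]],"fingers":[60,60,60,60,60]}'
cat >> h.py <<'E'
def log():
    from plant import sense
    import json
    s=sense(); open("log.txt","a").write(json.dumps({k:(v.tolist() if hasattr(v,"tolist") else v) for k,v in s.items()})+"\n")
    T=R.from_quat(np.r_[s["ee_rot"][1:],s["ee_rot"][0]]).as_matrix()
    print("t",round(s["time"],2),"pos",s["ee_pos"].round(1),"x",T[:,0].round(3),"z",T[:,2].round(3),"psi",np.degrees(np.arctan2(T[1,2],T[0,2])).round(1),"F",s["force"].round(1),"M",s["ft_torque"].round(2),"op",round(s["opening"],1),"q",s["qpos"].round(2))
    return s,T
def need(s,T,tgt):
    print("dp units",(T.T@(np.array(tgt)-s["ee_pos"])/30).round(3))
E
python3 -c "
from h import *
s,T=log();need(s,T,[408.5,316,150])"
```

```text
time: 0.65
ee_pos: [362.6, 355.4, 176.9]
ee_rot: [0.627, 0.326, 0.628, -0.327]
force: [1.2, 0.6, 0.4]
opening: 61.1
t 0.65 pos [362.6 355.4 176.9] x [-0.001 -0.001 -1.   ] z [ 0.574 -0.819  0.   ] psi -54.9 F [1.2 0.6 0.4] M [ 0.08  0.02 -0.01] op 61.1 q [ 0.68  0.33  1.8  -0.    1.01  0.07]
dp units [0.896 0.498 1.955]
```

```bash
python3 -m inch '{"dp":[[0.2,0.4,1.6],[0.3,0.5,1.95],[0.3,0.5,1.95]],"rot":[[0,0,0],[0,0,0],[0,0,0]],"fingers":[60,60,60]}'
python3 - <<'E'
from h import *
from plant import camera
s,T=log()
c=camera("wrist");np.savez("pics/w1.npz",**c)
P=cloud(c,s)
m=mask(c,172,6,150,60)&(P[...,2]>90)&(P[...,2]<140)
p=P[m];mu=p[:,:2].mean(0);vt=np.linalg.svd(p[:,:2]-mu)[2];t=(p[:,:2]-mu)@vt[0]
print(m.sum(),mu,(mu+vt[0]*(t.min()+t.max())/2),np.ptp(t),np.degrees(np.arctan2(vt[0,1],vt[0,0])),np.percentile(p[:,2],[5,50,95]))
r=cv2.minAreaRect(p[:,:2].astype(np.float32));print(r)
im=c["image"].copy();im[m]=[0,255,255];cv2.imwrite("pics/w1.png",im[:,:,::-1])
E
```

```text
time: 0.95
ee_pos: [408.5, 317.1, 168.0]
ee_rot: [0.628, 0.325, 0.628, -0.326]
force: [-0.1, -1.0, 0.3]
opening: 60.4
t 0.95 pos [408.5 317.1 168. ] x [-0.001 -0.001 -1.   ] z [ 0.576 -0.817 -0.   ] psi -54.8 F [-0.1 -1.   0.3] M [-0.03  0.02 -0.01] op 60.4 q [ 0.57  0.35  1.79  0.    1.   -0.04]
2821 [405.95632243 319.25408857] [407.9028459  316.50936237] 101.77092971049389 -54.656239045386236 [121.07969711 122.11624522 123.17271538]
((408.0196533203125, 316.5886535644531), (14.889572143554688, 101.77168273925781), 35.31587600708008)
```

View pics/w1.png

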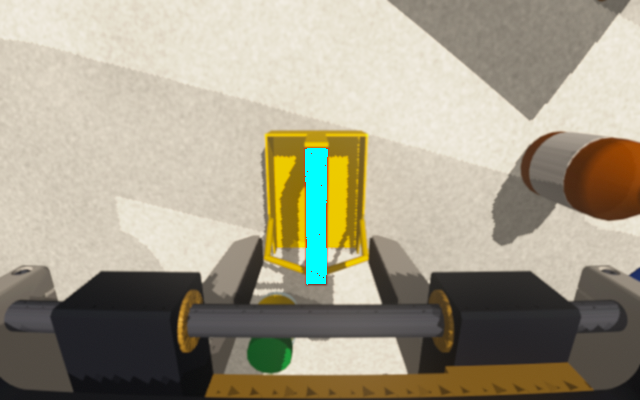

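The wrist view shows the scoop centred under the tool: the cyan-marked bar runs from (316,148) to (316,284), with its middle within 1 mm of the TCP. Going down to grasp it.

```bash
python3 -m inch '{"dp":[[0.8,0.01,0],[1.6,0.01,0],[2.3,0.01,0],[2.3,0.01,0]],"rot":[[0,0,0],[0,0,0],[0,0,0],[0,0,0]],"fingers":[60,60,60,30]}' && python3 -m inch '{"dp":[[0,0,0],[0,0,0],[0,0,0],[0,0,0],[0,0,0]],"rot":[[0,0,0],[0,0,0],[0,0,0],[0,0,0],[0,0,0]],"fingers":[0,0,0,0,0]}'
python3 -c "
from h import *
s,T=log()"
```

```text
time: 1.4
ee_pos: [405.6, 318.8, 97.7]
ee_rot: [0.628, 0.323, 0.629, -0.325]
force: [-0.7, -1.0, 0.1]
opening: 55.7
time: 1.9
ee_pos: [408.2, 318.4, 100.0]
ee_rot: [0.628, 0.325, 0.628, -0.324]
force: [-0.0, 0.1, 0.1]
opening: 16.8
t 1.9 pos [408.2 318.4 100. ] x [ 0.001  0.    -1.   ] z [ 0.579 -0.816  0.   ] psi -54.6 F [-0.   0.1  0.1] M [-0.07 -0.01  0.02] op 16.8 q [ 0.57  0.45  1.84 -0.    0.85 -0.04]
```

```bash
python3 -m inch '{"dp":[[-0.4,0,0],[-1.2,0,0],[-2.4,0,0],[-3.6,0,0],[-4,0,0]],"rot":[[0,0,0],[0,0,0],[0,0,0],[0,0,0],[0,0,0]],"fingers":[0,0,0,0,0]}'
python3 - <<'E'
from h import *
from plant import camera
s,T=log()
c=camera("wrist");np.savez("pics/w2.npz",**c)
P=cloud(c,s)
m=mask(c,172,6,150,60)&(P[...,2]>200)
p=P[m];mu=p[:,:2].mean(0);vt=np.linalg.svd(p[:,:2]-mu)[2];t=(p[:,:2]-mu)@vt[0]
print(m.sum(),(mu+vt[0]*(t.min()+t.max())/2),np.ptp(t),np.degrees(np.arctan2(vt[0,1],vt[0,0])),np.percentile(p[:,2],[5,50,95]))
cv2.imwrite("pics/w2.png",c["image"][:,:,::-1])
need(s,T,[497.3,-22.4,222])
E
```

```text
time: 2.4
ee_pos: [409.1, 319.0, 223.5]
ee_rot: [0.629, 0.326, 0.627, -0.323]
force: [0.4, 0.4, -2.3]
opening: 15.6
t 2.4 pos [409.1 319.  223.5] x [ 0.004  0.003 -1.   ] z [ 0.578 -0.816  0.   ] psi -54.7 F [ 0.4  0.4 -2.3] M [-0.   -0.04  0.01] op 15.6 q [ 0.57  0.29  1.73  0.    1.12 -0.04]
4663 [408.87911685 317.21977218] 101.65307039157256 -54.62000651103157 [244.5625326  245.60381093 246.55569028]
dp units [ 0.029 -4.183 10.983]
```

View pics/w2.png

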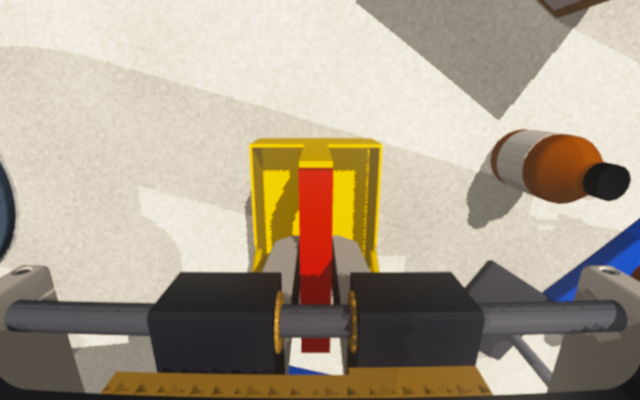

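Bar held level at (300–332, 165–350) and lifted. Carrying it over to the tray.

```bash
python3 -m inch '{"dp":[[0,-0.4,1.0],[0,-0.9,2.3],[0,-1.4,3.6],[0,-1.9,4.9],[0,-2.3,6.1]],"rot":[[-0.1,0,0],[-0.24,0,0],[-0.38,0,0],[-0.52,0,0],[-0.66,0,0]],"fingers":[0,0,0,0,0]}'
python3 -c "
from h import *
s,T=log();need(s,T,[497.3,-22.4,222])"
```

```text
time: 2.95
ee_pos: [456.4, 129.9, 218.2]
ee_rot: [0.699, 0.105, 0.7, -0.105]
force: [-0.1, 0.5, -2.5]
opening: 15.9
t 2.95 pos [456.4 129.9 218.2] x [-0.002 -0.    -1.   ] z [ 0.956 -0.294 -0.002] psi -17.1 F [-0.1  0.5 -2.5] M [ 0.04 -0.02 -0.04] op 15.9 q [ 0.18  0.21  1.84 -0.    1.09 -1.09]
dp units [-0.126 -4.452  2.794]
```

```bash
python3 -m inch '{"dp":[[0,-1.0,0.6],[0,-2.1,1.3],[0,-3.2,2.0],[0,-4.1,2.6],[0,-4.45,2.8]],"rot":[[-0.13,0,0],[-0.27,0,0],[-0.41,0,0],[-0.55,0,0],[-0.632,0,0]],"fingers":[0,0,0,0,0]}'
python3 - <<'E'
from h import *
from plant import camera
s,T=log()
c=camera("wrist");np.savez("pics/w3.npz",**c)
P=cloud(c,s)
m=mask(c,172,6,150,60)&(P[...,2]>200)
p=P[m];mu=p[:,:2].mean(0);vt=np.linalg.svd(p[:,:2]-mu)[2];t=(p[:,:2]-mu)@vt[0]
print("bar",(mu+vt[0]*(t.min()+t.max())/2),np.degrees(np.arctan2(vt[0,1],vt[0,0])),np.percentile(p[:,2],[5,50,95]))
cv2.imwrite("pics/w3.png",c["image"][:,:,::-1])
c=camera("top");np.savez("pics/t3.npz",**c);P=cloud(c)
m=mask(c,172,6,150,60)&(P[...,2]>200)&(P[...,1]>-150)
p=P[m];mu=p[:,:2].mean(0);vt=np.linalg.svd(p[:,:2]-mu)[2]
if len(p):print("bar top",len(p),mu,np.degrees(np.arctan2(vt[0,1],vt[0,0])))
cv2.imwrite("pics/t3.png",cv2.resize(c["image"][100:300,160:480,::-1],(800,500),interpolation=cv2.INTER_CUBIC))
E
```

```text
time: 3.45
ee_pos: [497.2, -23.3, 218.1]
ee_rot: [0.697, -0.117, 0.698, 0.117]
force: [-1.0, 0.9, -2.4]
opening: 15.8
t 3.45 pos [497.2 -23.3 218.1] x [-0.002 -0.    -1.   ] z [ 0.945  0.326 -0.002] psi 19.0 F [-1.   0.9 -2.4] M [0.05 0.02 0.01] op 15.8 q [-0.14  0.26  1.78 -0.    1.1  -2.04]
bar [497.55490235 -24.47104805] 19.031538358757224 [239.09480196 240.18094602 241.31615012]
bar top 34 [502.44432084  69.89584048] -112.99212045943987
```

View pics/w3.png

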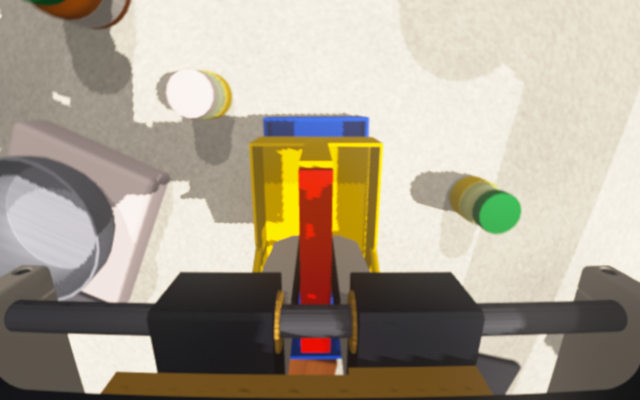

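View pics/t3.png

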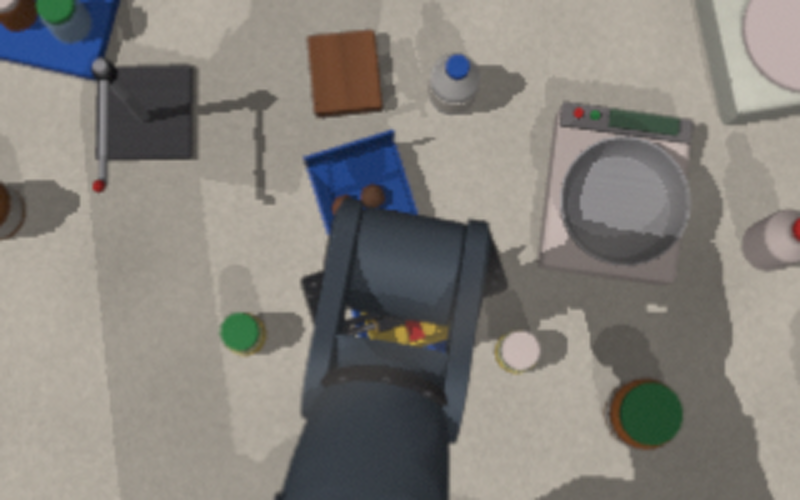

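The wrist view shows the tray's near end wall at (264–368, 118) just behind the scoop's back wall at (252–382, 145). I'll use it to check lateral alignment.

Run:
```python
from h import *
c=load("pics/w3.npz")
s={"ee_pos":np.array([497.2,-23.3,218.1]),"ee_rot":np.array([0.697,-0.117,0.698,0.117])}
s["ee_rot"]=s["ee_rot"]/np.linalg.norm(s["ee_rot"])
P=cloud(c,s)
m=mask(c,105,125,120,30); m[160:]=False
p=P[m&(P[...,2]>30)&(P[...,2]<46)]
th=np.radians(19.1);Rm=np.array([[np.cos(th),np.sin(th)],[-np.sin(th),np.cos(th)]])
l=(p[:,:2]-[559.7,-.8])@Rm.T
print(len(p),np.percentile(l,[0.5,2,50,98,99.5],axis=0).round(1),p[:,2].mean())
sel=l[:,0]<np.percentile(l[:,0],60)
vt=np.linalg.svd(l-l.mean(0))[2];print(np.degrees(np.arctan2(vt[0,1],vt[0,0])))
# rows of leftmost/rightmost
v,u=np.nonzero(m);print(u.min(),u.max(),v.min(),v.max())
m=mask(c,20,33,150,60)&(P[...,2]>150)&(P[...,2]<185)
l=(P[m][:,:2]-[559.7,-.8])@Rm.T;print("scoop walltop",np.percentile(l,[0.5,50,99.5],axis=0).round(1))
b=(np.array([497.55,-24.47])-[559.7,-.8])@Rm.T;print("bar in tray",b)
```

```text
478 [[-134.6  -56.2]
 [-134.6  -55.6]
 [-132.5   -1.1]
 [-117.7   52.3]
 [-116.2   52.6]] 37.765369251081125
89.85097439586468
264 367 117 135
scoop walltop [[-121.7  -47.8]
 [ -94.3   -5.2]
 [ -30.3   44. ]]
bar in tray [-66.47382256  -2.03034833]
```

Aligned to about 0.5 mm laterally. Lowering into the tray.

```bash
python3 -m inch '{"dp":[[0.8,0,0],[1.8,0,0],[2.8,0,0],[3.4,0,0],[3.7,0,0]],"rot":[[0,0,0],[0,0,0],[0,0,0],[0,0,0],[0,0,0]],"fingers":[0,0,0,0,0]}'
python3 -m inch '{"dp":[[0.06,0,0],[0.06,0,0]],"rot":[[0,0,0],[0,0,0]],"fingers":[0,0]}'
python3 -c "
from h import *
s,T=log()"
```

```text
time: 4.05
ee_pos: [495.8, -19.7, 106.4]
ee_rot: [0.696, -0.115, 0.699, 0.115]
force: [0.3, 0.3, -3.2]
opening: 15.8
time: 4.25
ee_pos: [497.4, -20.5, 107.1]
ee_rot: [0.698, -0.115, 0.698, 0.115]
force: [0.1, -0.0, -2.1]
opening: 15.6
t 4.25 pos [497.4 -20.5 107.1] x [ 0.  0. -1.] z [0.947 0.322 0.   ] psi 18.8 F [ 0.1 -0.  -2.1] M [0.06 0.01 0.05] op 15.6 q [-0.13  0.41  1.88  0.    0.85 -2.03]
```

```bash
python3 -m inch '{"dp":[[0,-0.08,0],[0.05,-0.08,0],[0.1,-0.08,0],[0.1,-0.08,0]],"rot":[[-0.005,0,0],[-0.005,0,0],[-0.005,0,0],[-0.005,0,0]],"fingers":[0,0,0,0]}'
python3 -c "
from h import *
s,T=log()"
```

```text
time: 4.65
ee_pos: [498.1, -23.2, 104.2]
ee_rot: [0.697, -0.117, 0.697, 0.117]
force: [-3.5, -1.0, 4.6]
opening: 16.1
t 4.65 pos [498.1 -23.2 104.2] x [ 0. -0. -1.] z [0.945 0.327 0.   ] psi 19.1 F [-3.5 -1.   4.6] M [-0.05  0.3  -0.07] op 16.1 q [-0.14  0.42  1.88 -0.    0.84 -2.04]
```

Touching the floor with about 7 N. Now pushing along +x to get under the lumps.

```bash
python3 -m inch '{"dp":[[-0.01,0,0.2],[-0.01,0,0.4],[-0.01,0,0.6],[-0.01,0,0.8],[-0.01,0,1.0]],"rot":[[0,0,0],[0,0,0],[0,0,0],[0,0,0],[0,0,0]],"fingers":[0,0,0,0,0]}'
python3 -c "
from h import *
s,T=log()"
python3 -m inch '{"dp":[[0,0,0.2],[0,0,0.4],[0,0,0.6],[0,0,0.8],[0,0,1.0]],"rot":[[0,0,0],[0,0,0],[0,0,0],[0,0,0],[0,0,0]],"fingers":[0,0,0,0,0]}'
python3 - <<'E'
from h import *
from plant import camera
s,T=log()
for n in("wrist","scene"):
    c=camera(n);np.savez(f"pics/{n}5.npz",**c);im=c["image"][:,:,::-1]
    if n=="scene":im=cv2.resize(im[180:300,230:430],(800,480),interpolation=cv2.INTER_CUBIC)
    cv2.imwrite(f"pics/{n}5.png",im)
E
```

```text
time: 5.15
ee_pos: [526.6, -13.6, 107.2]
ee_rot: [0.697, -0.118, 0.697, 0.117]
force: [-17.2, -2.0, 40.8]
opening: 15.6
t 5.15 pos [526.6 -13.6 107.2] x [ 0.    -0.001 -1.   ] z [0.945 0.327 0.   ] psi 19.1 F [-17.2  -2.   40.8] M [-0.26  3.    0.04] op 15.6 q [-0.11  0.46  1.81 -0.    0.88 -2.02]
time: 5.65
ee_pos: [557.0, -3.4, 107.9]
ee_rot: [0.699, -0.118, 0.695, 0.117]
force: [-6.8, 1.1, 32.0]
opening: 15.9
t 5.65 pos [557.   -3.4 107.9] x [ 0.006 -0.    -1.   ] z [0.945 0.327 0.005] psi 19.1 F [-6.8  1.1 32. ] M [0.29 1.33 0.01] op 15.9 q [-0.09  0.5   1.73  0.    0.9  -1.99]
```

View pics/wrist5.png

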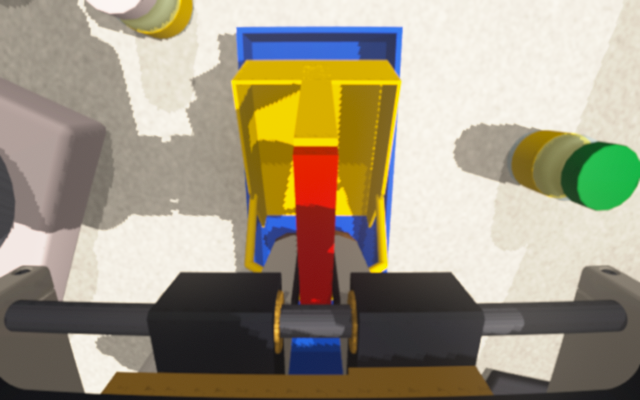

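View pics/scene5.png

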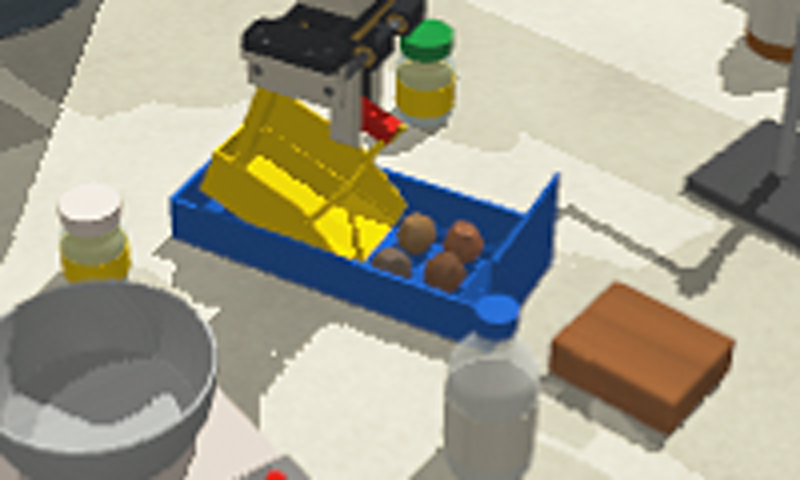

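The scene view shows the scoop pitched lip-down in the grip, with its rear at (205,185) raised and the lip at (340,255) just short of the lumps. I'll measure the pitch from the bar's depth profile.

```bash
cat >> h.py <<'E'
def bar(c,s,T,zlo=90):
    P=cloud(c,s); m=mask(c,172,6,150,60)&(P[...,2]>zlo)
    k,l,st,ce=cv2.connectedComponentsWithStats(m.astype(np.uint8))
    p=P[l==1+np.argmax(st[1:,4])]
    L=(p-s["ee_pos"])@T
    k=np.polyfit(L[:,2],L[:,0],1)
    pitch=np.degrees(np.arctan(k[0])) # + = lip down rel tool
    print("bar tool-z range",np.percentile(L[:,2],[0.5,99.5]).round(1),"tool y mean",L[:,1].mean().round(1),"top height at tcp (tool x)",k[1].round(1),"pitch in grip",pitch.round(1),"worldz",p[:,2].min().round(1),p[:,2].max().round(1))
    y=np.polyfit(L[:,2],L[:,1],1)[0];print("yaw in grip",np.degrees(np.arctan(y)).round(1))
E
python3 - <<'E'
from h import *
from plant import sense
s=sense();T=R.from_quat(np.r_[s["ee_rot"][1:],s["ee_rot"][0]]).as_matrix()
bar(load("pics/wrist5.npz"),s,T)
c=load("pics/wrist5.npz");P=cloud(c,s)
m=mask(c,20,33,150,60)&(P[...,2]<100)
for r in range(60,275,12):
    q=P[r][m[r]]
    if len(q): print(r,np.percentile(q[:,2],[5,50,95]).round(), end=" ; ")
E
```

```text
bar tool-z range [-64.1  17.6] tool y mean -1.2 top height at tcp (tool x) -31.1 pitch in grip 20.5 worldz 131.3 163.8
yaw in grip -0.1
60 [49. 50. 53.] ; 72 [77. 78. 79.] ; 84 [44. 46. 98.] ; 96 [42. 43. 87.] ; 108 [38. 40. 85.] ; 120 [35. 37. 80.] ; 132 [19. 33. 77.] ; 144 [21. 30. 74.] ; 156 [18. 26. 73.] ; 168 [20. 23. 69.] ; 180 [17. 19. 67.] ; 192 [13. 14. 64.] ; 204 [ 9. 10. 61.] ; 216 [15. 52. 69.] ; 228 [73. 76. 77.] ; 240 [82. 83. 84.] ; 252 [88. 90. 91.] ; 264 [96. 96. 97.] ;
```

The scoop has pitched 20° lip-down and the bar has slid about 16 mm back in the fingers. I'll back off, level it with the wrist, set it down in the tray and re-grip.

```bash
python3 -m inch '{"dp":[[-0.3,0,-0.3],[-0.8,0,-0.6],[-0.8,0,-0.9],[-0.8,0,-1.1],[-0.8,0,-1.1]],"rot":[[0,0,0],[0,-0.12,0],[0,-0.24,0],[0,-0.358,0],[0,-0.358,0]],"fingers":[0,0,0,0,0]}'
python3 - <<'E'
from h import *
from plant import camera
s,T=log()
c=camera("wrist");np.savez("pics/w6.npz",**c);cv2.imwrite("pics/w6.png",c["image"][:,:,::-1]);bar(c,s,T)
c=camera("scene");np.savez("pics/s6.npz",**c);im=c["image"][:,:,::-1]
cv2.imwrite("pics/s6.png",cv2.resize(im[180:300,230:430],(800,480),interpolation=cv2.INTER_CUBIC))
E
```

```text
time: 6.25
ee_pos: [520.5, -14.5, 127.2]
ee_rot: [0.81, -0.094, 0.562, 0.136]
force: [-0.6, 0.2, -2.3]
opening: 16.0
t 6.25 pos [520.5 -14.5 127.2] x [ 0.331  0.116 -0.937] z [0.885 0.305 0.351] psi 19.0 F [-0.6  0.2 -2.3] M [-0.02  0.37 -0.02] op 16.0 q [-0.22  0.3   2.05  0.38  0.52 -2.43]
bar tool-z range [-51.4  18. ] tool y mean -1.0 top height at tcp (tool x) -31.2 pitch in grip 20.6 worldz 139.7 165.8
yaw in grip -0.8
```

View pics/s6.png

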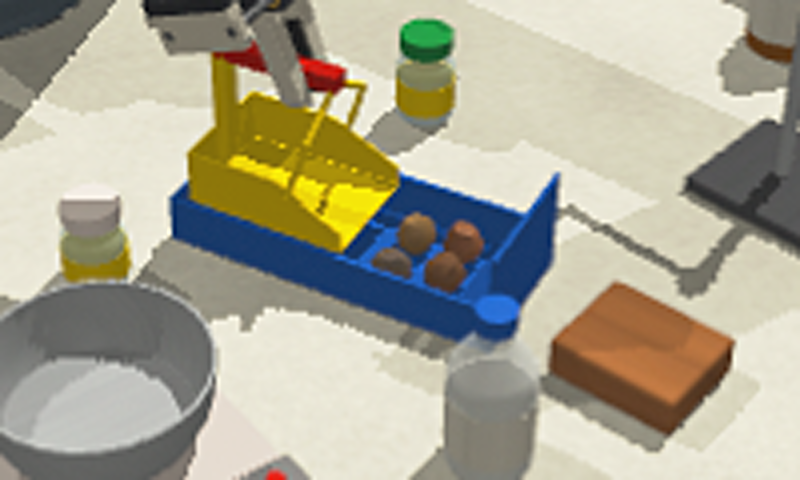

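Level again, with the lip clear of the lumps. Lowering about 30 mm straight down.

```bash
python3 -m inch '{"dp":[[0.3,0,-0.11],[0.6,0,-0.22],[0.8,0,-0.3],[0.92,0,-0.345],[0.92,0,-0.345]],"rot":[[0,0,0],[0,0,0],[0,0,0],[0,0,0],[0,0,0]],"fingers":[0,0,0,0,0]}'
python3 -c "
from h import *
s,T=log()"
```

```text
time: 6.85
ee_pos: [523.3, -14.0, 97.8]
ee_rot: [0.81, -0.094, 0.563, 0.137]
force: [-0.3, 0.0, -2.4]
opening: 16.0
t 6.85 pos [523.3 -14.   97.8] x [ 0.33   0.115 -0.937] z [0.885 0.307 0.349] psi 19.1 F [-0.3  0.  -2.4] M [ 0.    0.23 -0.01] op 16.0 q [-0.21  0.36  2.06  0.43  0.45 -2.48]
```

```bash
python3 -m inch '{"dp":[[0.06,0,-0.02],[0.06,0,-0.02],[0.06,0,-0.02],[0.06,0,-0.02]],"rot":[[0,0,0],[0,0,0],[0,0,0],[0,0,0]],"fingers":[0,25,45,45]}'
python3 -m inch '{"dp":[[-0.2,0,0],[-0.4,0,0],[-0.6,0,0],[-0.6,0,0]],"rot":[[0,0.12,0],[0,0.24,0],[0,0.358,0],[0,0.358,0]],"fingers":[45,45,45,45]}'
python3 - <<'E'
from h import *
from plant import camera
s,T=log()
c=camera("wrist");np.savez("pics/w7.npz",**c);cv2.imwrite("pics/w7.png",c["image"][:,:,::-1]);bar(c,s,T)
E
```

```text
time: 7.25
ee_pos: [523.9, -14.3, 97.0]
ee_rot: [0.811, -0.095, 0.562, 0.136]
force: [-0.1, -0.7, 0.0]
opening: 35.3
time: 7.65
ee_pos: [519.7, -16.0, 114.6]
ee_rot: [0.698, -0.118, 0.697, 0.117]
force: [-0.3, 0.1, -0.6]
opening: 45.1
t 7.65 pos [519.7 -16.  114.6] x [ 0.001 -0.001 -1.   ] z [0.945 0.328 0.001] psi 19.2 F [-0.3  0.1 -0.6] M [0.01 0.03 0.01] op 45.1 q [-0.12  0.43  1.82 -0.    0.88 -2.02]
bar tool-z range [-25.9  27. ] tool y mean -0.2 top height at tcp (tool x) -11.4 pitch in grip 0.2 worldz 124.0 127.8
yaw in grip -1.3
```

View pics/w7.png

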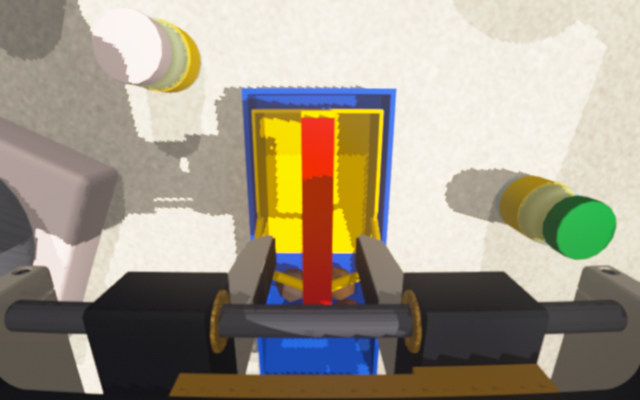

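The scoop stands flat in the tray, the bar running from (317,118) to at least (317,305), the lumps in front of it at about (290–350,285). I'll locate the bar's ends with rays.

Run:
```python
from h import *
from plant import sense
s=sense();T=R.from_quat(np.r_[s["ee_rot"][1:],s["ee_rot"][0]]).as_matrix()
c=load("pics/w7.npz")
q=onplane(c,[[301.5,117.5],[334,117.5],[303,300],[331,300],[317.5,117.5]],126,s)
L=(q-s["ee_pos"])@T;print(L.round(1))
# yellow scoop inner wall / tray alignment at row ~150-230
print(((onplane(c,[[243,95],[396,95]],38,s)-s["ee_pos"])@T).round(1),"rim")
print(((onplane(c,[[252,150],[383,150]],49,s)-s["ee_pos"])@T).round(1),"walls")
m=mask(c,170,8,120,60);ys=np.nonzero(m[:,317])[0];print(ys.min(),ys.max())
```

```text
[[-12.6  -7.8 -73.9]
 [-12.6   7.4 -73.9]
 [-12.4  -8.   23.7]
 [-12.4   7.5  23.7]
 [-12.6  -0.3 -73.9]]
[[ 75.3 -53.6 -86.8]
 [ 75.3  56.6 -87. ]] rim
[[ 64.4 -46.9 -48.6]
 [ 64.4  47.1 -48.8]] walls
119 304
```

```bash
python3 -m inch '{"dp":[[0,0,-0.4],[0.2,0,-0.72],[0.45,0,-0.72],[0.45,0,-0.72],[0.45,0,-0.72]],"rot":[[0,0,0],[0,0,0],[0,0,0],[0,0,0],[0,0,0]],"fingers":[45,45,45,20,0]}'
python3 -m inch '{"dp":[[0,0,0],[0,0,0],[-0.03,0.04,0],[-0.05,0.05,0],[-0.05,0.05,0]],"rot":[[0,0,0],[0,0,0],[0,0,0],[0,0,0],[0,0,0]],"fingers":[0,0,0,0,0]}'
python3 -c "
from h import *
s,T=log()"
```

```text
time: 8.2
ee_pos: [497.2, -23.5, 99.9]
ee_rot: [0.697, -0.117, 0.697, 0.117]
force: [0.3, -0.0, -0.8]
opening: 33.6
time: 8.7
ee_pos: [496.7, -21.8, 101.6]
ee_rot: [0.697, -0.117, 0.697, 0.117]
force: [0.1, -0.3, -2.0]
opening: 15.6
t 8.7 pos [496.7 -21.8 101.6] x [-0.  0. -1.] z [ 0.945  0.328 -0.   ] psi 19.1 F [ 0.1 -0.3 -2. ] M [ 0.11  0.03 -0.02] op 15.6 q [-0.14  0.42  1.89  0.    0.83 -2.04]
```

```bash
python3 -m inch '{"dp":[[0,0,0.25],[0,0,0.5],[0,0,0.75],[0,0,1.0],[0,0,1.2]],"rot":[[0,0,0],[0,0,0],[0,0,0],[0,0,0],[0,0,0]],"fingers":[0,0,0,0,0]}'
python3 - <<'E'
from h import *
from plant import camera
s,T=log()
c=camera("scene");im=c["image"][:,:,::-1]
cv2.imwrite("pics/s8.png",cv2.resize(im[180:300,230:430],(800,480),interpolation=cv2.INTER_CUBIC))
E
```

```text
time: 9.2
ee_pos: [531.4, -9.9, 101.4]
ee_rot: [0.697, -0.117, 0.697, 0.117]
force: [-0.9, -0.8, -2.8]
opening: 15.6
t 9.2 pos [531.4  -9.9 101.4] x [-0. -0. -1.] z [ 0.945  0.328 -0.   ] psi 19.1 F [-0.9 -0.8 -2.8] M [-0.15  0.29 -0.03] op 15.6 q [-0.11  0.47  1.8  -0.    0.87 -2.01]
```

View pics/s8.png

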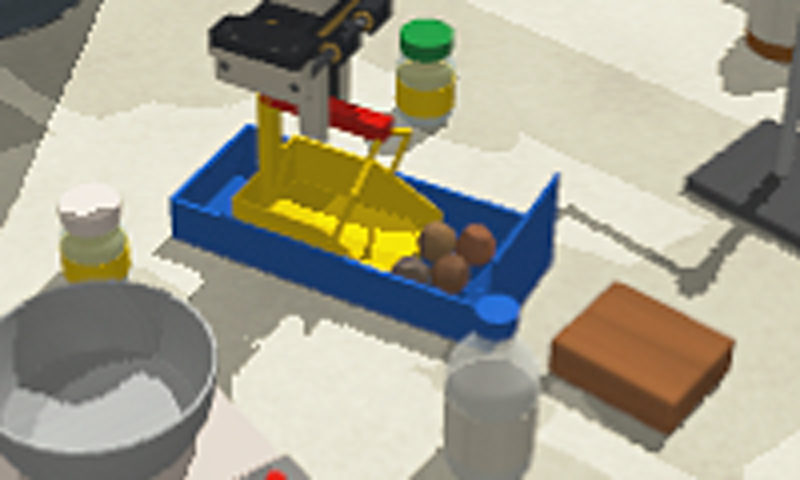

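The scoop stays level, with the lip reaching the lumps at (410–450,250). Continuing.

```bash
python3 -m inch '{"dp":[[0,0,0.25],[0,0,0.5],[0,0,0.75],[0,0,1.0],[0,0,1.25]],"rot":[[0,0,0],[0,0,0],[0,0,0],[0,0,0],[0,0,0]],"fingers":[0,0,0,0,0]}'
python3 - <<'E'
from h import *
from plant import camera
s,T=log()
c=camera("scene");im=c["image"][:,:,::-1]
cv2.imwrite("pics/s9.png",cv2.resize(im[180:300,230:430],(800,480),interpolation=cv2.INTER_CUBIC))
c=camera("top");im=c["image"][:,:,::-1]
cv2.imwrite("pics/t9.png",cv2.resize(im[140:260,230:430],(800,480),interpolation=cv2.INTER_CUBIC))
E
```

```text
time: 9.75
ee_pos: [565.1, 1.9, 103.2]
ee_rot: [0.696, -0.118, 0.699, 0.118]
force: [-22.9, -4.6, 36.8]
opening: 16.0
t 9.75 pos [565.1   1.9 103.2] x [-0.004 -0.001 -1.   ] z [ 0.945  0.328 -0.004] psi 19.2 F [-22.9  -4.6  36.8] M [-0.65  3.96  0.14] op 16.0 q [-0.08  0.52  1.71 -0.    0.92 -1.98]
```

View pics/s9.png

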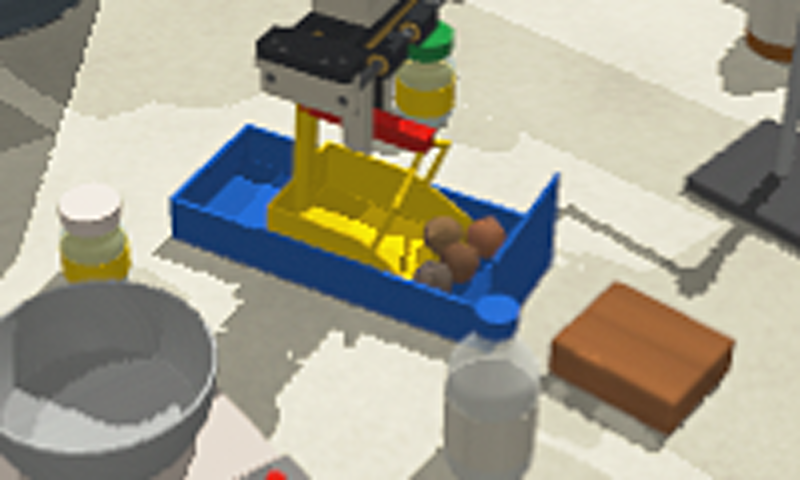

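View pics/t9.png

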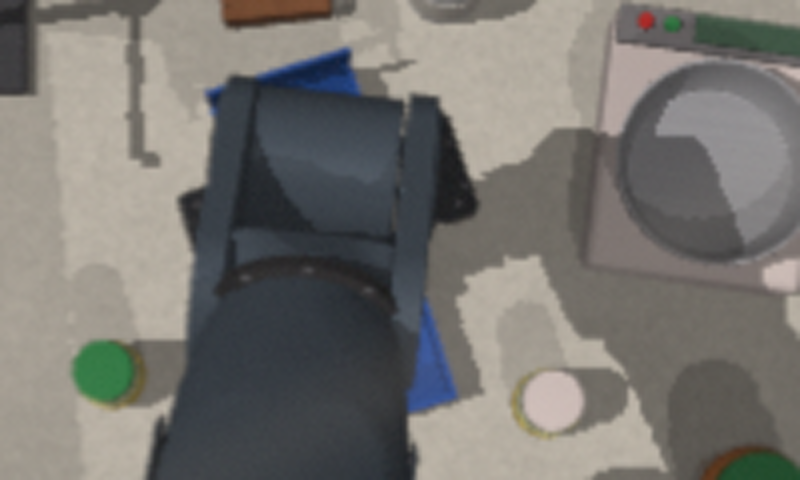

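Run:
```python
from h import *
from plant import camera
s,T=log()
c=camera("wrist");np.savez("pics/w10.npz",**c);cv2.imwrite("pics/w10.png",c["image"][:,:,::-1]);bar(c,s,T)
S=camera("scene");np.savez("pics/s10.npz",**S);X=cloud(S)
m=mask(S,3,18,50,25)&(X[...,2]>5)&(X[...,2]<75)&(np.hypot(X[...,0]-630,X[...,1]-25)<70)
th=np.radians(19.1);Rm=np.array([[np.cos(th),np.sin(th)],[-np.sin(th),np.cos(th)]])
im=S["image"].copy()
H=hsv(S)
l=(X[...,:2]-[559.7,-2.5])@Rm.T
for (u,v) in [(340,238.5),(351.5,239.5),(345,245.5),(338.5,249)]:
    u0,v0=int(round(u)),int(round(v));print((u,v),l[v0,u0].round(),X[v0,u0,2].round(1))
```

```text
t 9.85 pos [566.1   2.2 103.5] x [-0.002 -0.001 -1.   ] z [ 0.945  0.328 -0.002] psi 19.2 F [-16.3  -2.5  21.9] M [-0.33  2.75  0.11] op 16.2 q [-0.08  0.52  1.71 -0.    0.91 -1.98]
bar tool-z range [-52.8  16.8] tool y mean -1.4 top height at tcp (tool x) -26.9 pitch in grip 3.2 worldz 116.6 139.8
yaw in grip 0.8
(340, 238.5) [59. 17.] 29.5
(351.5, 239.5) [93. 29.] 26.6
(345, 245.5) [87. -6.] 26.8
(338.5, 249) [ 77. -33.] 31.8
```

View pics/w10.png

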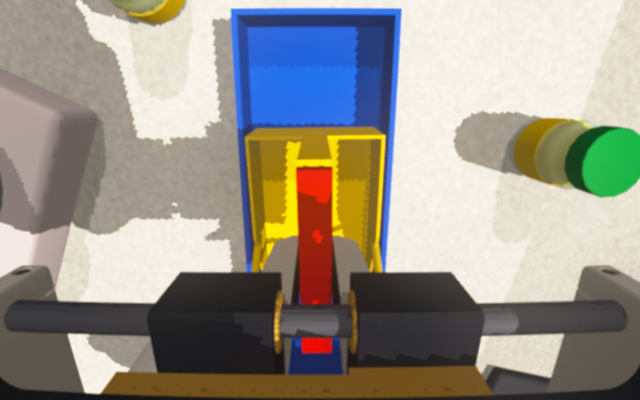

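One lump is in the pan and the other three sit at the lip and ramp foot. In-grip pitch is only 3°. I'll level it, advance a little, then curl the lip up along the ramp.

```bash
python3 -m inch '{"dp":[[-0.1,0,0],[-0.12,0,0.1],[-0.15,0,0.2]],"rot":[[0,-0.06,0],[0,-0.06,0],[0,-0.07,0]],"fingers":[0,0,0]}'
python3 - <<'E'
from h import *
from plant import camera
s,T=log()
c=camera("wrist");bar(c,s,T)
c=camera("scene");im=c["image"][:,:,::-1]
cv2.imwrite("pics/s11.png",cv2.resize(im[180:300,230:430],(800,480),interpolation=cv2.INTER_CUBIC))
E
```

```text
time: 10.25
ee_pos: [572.0, 4.3, 106.1]
ee_rot: [0.721, -0.113, 0.673, 0.121]
force: [-2.8, 1.1, -2.2]
opening: 15.9
t 10.25 pos [572.    4.3 106.1] x [ 0.065  0.023 -0.998] z [0.943 0.327 0.069] psi 19.1 F [-2.8  1.1 -2.2] M [0.18 0.74 0.18] op 15.9 q [-0.09  0.5   1.74  0.04  0.84 -2.02]
bar tool-z range [-52.5  18.1] tool y mean -1.5 top height at tcp (tool x) -26.8 pitch in grip 7.9 worldz 119.9 141.1
yaw in grip 0.8
```

View pics/s11.png

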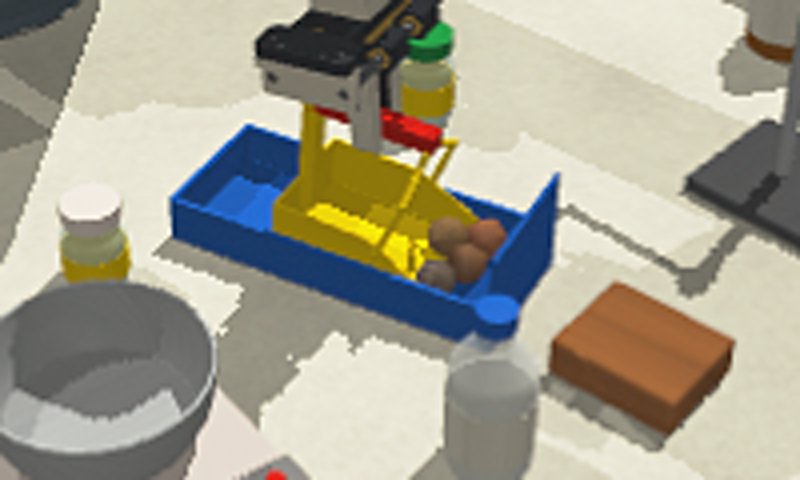

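```bash
python3 -m inch '{"dp":[[-0.05,0,0],[-0.12,0,0.05],[-0.25,0,0.1],[-0.35,0,0.1]],"rot":[[0,-0.09,0],[0,-0.18,0],[0,-0.27,0],[0,-0.34,0]],"fingers":[0,0,0,0]}'
python3 - <<'E'
from h import *
from plant import camera
s,T=log()
c=camera("wrist");bar(c,s,T);cv2.imwrite("pics/w12.png",c["image"][:,:,::-1])
c=camera("scene");im=c["image"][:,:,::-1]
cv2.imwrite("pics/s12.png",cv2.resize(im[180:300,230:430],(800,480),interpolation=cv2.INTER_CUBIC))
E
```

```text
time: 10.75
ee_pos: [574.0, 4.7, 116.7]
ee_rot: [0.825, -0.091, 0.54, 0.139]
force: [-0.3, 0.3, -3.2]
opening: 15.8
t 10.75 pos [574.    4.7 116.7] x [ 0.379  0.13  -0.916] z [0.866 0.3   0.401] psi 19.1 F [-0.3  0.3 -3.2] M [-0.13  0.87  0.01] op 15.8 q [-0.17  0.39  1.96  0.45  0.46 -2.44]
bar tool-z range [-36.6  19.3] tool y mean -0.8 top height at tcp (tool x) -26.9 pitch in grip 11.2 worldz 121.7 152.4
yaw in grip -1.6
```

View pics/s12.png

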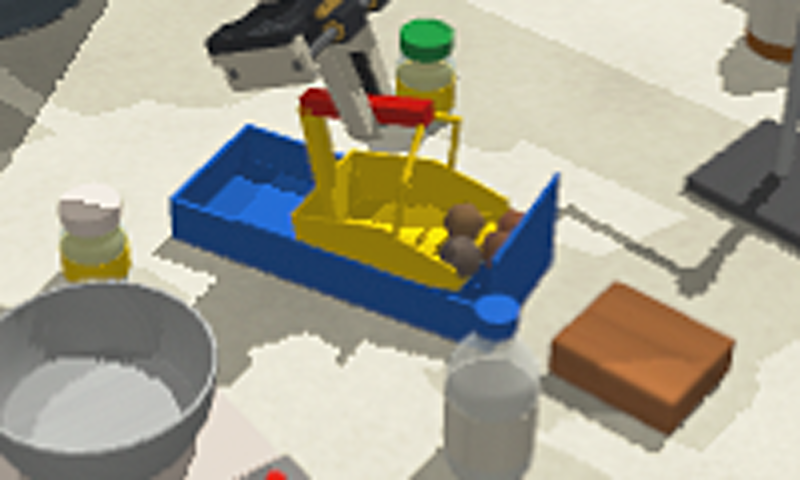

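View pics/w12.png

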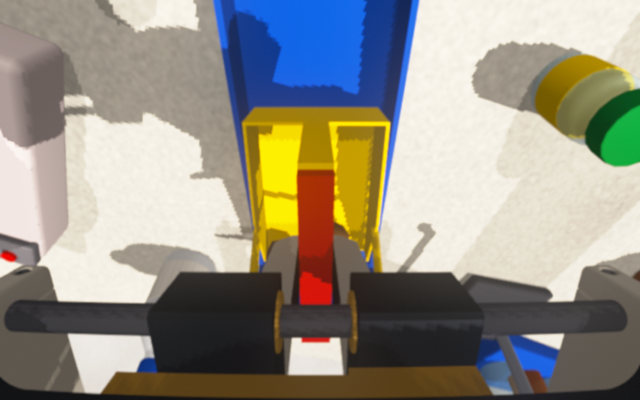

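```bash
python3 -m inch '{"dp":[[-0.2,0,0.08],[-0.4,0,0.16],[-0.6,0,0.2],[-0.8,0,0.25]],"rot":[[0,-0.03,0],[0,-0.06,0],[0,-0.1,0],[0,-0.12,0]],"fingers":[0,0,0,0]}'
python3 - <<'E'
from h import *
from plant import camera
s,T=log()
c=camera("wrist");bar(c,s,T);cv2.imwrite("pics/w13.png",c["image"][:,:,::-1])
c=camera("scene");im=c["image"][:,:,::-1]
cv2.imwrite("pics/s13.png",cv2.resize(im[160:280,230:430],(800,480),interpolation=cv2.INTER_CUBIC))
E
```

```text
time: 11.25
ee_pos: [571.9, 4.3, 141.8]
ee_rot: [0.855, -0.082, 0.491, 0.145]
force: [-1.2, 0.4, -3.5]
opening: 15.9
t 11.25 pos [571.9   4.3 141.8] x [ 0.477  0.167 -0.863] z [0.815 0.283 0.505] psi 19.1 F [-1.2  0.4 -3.5] M [-0.19  0.66  0.01] op 15.9 q [-0.2   0.33  2.03  0.71  0.41 -2.71]
bar tool-z range [-43.5  21. ] tool y mean -0.7 top height at tcp (tool x) -26.9 pitch in grip 16.5 worldz 151.1 172.9
yaw in grip -1.7
```

View pics/s13.png

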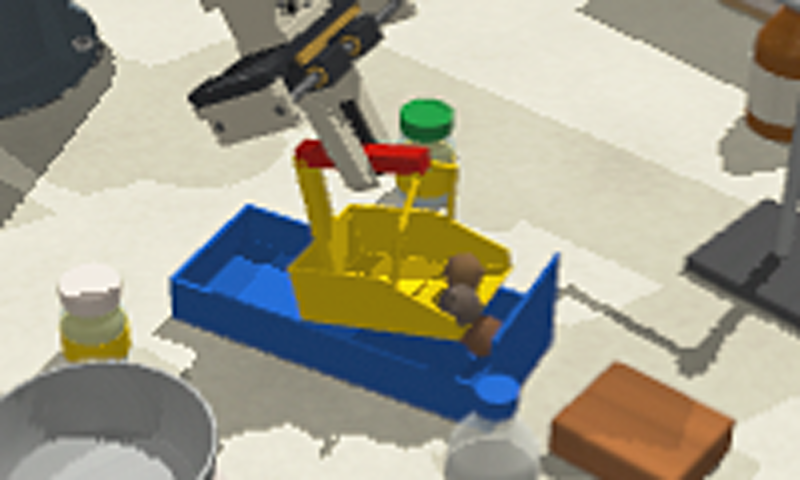

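Run:
```python
from h import *
from plant import camera
c=camera("top");im=c["image"][:,:,::-1];np.savez("pics/t14.npz",**c)
cv2.imwrite("pics/t14.png",cv2.resize(im[140:260,230:430],(800,480),interpolation=cv2.INTER_CUBIC))
c=camera("scene");im=c["image"][:,:,::-1];np.savez("pics/s14.npz",**c)
cv2.imwrite("pics/s14.png",cv2.resize(im[205:265,305:405],(800,480),interpolation=cv2.INTER_CUBIC))
```

```text
(no output)
```

View pics/t14.png

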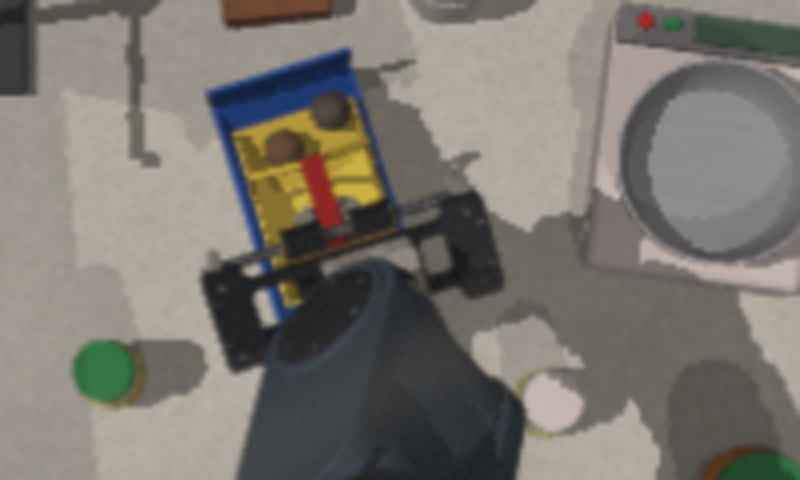

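View pics/s14.png

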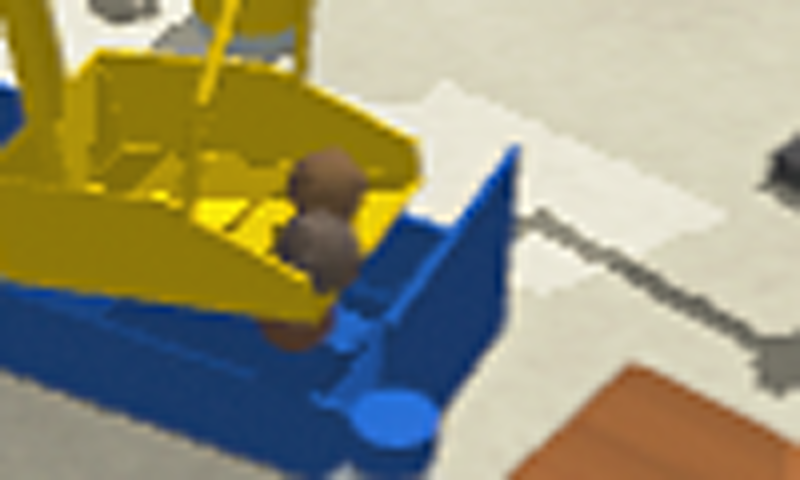

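The top view shows two lumps in the pan, at (285,148) and (330,110). The other two stayed in the tray under the scoop. I'll carry these two first and come back. Lifting gently.

```bash
python3 -m inch '{"dp":[[-0.3,0,0.17],[-0.8,0,0.46],[-1.4,0,0.82],[-2.1,0,1.22],[-2.5,0,1.46]],"rot":[[0,0,0],[0,0,0],[0,0,0],[0,-0.03,0],[0,-0.05,0]],"fingers":[0,0,0,0,0]}'
python3 - <<'E'
from h import *
from plant import camera
s,T=log()
c=camera("wrist");bar(c,s,T);cv2.imwrite("pics/w15.png",c["image"][:,:,::-1])
c=camera("scene");im=c["image"][:,:,::-1];np.savez("pics/s15.npz",**c)
cv2.imwrite("pics/s15.png",cv2.resize(im[140:260,230:430],(800,480),interpolation=cv2.INTER_CUBIC))
E
```

```text
time: 11.95
ee_pos: [572.0, 4.0, 230.1]
ee_rot: [0.868, -0.079, 0.468, 0.146]
force: [0.9, 0.2, -2.6]
opening: 15.9
t 11.95 pos [572.    4.  230.1] x [ 0.519  0.179 -0.836] z [0.789 0.274 0.549] psi 19.2 F [ 0.9  0.2 -2.6] M [-0.13  0.58 -0.03] op 15.9 q [-0.21  0.18  1.98  0.58  0.55 -2.55]
bar tool-z range [-35.4  20.9] tool y mean -0.9 top height at tcp (tool x) -26.9 pitch in grip 16.4 worldz 238.7 259.9
yaw in grip -0.6
```

View pics/s15.png

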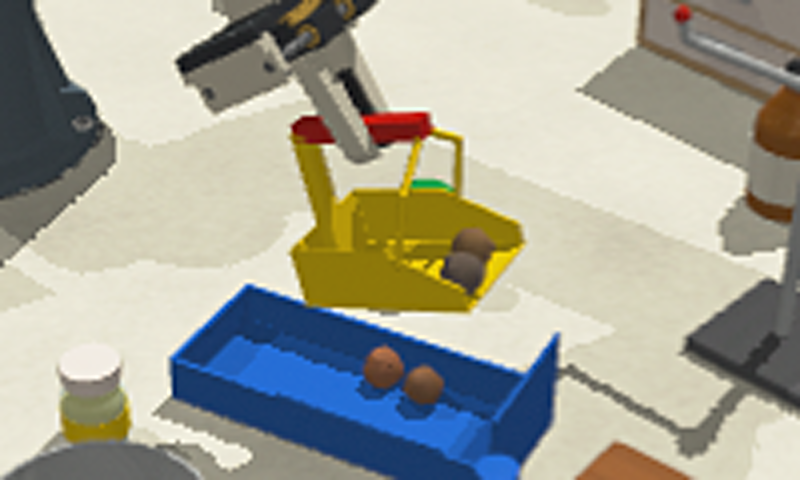

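```bash
cat > fk.py <<'E'
import numpy as np, json
from scipy.optimize import least_squares
from scipy.spatial.transform import Rotation as R
Rz=lambda a:R.from_euler('z',a).as_matrix();Ry=lambda a:R.from_euler('y',a).as_matrix();Rx=lambda a:R.from_euler('x',a).as_matrix()
# reference: arm vertical, z along links; pitch about +y leans forward. tool x along link z.
def fk(q,p,s=(1,1)):
    h,a1,L2,a3,L4,L6=p
    M=Rz(q[0]);o=np.array([0,0,h])+M@[a1,0,0]
    M=M@Ry(q[1]);o=o+M@[0,0,L2]
    M=M@Ry(q[2]);o=o+M@[a3,0,0]+M@[0,0,L4]
    M=M@Rz(s[0]*q[3])@Ry(q[4]);o=o+M@[0,0,L6]
    M=M@Rz(s[1]*q[5])
    T=np.c_[M[:,2],M@[0,1,0],-M[:,0]]
    return o,T
def data():
    D=[json.loads(l) for l in open('log.txt')]
    return [(np.array(d['qpos']),np.array(d['ee_pos']),R.from_quat(np.r_[d['ee_rot'][1:],d['ee_rot'][0]]).as_matrix()) for d in D]
def fit():
    D=data()
    r=least_squares(lambda p:np.concatenate([fk(q,p)[0]-x for q,x,_ in D]),[180,0,400,0,350,250])
    return r
E
python3 - <<'E'
from fk import *
r=fit();print(r.x.round(1),np.abs(r.fun).max())
for q,x,T in data()[::4]:
    o,M=fk(q,r.x);print((o-x).round(1),np.round(T.T@M,2).tolist())
E
```

```text
[350.5 -42.1 583.8 114.6 492.5 369.2] 47.09625145041463
[ 26.3 -38.5  -0. ] [[1.0, 0.0, 0.0], [-0.0, 0.0, 1.0], [0.0, -1.0, 0.0]]
[  0.9 -47.1   3.6] [[1.0, -0.0, 0.0], [-0.0, -0.0, 1.0], [0.0, -1.0, 0.0]]
[-10.1 -45.7  -5. ] [[1.0, -0.0, -0.0], [-0.0, 0.0, 1.0], [-0.0, -1.0, 0.0]]
[-11.4 -45.6  -4.1] [[1.0, -0.0, 0.0], [-0.0, -0.0, 1.0], [-0.0, -1.0, 0.0]]
[  0.4 -46.7  -8.1] [[1.0, -0.0, 0.0], [-0.0, 0.0, 1.0], [0.0, -1.0, 0.0]]
[ 17.7 -24.6  18.4] [[1.0, -0.0, 0.0], [-0.0, 0.0, 1.0], [-0.0, -1.0, 0.0]]
```

```bash
python3 - <<'E'
s=open('fk.py').read()
s=s.replace("h,a1,L2,a3,L4,L6=p","h,a1,L2,a3,L4,L6,b,b5=p").replace("M@[a1,0,0]","M@[a1,b,0]").replace("o=o+M@[0,0,L6]","o=o+M@[0,b5,L6]").replace("350,250]","350,250,40,0]")
s=s.replace("T=np.c_[M[:,2],M@[0,1,0],-M[:,0]]","T=np.c_[M[:,2],M@[1,0,0],M[:,1]]")
open('fk.py','w').write(s)
E
python3 - <<'E'
from fk import *
r=fit();print(r.x.round(1),np.abs(r.fun).max(),r.cost)
for q,x,T in data()[::6]:
    o,M=fk(q,r.x);print((o-x).round(1),np.abs(T.T@M-np.eye(3)).max().round(3))
E
```

```text
[258.7   0.  487.3  40.7 437.8 277.6  46.5   0. ] 4.2734882299555466e-10 3.175838783904792e-19
[-0.  0.  0.] 2.0
[-0.  0.  0.] 2.0
[-0.  0.  0.] 2.0
[-0. -0. -0.] 2.0
```

```bash
sed -i 's/T=np.c_\[M\[:,2\],M@\[1,0,0\],M\[:,1\]\]/T=np.c_[M[:,2],-M[:,0],-M[:,1]]/' fk.py
cat >> fk.py <<'E'
LO=np.array([-2.75,-.79,.01,-1.57,.07,-2.87]);HI=np.array([2.75,2.1,2.65,4.71,3.14,2.87])
PRM=fit().x
def ik(pos,T,q0):
    f=lambda q:np.r_[(fk(q,PRM)[0]-pos)/100,(fk(q,PRM)[1]-T).ravel()]
    r=least_squares(f,np.clip(q0,LO+1e-3,HI-1e-3),bounds=(LO,HI));return r.x,np.abs(r.fun).max()
def tool(psi,pitch):
    # psi heading of scoop x (deg), pitch lip-down (deg) of tool
    a=np.radians(psi);b=np.radians(pitch);d=np.array([np.cos(a),np.sin(a),0]);u=np.array([0,0,1.])
    tz=d*np.cos(b)-u*np.sin(b);tx=-u*np.cos(b)-d*np.sin(b)
    return np.c_[tx,np.cross(tz,tx),tz]
def lip_off(T,g,bar=(-20,0,-2)):
    g=np.radians(g);xs=np.cos(g)*T[:,2]+np.sin(g)*T[:,0];zs=-np.cos(g)*T[:,0]+np.sin(g)*T[:,2]
    b=T@np.array(bar);return b,b+76*xs-115*zs,xs,zs
E
python3 - <<'E'
from fk import *
q,x,T=data()[-1];print(np.abs(fk(q,PRM)[1]-T).max(), np.abs(tool(19.1,-33)-T).max())
g=16.4
for psi in(-45,-60,-75,-90,-110):
    qq=q
    d=np.array([np.cos(np.radians(psi)),np.sin(np.radians(psi)),0])
    for P in(-15,0,15,30,45,60,75,90):
        Tt=tool(psi,P-g);b,l,_,_=lip_off(Tt,g)
        lip=np.array([622.5,-279,0])-28*d+[0,0,122]
        qq,e=ik(lip-l,Tt,qq);print(psi,P,"tcp",(lip-l).round(),"q",qq.round(2),"err",e.round(3))
E
```

```text
4.440892098500626e-16 0.004493188675105064
-45 -15 tcp [ 538. -195.  197.] q [-0.31  0.25  1.97 -0.53  0.48 -0.68] err 0.0
-45 0 tcp [ 554. -211.  218.] q [-0.39  0.31  1.73 -0.15  0.83 -1.09] err 0.0
-45 15 tcp [ 574. -230.  233.] q [-0.45  0.45  1.47 -0.01  1.2  -1.24] err 0.0
-45 30 tcp [ 595. -251.  240.] q [-0.5   0.63  1.17  0.07  1.56 -1.29] err 0.0
-45 45 tcp [ 617. -273.  239.] q [-0.54  0.86  0.84  0.13  1.93 -1.31] err 0.0
-45 60 tcp [ 638. -294.  229.] q [-0.56  1.15  0.4   0.22  2.33 -1.26] err 0.0
-45 75 tcp [ 656. -313.  213.] q [-0.59  1.39  0.01  0.43  2.61 -1.07] err 0.126
-45 90 tcp [ 671. -327.  190.] q [-0.64  1.46  0.01  0.69  2.62 -0.85] err 0.313
-60 -15 tcp [ 563. -176.  197.] q [-0.2   0.33  1.86 -0.67  0.69 -0.25] err 0.0
-60 0 tcp [ 574. -195.  218.] q [-0.32  0.36  1.66 -0.24  0.91 -0.71] err 0.0
-60 15 tcp [ 588. -219.  233.] q [-0.42  0.47  1.44 -0.02  1.21 -0.94] err 0.0
-60 30 tcp [ 603. -245.  240.] q [-0.51  0.63  1.18  0.12  1.54 -1.05] err 0.0
-60 45 tcp [ 618. -272.  239.] q [-0.57  0.83  0.9   0.23  1.86 -1.08] err 0.0
-60 60 tcp [ 633. -297.  2
[... 1420 characters left out ...]
-347.  190.] q [-0.83  1.23  0.59  0.96  2.23 -0.6 ] err 0.0
-110 -15 tcp [ 663. -167.  197.] q [-0.11  0.71  1.23 -0.54  1.38  0.39] err 0.0
-110 0 tcp [ 655. -188.  218.] q [-0.23  0.62  1.25 -0.29  1.31  0.2 ] err 0.0
-110 15 tcp [ 646. -214.  233.] q [-0.38  0.58  1.26 -0.03  1.3  -0.02] err 0.0
-110 30 tcp [ 636. -242.  240.] q [-0.53  0.59  1.25  0.24  1.35 -0.24] err 0.0
-110 45 tcp [ 625. -271.  239.] q [-0.67  0.65  1.22  0.48  1.46 -0.41] err 0.0
-110 60 tcp [ 615. -299.  229.] q [-0.78  0.74  1.17  0.68  1.6  -0.55] err 0.0
-110 75 tcp [ 606. -324.  213.] q [-0.87  0.87  1.12  0.85  1.75 -0.63] err 0.0
-110 90 tcp [ 599. -343.  190.] q [-0.92  1.02  1.05  1.02  1.9  -0.68] err 0.0
```

```bash
cat >> h.py <<'E'
def go(pos,psi,pitch):
    from fk import tool
    s,T=log(); Tt=tool(psi,pitch)
    dp=T.T@(np.array(pos)-s["ee_pos"])/30; rv=R.from_matrix(T.T@Tt).as_rotvec()
    print("DP",dp.round(2),"ROT",rv.round(3),"rows>=",max(np.linalg.norm(dp)*30/50,np.linalg.norm(rv)/.15).round(1))
E
python3 - <<'E'
from h import *
go([622,-150,240],-90,-33)
E
```

```text
t 12.05 pos [571.9   3.7 230. ] x [ 0.52   0.179 -0.835] z [0.789 0.274 0.55 ] psi 19.2 F [ 1.  -0.1 -3.3] M [-0.22  0.64  0.04] op 15.7 q [-0.22  0.18  1.98  0.58  0.55 -2.55]
DP [-0.33 -5.39  0.1 ] ROT [ 1.594  0.005 -1.041] rows>= 12.7
```

```bash
python3 -m inch '{"dp":[[0,-0.16,0],[0,-0.49,0],[0,-0.86,0],[-0.1,-1.24,0],[-0.1,-1.62,0]],"rot":[[0.05,0,-0.03],[0.14,0,-0.09],[0.25,0,-0.165],[0.36,0,-0.235],[0.47,0,-0.31]],"fingers":[0,0,0,0,0]}'
python3 - <<'E'
from h import *
go([622,-150,240],-90,-33)
E
```

```text
time: 12.55
ee_pos: [582.9, -36.8, 228.5]
ee_rot: [0.876, 0.03, 0.478, -0.057]
force: [-0.5, -0.3, -3.5]
opening: 15.2
t 12.55 pos [582.9 -36.8 228.5] x [ 0.536 -0.071 -0.841] z [ 0.834 -0.108  0.541] psi -7.4 F [-0.5 -0.3 -3.5] M [ 0.05  0.63 -0.04] op 15.2 q [-0.15  0.18  1.97  0.02  0.41 -1.6 ]
DP [ 0.65 -3.57  1.7 ] ROT [ 1.211 -0.003 -0.781] rows>= 9.6
```

```bash
python3 -m inch '{"dp":[[0.05,-0.36,0.15],[0.1,-0.73,0.3],[0.15,-1.1,0.45],[0.2,-1.45,0.6],[0.3,-1.8,0.8]],"rot":[[0.12,0,-0.078],[0.24,0,-0.156],[0.36,0,-0.234],[0.48,0,-0.312],[0.6,0,-0.39]],"fingers":[0,0,0,0,0]}'
python3 - <<'E'
from h import *
go([622,-150,240],-90,-33)
E
```

```text
time: 13.05
ee_pos: [601.0, -94.0, 234.3]
ee_rot: [0.82, 0.169, 0.448, -0.314]
force: [0.0, 0.1, -2.5]
opening: 15.8
t 13.05 pos [601.  -94.  234.3] x [ 0.402 -0.364 -0.84 ] z [ 0.628 -0.558  0.542] psi -41.6 F [ 0.   0.1 -2.5] M [ 0.41  0.44 -0.02] op 15.8 q [-0.08  0.28  1.84 -0.58  0.64 -0.52]
DP [ 0.8  -0.93  1.59] ROT [ 0.709 -0.001 -0.454] rows>= 5.6
```

```bash
python3 -m inch '{"dp":[[0.15,-0.2,0.3],[0.3,-0.4,0.6],[0.5,-0.6,0.95],[0.65,-0.8,1.3],[0.75,-0.9,1.5]],"rot":[[0.12,0,-0.076],[0.25,0,-0.16],[0.38,0,-0.243],[0.51,0,-0.326],[0.61,0,-0.39]],"fingers":[0,0,0,0,0]}'
python3 - <<'E'
from h import *
from plant import camera
go([622,-150,240],-90,-33)
from plant import sense
s=sense();T=R.from_quat(np.r_[s["ee_rot"][1:],s["ee_rot"][0]]).as_matrix()
c=camera("wrist");bar(c,s,T)
c=camera("scene");im=c["image"][:,:,::-1];np.savez("pics/s16.npz",**c)
cv2.imwrite("pics/s16.png",cv2.resize(im[160:340,190:390],(720,648),interpolation=cv2.INTER_CUBIC)[:600])
c=camera("top");im=c["image"][:,:,::-1];np.savez("pics/t16.npz",**c)
cv2.imwrite("pics/t16.png",cv2.resize(im[120:260,280:480],(800,560),interpolation=cv2.INTER_CUBIC))
E
```

```text
time: 13.55
ee_pos: [621.2, -147.0, 239.5]
ee_rot: [0.657, 0.317, 0.357, -0.584]
force: [-0.1, -0.0, -3.8]
opening: 15.6
t 13.55 pos [ 621.2 -147.   239.5] x [ 0.064 -0.539 -0.84 ] z [ 0.099 -0.834  0.543] psi -83.2 F [-0.1 -0.  -3.8] M [0.52 0.14 0.06] op 15.6 q [-0.07  0.47  1.53 -0.64  1.11  0.09]
DP [0.04 0.01 0.1 ] ROT [ 0.099 -0.002 -0.064] rows>= 0.8
bar tool-z range [-49.4  22.4] tool y mean -0.3 top height at tcp (tool x) -26.5 pitch in grip 16.0 worldz 241.5 269.8
yaw in grip 0.3
```

View pics/s16.png

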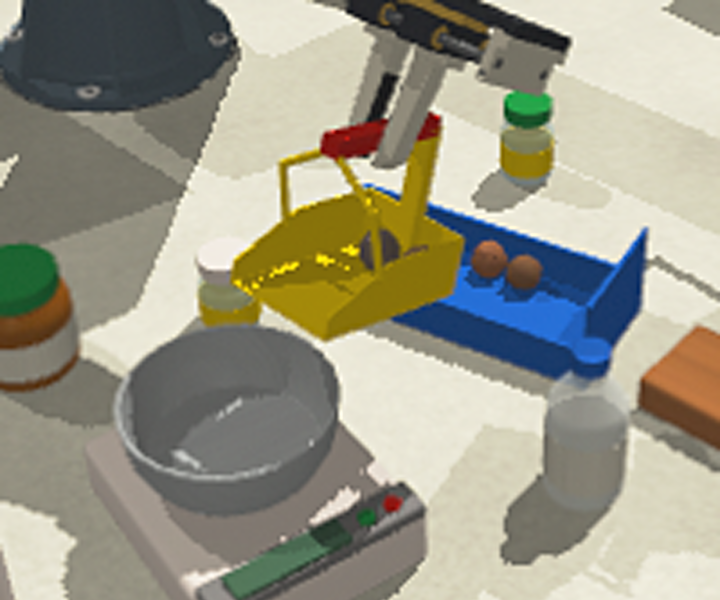

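View pics/t16.png

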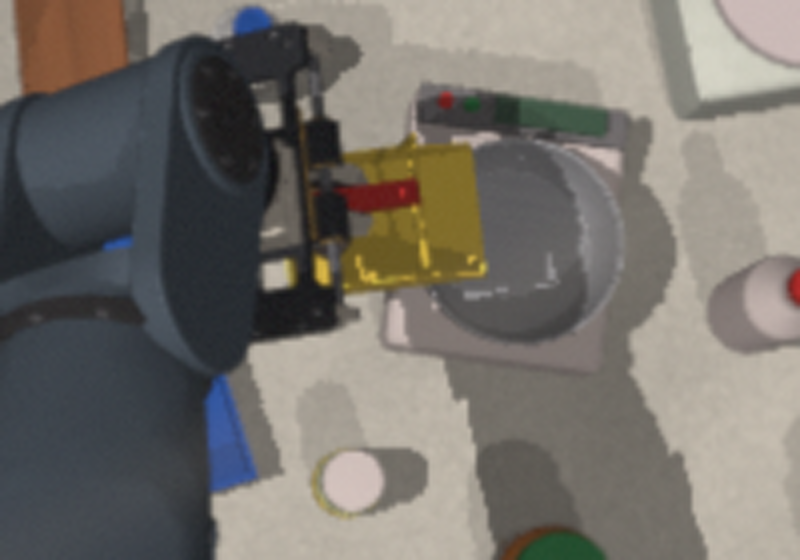

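The scene view shows both lumps rolled to the back of the pan, at about (380,245), and the lip over the dish edge at (330,330). Now I tilt in stages.

Run:
```python
from h import *
go([622,-198,229],-90,-1)
```

```text
t 13.7 pos [ 621.4 -146.6  239.2] x [ 0.067 -0.538 -0.84 ] z [ 0.106 -0.833  0.543] psi -82.7 F [-0.1 -0.4 -3.5] M [0.63 0.12 0.  ] op 15.7 q [-0.07  0.47  1.53 -0.64  1.1   0.09]
DP [ 1.21 -0.19  1.25] ROT [ 0.122  0.555 -0.036] rows>= 3.8
```

```bash
python3 -m inch '{"dp":[[0.2,-0.04,0.25],[0.5,-0.08,0.5],[0.8,-0.13,0.8],[1.05,-0.17,1.1],[1.2,-0.19,1.25]],"rot":[[0.03,0.11,-0.01],[0.05,0.22,-0.015],[0.075,0.34,-0.022],[0.1,0.45,-0.03],[0.122,0.555,-0.036]],"fingers":[0,0,0,0,0]}'
python3 - <<'E'
from h import *
from plant import camera
go([622,-228,236],-90,14)
from plant import sense
s=sense();T=R.from_quat(np.r_[s["ee_rot"][1:],s["ee_rot"][0]]).as_matrix()
c=camera("wrist");bar(c,s,T)
c=camera("scene");im=c["image"][:,:,::-1]
cv2.imwrite("pics/s17.png",cv2.resize(im[180:340,190:390],(720,576),interpolation=cv2.INTER_CUBIC))
E
```

```text
time: 14.2
ee_pos: [621.3, -198.8, 231.0]
ee_rot: [0.505, 0.497, 0.495, -0.503]
force: [-0.8, -0.7, -3.8]
opening: 15.7
t 14.2 pos [ 621.3 -198.8  231. ] x [ 0.004 -0.015 -1.   ] z [ 0.    -1.     0.015] psi -90.0 F [-0.8 -0.7 -3.8] M [-0.15  0.1  -0.04] op 15.7 q [-0.38  0.52  1.36 -0.01  1.25 -0.37]
DP [-0.15  0.02  0.98] ROT [ 0.001  0.259 -0.004] rows>= 1.7
bar tool-z range [-49.6  22.7] tool y mean -0.2 top height at tcp (tool x) -27.2 pitch in grip 15.4 worldz 244.6 273.1
yaw in grip 0.3
```

View pics/s17.png

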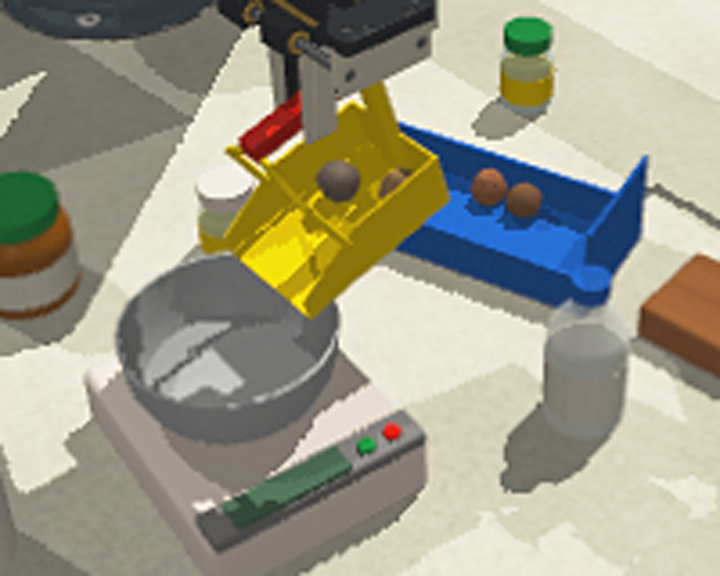

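Both lumps are still in the pan and the lip is over the dish. Tilting further.

```bash
python3 -m inch '{"dp":[[-0.03,0,0.33],[-0.08,0.01,0.66],[-0.12,0.02,0.98],[-0.12,0.02,0.98]],"rot":[[0,0.09,0],[0,0.18,0],[0,0.26,0],[0,0.26,0]],"fingers":[0,0,0,0]}'
python3 - <<'E'
from h import *
from plant import camera
go([622,-259,235],-90,29)
c=camera("scene");im=c["image"][:,:,::-1]
cv2.imwrite("pics/s18.png",cv2.resize(im[180:340,190:390],(720,576),interpolation=cv2.INTER_CUBIC))
E
```

```text
time: 14.7
ee_pos: [621.4, -229.0, 234.1]
ee_rot: [0.436, 0.557, 0.556, -0.436]
force: [-0.2, -1.2, -2.5]
opening: 15.7
t 14.7 pos [ 621.4 -229.   234.1] x [ 0.002  0.238 -0.971] z [-0.002 -0.971 -0.238] psi -90.1 F [-0.2 -1.2 -2.5] M [-0.41  0.04 -0.01] op 15.7 q [-0.51  0.6   1.24  0.21  1.42 -0.55]
DP [-0.27  0.02  0.96] ROT [-0.002  0.265 -0.002] rows>= 1.8
```

View pics/s18.png

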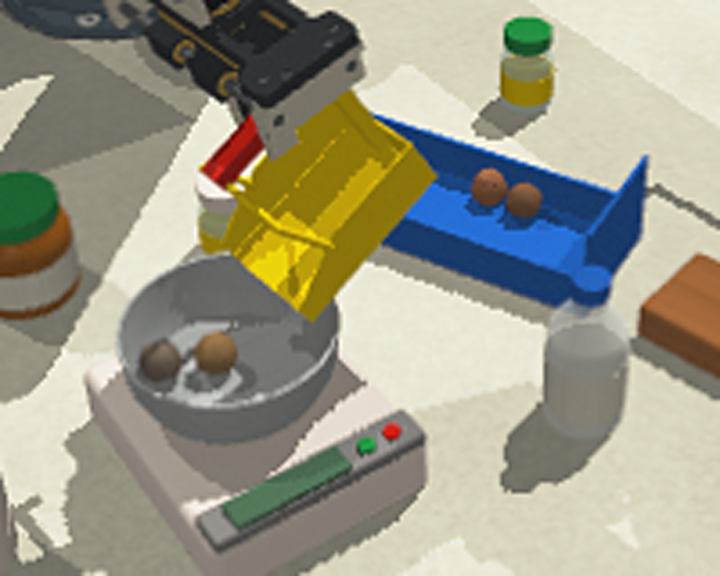

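Both lumps lie in the dish at (160,358) and (215,352); the scoop is empty. Going back for the other two.

Run:
```python
from h import *
go([610,-150,260],-90,-15.4)
```

```text
t 14.75 pos [ 621.6 -227.9  234.3] x [ 0.001  0.237 -0.972] z [-0.001 -0.972 -0.237] psi -90.1 F [ 0.7  0.1 -2.3] M [-0.31  0.06 -0.02] op 16.1 q [-0.51  0.6   1.24  0.21  1.42 -0.55]
DP [-0.22 -0.39 -2.73] ROT [-0.002 -0.508 -0.001] rows>= 3.4
```

```bash
python3 -m inch '{"dp":[[-0.4,0,-0.4],[-0.6,-0.1,-1.0],[-0.5,-0.2,-1.8],[-0.35,-0.3,-2.5],[-0.22,-0.39,-2.73]],"rot":[[0,-0.1,0],[0,-0.22,0],[0,-0.35,0],[0,-0.46,0],[0,-0.508,0]],"fingers":[0,0,0,0,0]}'
python3 - <<'E'
from h import *
go([498,-23,215],19.1,-15.4)
from plant import camera
c=camera("top");np.savez("pics/t19.npz",**c);X=cloud(c)
S=camera("scene");np.savez("pics/s19.npz",**S);XS=cloud(S)
th=np.radians(19.1);Rm=np.array([[np.cos(th),np.sin(th)],[-np.sin(th),np.cos(th)]])
for C,X in((c,X),(S,XS)):
    m=mask(C,3,18,50,25)&(X[...,2]>12)&(X[...,2]<90)&(X[...,1]<90)&(X[...,0]>480)&(X[...,0]<700)
    k,l,st,ce=cv2.connectedComponentsWithStats(m.astype(np.uint8))
    for i in range(1,k):
        if st[i,4]>8:
            p=np.median(X[l==i],0);print(ce[i].round(),st[i,4],p.round(),"tray",(Rm@(p[:2]-[559.7,-1.5])).round(),"dish",np.linalg.norm(p[:2]-[622.5,-279]).round())
E
```

```text
time: 15.25
ee_pos: [610.6, -145.0, 262.3]
ee_rot: [0.566, 0.428, 0.427, -0.561]
force: [-0.5, -0.6, -2.2]
opening: 15.7
t 15.25 pos [ 610.6 -145.   262.3] x [ 0.007 -0.269 -0.963] z [ 0.004 -0.963  0.269] psi -89.8 F [-0.5 -0.6 -2.2] M [ 0.23  0.07 -0.02] op 15.7 q [-0.19  0.44  1.44 -0.28  1.22 -0.1 ]
DP [ 0.4  -3.74 -4.36] ROT [-1.831  0.008  0.504] rows>= 12.7
[409. 187.] 50 [ 606. -280.   85.] tray [ -48. -278.] dish 17.0
[298. 195.] 43 [581.  45.  30.] tray [35. 37.] dish 327.0
[299. 205.] 21 [549.  41.  29.] tray [ 3. 43.] dish 328.0
[330. 233.] 135 [563.  32.  25.] tray [14. 31.] dish 317.0
[248. 277.] 111 [ 610. -288.   82.] tray [ -46. -287.] dish 15.0
[235. 284.] 89 [ 610. -325.   83.] tray [ -58. -322.] dish 48.0
```

The remaining lumps sit at about tray (35,37) and (3,38) against the +y wall, too far back to set the scoop flat behind them. I'll first rake them forward gently with the lip tilted down.

```bash
cat >> h.py <<'E'
TC=np.array([559.7,-2.0]);TH=np.radians(19.1)
def t2w(x,y,z): return np.r_[TC+[x*np.cos(TH)-y*np.sin(TH),x*np.sin(TH)+y*np.cos(TH)],z]
def w2t(p): d=np.array(p)[:2]-TC; return np.r_[d[0]*np.cos(TH)+d[1]*np.sin(TH),-d[0]*np.sin(TH)+d[1]*np.cos(TH),p[2]]
def lipgo(lx,ly,lz,P,g,bar=(-20,0,-2),psi=19.1):
    from fk import tool,lip_off
    T=tool(psi,P-g);b,l,_,_=lip_off(T,g,bar); go(t2w(lx,ly,lz)-l,psi,P-g)
def lipat(g,bar=(-20,0,-2)):
    from fk import lip_off
    s,T=log();b,l,xs,zs=lip_off(T,g,bar);heel=s["ee_pos"]+b-54*xs-115*zs
    print("lip tray",w2t(s["ee_pos"]+l).round(1),"heel",w2t(heel).round(1),"bar",w2t(s["ee_pos"]+b).round(1),"P",np.degrees(np.arcsin(-xs[2])).round(1))
E
python3 - <<'E'
from h import *
lipgo(-27,3,70,30,15.4)
E
```

```text
t 15.35 pos [ 610.2 -145.6  261.3] x [ 0.004 -0.266 -0.964] z [ 0.004 -0.964  0.266] psi -89.7 F [ 0.7  0.3 -2.4] M [0.26 0.04 0.01] op 15.5 q [-0.19  0.44  1.44 -0.28  1.22 -0.11]
DP [ 1.17 -2.91 -4.96] ROT [-1.915  0.357  0.012] rows>= 13.0
```

```bash
python3 -m inch '{"dp":[[0,-0.2,-0.35],[0,-0.4,-0.7],[0,-0.65,-1.1],[0,-0.9,-1.5],[0,-1.1,-1.9]],"rot":[[-0.14,0.027,0],[-0.28,0.054,0],[-0.42,0.08,0],[-0.56,0.108,0],[-0.7,0.135,0]],"fingers":[0,0,0,0,0]}'
python3 - <<'E'
from h import *
lipgo(-27,3,70,30,15.4)
E
```

```text
time: 15.85
ee_pos: [577.3, -94.0, 246.4]
ee_rot: [0.647, 0.246, 0.632, -0.349]
force: [0.2, -0.2, -2.3]
opening: 15.9
t 15.85 pos [577.3 -94.  246.4] x [-0.042 -0.141 -0.989] z [ 0.646 -0.759  0.08 ] psi -49.6 F [ 0.2 -0.2 -2.3] M [ 0.07 -0.08  0.02] op 15.9 q [-0.17  0.4   1.51 -0.15  1.25 -0.82]
DP [ 1.62  0.59 -3.42] ROT [-1.215  0.219  0.003] rows>= 8.2
```

```bash
python3 -m inch '{"dp":[[0,0.1,-0.4],[0,0.15,-0.8],[0.1,0.2,-1.2],[0.2,0.3,-1.7],[0.4,0.4,-2.1]],"rot":[[-0.14,0.025,0],[-0.28,0.05,0],[-0.42,0.076,0],[-0.56,0.1,0],[-0.7,0.126,0]],"fingers":[0,0,0,0,0]}'
python3 - <<'E'
from h import *
lipgo(-27,3,70,30,15.4)
E
```

```text
time: 16.35
ee_pos: [545.8, -40.0, 228.1]
ee_rot: [0.652, 0.03, 0.752, -0.095]
force: [0.2, -0.3, -2.5]
opening: 15.8
t 16.35 pos [545.8 -40.  228.1] x [-0.148 -0.079 -0.986] z [ 0.974 -0.183 -0.132] psi -10.6 F [ 0.2 -0.3 -2.5] M [ 0.11 -0.13  0.03] op 15.8 q [-0.11  0.41  1.55 -0.1   1.32 -1.47]
DP [ 1.37  0.93 -0.75] ROT [-0.515  0.093  0.003] rows>= 3.5
```

```bash
python3 -m inch '{"dp":[[0.2,0.2,-0.2],[0.5,0.4,-0.4],[0.8,0.7,-0.6],[1.1,0.93,-0.75],[1.3,0.93,-0.75]],"rot":[[-0.13,0.023,0],[-0.26,0.046,0],[-0.39,0.07,0],[-0.515,0.093,0],[-0.515,0.093,0]],"fingers":[0,0,0,0,0]}'
python3 - <<'E'
from h import *
from plant import camera
lipgo(-27,3,7,30,15.4)
from plant import sense
s=sense();T=R.from_quat(np.r_[s["ee_rot"][1:],s["ee_rot"][0]]).as_matrix()
c=camera("wrist");bar(c,s,T);cv2.imwrite("pics/w20.png",c["image"][:,:,::-1])
c=camera("scene");im=c["image"][:,:,::-1]
cv2.imwrite("pics/s20.png",cv2.resize(im[180:300,230:430],(800,480),interpolation=cv2.INTER_CUBIC))
E
```

```text
time: 16.85
ee_pos: [523.0, -11.3, 188.8]
ee_rot: [0.603, -0.131, 0.781, 0.1]
force: [-0.3, -0.2, -2.0]
opening: 15.6
t 16.85 pos [523.  -11.3 188.8] x [-0.239 -0.085 -0.967] z [ 0.915  0.314 -0.254] psi 18.9 F [-0.3 -0.2 -2. ] M [ 0.11 -0.24  0.01] op 15.6 q [-0.06  0.46  1.59 -0.1   1.33 -1.92]
DP [ 2.07 -0.    0.52] ROT [-0.003 -0.002  0.002] rows>= 1.3
bar tool-z range [-51.7  19.7] tool y mean -1.2 top height at tcp (tool x) -26.3 pitch in grip 15.6 worldz 202.1 242.3
yaw in grip -0.2
```

View pics/s20.png

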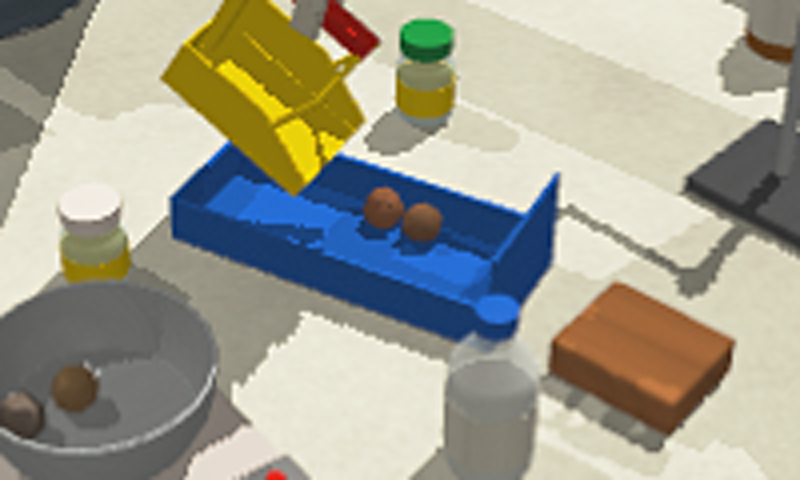

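View pics/w20.png

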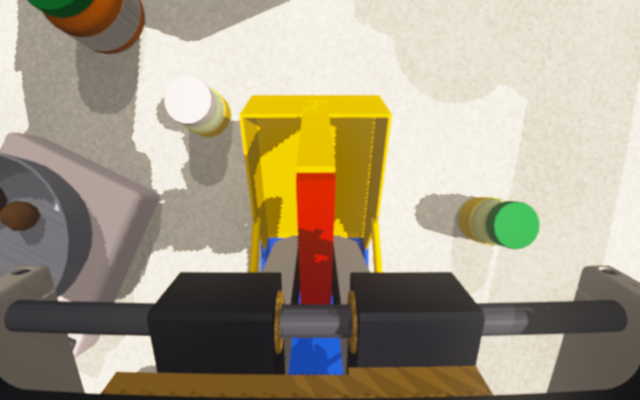

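```bash
python3 -m inch '{"dp":[[0.6,0,0.15],[1.3,0,0.33],[1.8,0,0.46],[1.98,0,0.5],[1.98,0,0.5]],"rot":[[0,0,0],[0,0,0],[0,0,0],[0,0,0],[0,0,0]],"fingers":[0,0,0,0,0]}'
python3 - <<'E'
from h import *
lipat(15.5)
lipgo(50,3,9,30,15.5)
E
```

```text
time: 17.45
ee_pos: [522.7, -12.6, 128.2]
ee_rot: [0.603, -0.129, 0.781, 0.098]
force: [0.1, -0.0, -0.9]
opening: 15.6
t 17.45 pos [522.7 -12.6 128.2] x [-0.239 -0.084 -0.967] z [ 0.917  0.308 -0.254] psi 18.6 F [ 0.1 -0.  -0.9] M [ 0.17 -0.27 -0.01] op 15.6 q [-0.06  0.54  1.63 -0.11  1.21 -1.91]
lip tray [-27.4   1.6  10.5] heel [-139.8    2.7   75.8] bar [-35.3   2.1 148.1] P 30.2
t 17.45 pos [522.7 -12.6 128.2] x [-0.239 -0.084 -0.967] z [ 0.917  0.308 -0.254] psi 18.6 F [ 0.1 -0.  -0.9] M [ 0.17 -0.27 -0.01] op 15.6 q [-0.06  0.54  1.63 -0.11  1.21 -1.91]
DP [-0.6   0.05  2.5 ] ROT [-0.009 -0.003  0.001] rows>= 1.5
```

```bash
python3 -m inch '{"dp":[[-0.09,0.03,0.4],[-0.2,0.05,0.9],[-0.32,0.05,1.4],[-0.45,0.05,1.9],[-0.55,0.05,2.35]],"rot":[[-0.009,0,0],[-0.009,0,0],[-0.009,0,0],[-0.009,0,0],[-0.009,0,0]],"fingers":[0,0,0,0,0]}'
python3 - <<'E'
from h import *
from plant import camera
lipat(15.5)
c=camera("scene");im=c["image"][:,:,::-1]
cv2.imwrite("pics/s21.png",cv2.resize(im[180:300,230:430],(800,480),interpolation=cv2.INTER_CUBIC))
E
```

```text
time: 17.95
ee_pos: [591.9, 12.4, 127.6]
ee_rot: [0.603, -0.132, 0.78, 0.101]
force: [-0.9, 0.6, -2.4]
opening: 15.5
t 17.95 pos [591.9  12.4 127.6] x [-0.237 -0.084 -0.968] z [ 0.914  0.318 -0.252] psi 19.2 F [-0.9  0.6 -2.4] M [ 0.17 -0.08  0.03] op 15.5 q [-0.02  0.65  1.43 -0.09  1.3  -1.89]
lip tray [46.4  2.9  9.9] heel [-66.1   2.9  75. ] bar [ 38.3   3.1 147.5] P 30.1
```

View pics/s21.png

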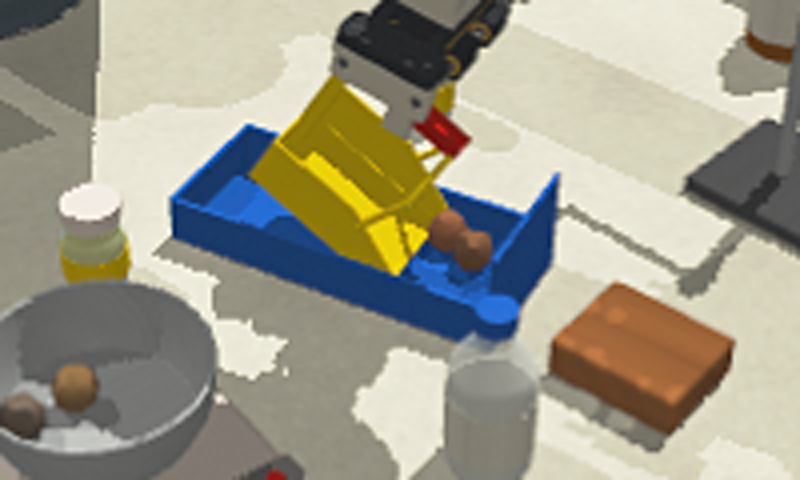

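The rake works: lumps are now at about (445,230) and (470,248), near the ramp foot, with almost no force. Next I rotate to level about the lip, set the scoop down and re-grip upright.

Run:
```python
from h import *
lipgo(40,1,8,0,15.5)
```

```text
t 18.0 pos [593.3  12.9 127.4] x [-0.236 -0.084 -0.968] z [ 0.914  0.318 -0.251] psi 19.2 F [-0.1  0.4 -2.8] M [ 0.19 -0.32 -0.06] op 15.6 q [-0.02  0.65  1.43 -0.09  1.3  -1.89]
DP [ 1.29 -0.07 -1.91] ROT [ 0.002 -0.524  0.002] rows>= 3.5
```

```bash
python3 -m inch '{"dp":[[0.0,0,-0.5],[0.3,-0.03,-0.95],[0.65,-0.05,-1.4],[1.1,-0.07,-1.85],[1.29,-0.07,-1.91]],"rot":[[0,-0.12,0],[0,-0.25,0],[0,-0.38,0],[0,-0.5,0],[0,-0.524,0]],"fingers":[0,0,0,0,0]}'
python3 - <<'E'
from h import *
from plant import camera,sense
lipat(15.5)
s=sense();T=R.from_quat(np.r_[s["ee_rot"][1:],s["ee_rot"][0]]).as_matrix()
c=camera("wrist");bar(c,s,T)
lipgo(40,0,4.5,0,15.5)
E
```

```text
time: 18.5
ee_pos: [526.2, -12.0, 103.3]
ee_rot: [0.785, -0.101, 0.598, 0.132]
force: [0.3, 0.1, -2.5]
opening: 15.7
t 18.5 pos [526.2 -12.  103.3] x [ 0.251  0.087 -0.964] z [0.911 0.315 0.266] psi 19.1 F [ 0.3  0.1 -2.5] M [-0.06  0.27 -0.03] op 15.7 q [-0.18  0.37  1.99  0.25  0.55 -2.28]
lip tray [33.6  1.5  6.9] heel [-96.4   1.5   7.1] bar [-42.2   1.6 122.1] P 0.1
bar tool-z range [-36.5  20.8] tool y mean -0.8 top height at tcp (tool x) -26.6 pitch in grip 16.1 worldz 116.2 137.4
yaw in grip -1.5
t 18.55 pos [526.8 -11.8 102.9] x [ 0.25   0.087 -0.964] z [0.911 0.316 0.265] psi 19.1 F [-0.3 -0.2 -3.8] M [-0.02  0.29 -0.03] op 15.8 q [-0.18  0.38  1.99  0.25  0.55 -2.28]
DP [ 0.12 -0.05  0.16] ROT [ 0.    -0.002 -0.   ] rows>= 0.1
```

```bash
python3 -m inch '{"dp":[[0.08,0,-0.02],[0.09,0,-0.025],[0.09,0,-0.025],[0.09,0,-0.025]],"rot":[[0,0,0],[0,0,0],[0,0,0],[0,0,0]],"fingers":[0,20,45,45]}'
python3 -m inch '{"dp":[[-0.2,0,-0.2],[-0.4,0,-0.4],[-0.4,0,-0.4],[-0.4,0,-0.4]],"rot":[[0,0.13,0],[0,0.27,0],[0,0.27,0],[0,0.27,0]],"fingers":[45,45,45,45]}'
python3 - <<'E'
from h import *
from plant import camera
s,T=log()
c=camera("wrist");np.savez("pics/w22.npz",**c);cv2.imwrite("pics/w22.png",c["image"][:,:,::-1]);bar(c,s,T)
c=camera("scene");im=c["image"][:,:,::-1]
cv2.imwrite("pics/s22.png",cv2.resize(im[180:300,230:430],(800,480),interpolation=cv2.INTER_CUBIC))
E
```

```text
time: 18.95
ee_pos: [530.6, -10.9, 101.0]
ee_rot: [0.784, -0.102, 0.598, 0.133]
force: [-0.1, -0.9, -0.9]
opening: 31.6
time: 19.35
ee_pos: [516.4, -15.4, 108.5]
ee_rot: [0.697, -0.119, 0.697, 0.119]
force: [0.9, 0.4, -0.1]
opening: 45.1
t 19.35 pos [516.4 -15.4 108.5] x [ 0.001  0.    -1.   ] z [0.944 0.331 0.001] psi 19.3 F [ 0.9  0.4 -0.1] M [ 0.04  0.02 -0.03] op 45.1 q [-0.12  0.44  1.84  0.    0.87 -2.03]
bar tool-z range [-15.5  23. ] tool y mean -2.1 top height at tcp (tool x) -17.5 pitch in grip 0.2 worldz 123.9 128.3
yaw in grip -1.6
```

View pics/w22.png

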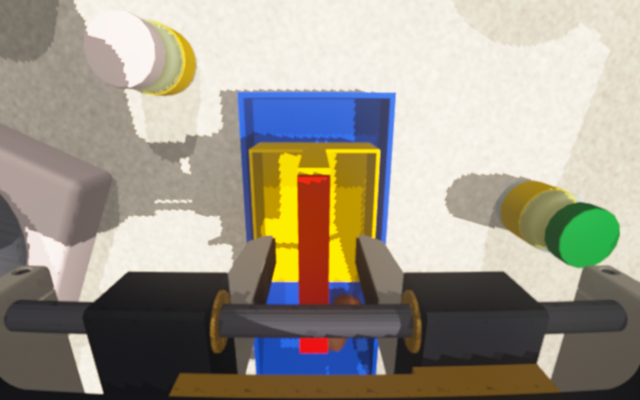

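View pics/s22.png

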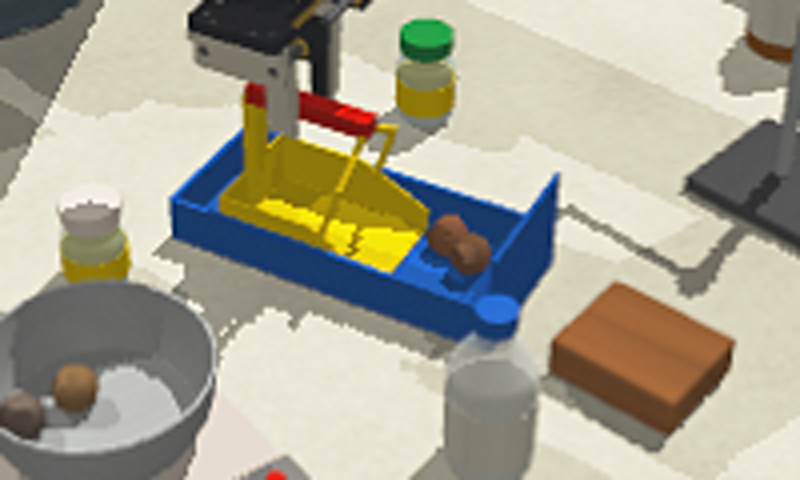

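The scoop is flat, its bar's rear end at (314,176). The lumps sit just ahead of the lip at (450,235) and (470,252) in the scene crop.

Run:
```python
from h import *
from plant import sense
s=sense();T=R.from_quat(np.r_[s["ee_rot"][1:],s["ee_rot"][0]]).as_matrix()
c=load("pics/w22.npz")
for nm,px,z in(("bar rear",[[298,176],[330,176]],126),("rim",[[239,95],[395,95]],38),("walls",[[250,165],[380,165]],49)):
    print(nm,((onplane(c,px,z,s)-s["ee_pos"])@T).round(1).tolist())
print(w2t(s["ee_pos"]))
```

```text
bar rear [[-17.5, -9.5, -47.2], [-17.5, 5.6, -47.2]]
rim [[70.5, -55.4, -86.7], [70.5, 54.7, -86.8]]
walls [[59.4, -47.9, -38.6], [59.5, 44.6, -38.8]]
[-46.31216024   1.47335376 108.43746685]
```

```bash
python3 -m inch '{"dp":[[0.12,-0.07,0.2],[0.25,-0.07,0.2],[0.25,-0.07,0.2],[0.25,-0.07,0.2],[0.25,-0.07,0.2]],"rot":[[0,0,0],[0,0,0],[0,0,0],[0,0,0],[0,0,0]],"fingers":[45,45,20,0,0]}'
python3 -m inch '{"dp":[[0,0,0],[0,0,0],[-0.03,0.07,0],[-0.05,0.15,0],[-0.05,0.15,0]],"rot":[[0,0,0],[0,0,0],[0,0,0],[0,0,0],[0,0,0]],"fingers":[0,0,0,0,0]}'
python3 - <<'E'
from h import *
from plant import camera
lipat(0,(-18,0,-2))
E
```

```text
time: 19.95
ee_pos: [522.1, -16.0, 101.4]
ee_rot: [0.696, -0.118, 0.698, 0.118]
force: [0.9, -0.2, -1.0]
opening: 25.6
time: 20.45
ee_pos: [520.6, -11.4, 102.9]
ee_rot: [0.696, -0.119, 0.698, 0.118]
force: [-0.0, 0.7, -2.3]
opening: 15.8
t 20.45 pos [520.6 -11.4 102.9] x [-0.002 -0.001 -1.   ] z [ 0.944  0.33  -0.003] psi 19.3 F [-0.   0.7 -2.3] M [ 0.07  0.06 -0.06] op 15.8 q [-0.11  0.45  1.83 -0.    0.86 -2.02]
lip tray [33.7  4.1  5.7] heel [-96.3   3.7   6.1] bar [-42.    3.9 120.9] P 0.2
```

```bash
python3 -m inch '{"dp":[[0.0,0,0.25],[0.0,0,0.55],[0,0,0.85],[0,0,1.15],[0,0,1.4]],"rot":[[0,0,0],[0,0,0],[0,0,0],[0,0,0],[0,0,0]],"fingers":[0,0,0,0,0]}'
python3 - <<'E'
from h import *
from plant import camera,sense
lipat(0,(-18,0,-2))
s=sense();T=R.from_quat(np.r_[s["ee_rot"][1:],s["ee_rot"][0]]).as_matrix()
c=camera("wrist");bar(c,s,T)
c=camera("scene");im=c["image"][:,:,::-1]
cv2.imwrite("pics/s23.png",cv2.resize(im[195:275,295:415],(800,533),interpolation=cv2.INTER_CUBIC))
E
```

```text
time: 20.95
ee_pos: [561.0, 2.4, 102.7]
ee_rot: [0.696, -0.119, 0.698, 0.118]
force: [-11.6, -0.5, 10.2]
opening: 15.8
t 20.95 pos [561.    2.4 102.7] x [-0.003 -0.001 -1.   ] z [ 0.944  0.33  -0.003] psi 19.3 F [-11.6  -0.5  10.2] M [0.14 2.22 0.23] op 15.8 q [-0.08  0.52  1.72 -0.    0.91 -1.98]
lip tray [76.3  3.9  5.4] heel [-53.7   3.6   5.9] bar [  0.7   3.8 120.7] P 0.2
bar tool-z range [-52.2  17.6] tool y mean -1.4 top height at tcp (tool x) -25.0 pitch in grip 0.6 worldz 105.3 134.7
yaw in grip 0.7
```

View pics/s23.png

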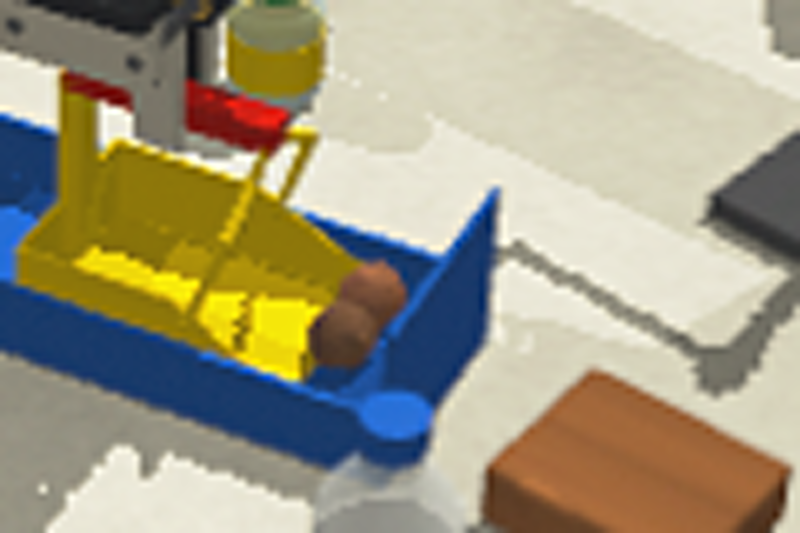

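```bash
python3 -m inch '{"dp":[[-0.03,0,0.15],[-0.06,0,0.3],[-0.15,0,0.45],[-0.25,0,0.55]],"rot":[[0,-0.02,0],[0,-0.03,0],[0,-0.04,0],[0,-0.05,0]],"fingers":[0,0,0,0]}'
python3 - <<'E'
from h import *
from plant import camera,sense
s=sense();T=R.from_quat(np.r_[s["ee_rot"][1:],s["ee_rot"][0]]).as_matrix()
c=camera("wrist");bar(c,s,T)
lipat(2,(-18,0,-2))
c=camera("scene");im=c["image"][:,:,::-1]
cv2.imwrite("pics/s24.png",cv2.resize(im[195:275,295:415],(800,533),interpolation=cv2.INTER_CUBIC))
E
```

```text
time: 21.45
ee_pos: [576.6, 7.6, 110.6]
ee_rot: [0.714, -0.115, 0.68, 0.121]
force: [-1.2, -1.4, -3.3]
opening: 15.7
bar tool-z range [-52.2  18.1] tool y mean -1.1 top height at tcp (tool x) -25.0 pitch in grip 1.9 worldz 121.5 142.9
yaw in grip 0.1
t 21.5 pos [577.    7.6 111.2] x [ 0.048  0.015 -0.999] z [0.943 0.329 0.05 ] psi 19.2 F [ 0.5  0.3 -2.1] M [0.03 0.13 0.09] op 15.7 q [-0.08  0.51  1.71  0.02  0.88 -2.  ]
lip tray [94.4  3.5 15.2] heel [-35.6   3.2  13.2] bar [ 16.6   3.4 129.1] P -0.9
```

View pics/s24.png

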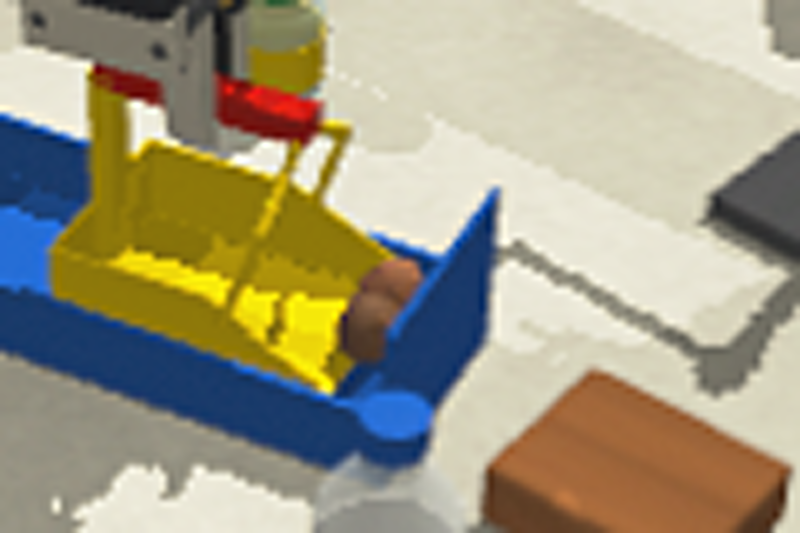

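```bash
python3 -m inch '{"dp":[[0.15,0,0.03],[0.05,0,0.15],[-0.1,0,0.32],[-0.28,0,0.5],[-0.45,0,0.68]],"rot":[[0,0,0],[0,0,0],[0,0,0],[0,0,0],[0,0,0]],"fingers":[0,0,0,0,0]}'
python3 - <<'E'
from h import *
from plant import camera,sense
s=sense();T=R.from_quat(np.r_[s["ee_rot"][1:],s["ee_rot"][0]]).as_matrix()
c=camera("wrist");bar(c,s,T)
lipat(2,(-18,0,-2))
c=camera("scene");im=c["image"][:,:,::-1]
cv2.imwrite("pics/s25.png",cv2.resize(im[195:275,295:415],(800,533),interpolation=cv2.INTER_CUBIC))
c=camera("top");im=c["image"][:,:,::-1]
cv2.imwrite("pics/t25.png",cv2.resize(im[140:220,260:380],(800,533),interpolation=cv2.INTER_CUBIC))
E
```

```text
time: 22.05
ee_pos: [595.3, 14.2, 125.5]
ee_rot: [0.714, -0.116, 0.68, 0.121]
force: [-0.1, 0.7, -3.1]
opening: 15.9
bar tool-z range [-52.3  17.9] tool y mean -1.1 top height at tcp (tool x) -25.0 pitch in grip 1.8 worldz 135.4 158.4
yaw in grip -0.0
t 22.1 pos [596.4  14.4 126.4] x [ 0.047  0.015 -0.999] z [0.943 0.329 0.05 ] psi 19.3 F [-0.1 -0.5 -2.8] M [-0.03 -0.    0.  ] op 15.5 q [-0.06  0.52  1.65  0.02  0.93 -1.98]
lip tray [114.8   3.5  30.4] heel [-15.2   3.2  28.5] bar [ 37.1   3.5 144.3] P -0.8
```

View pics/s25.png

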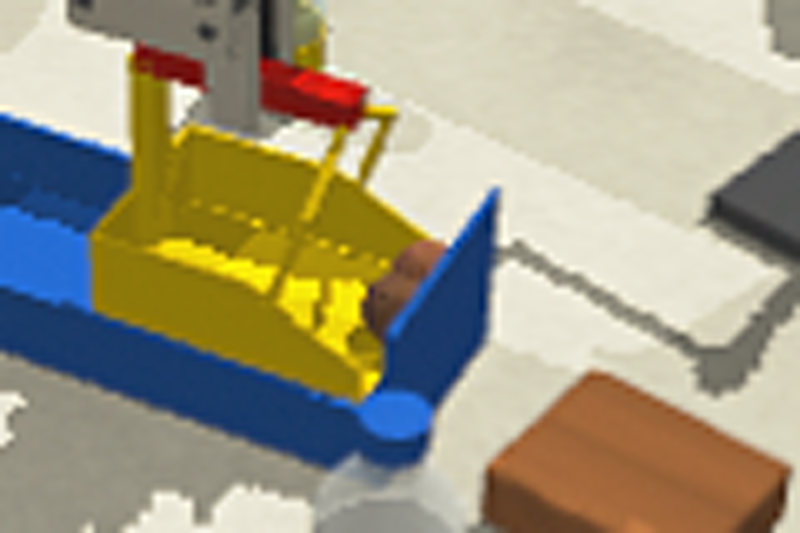

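View pics/t25.png

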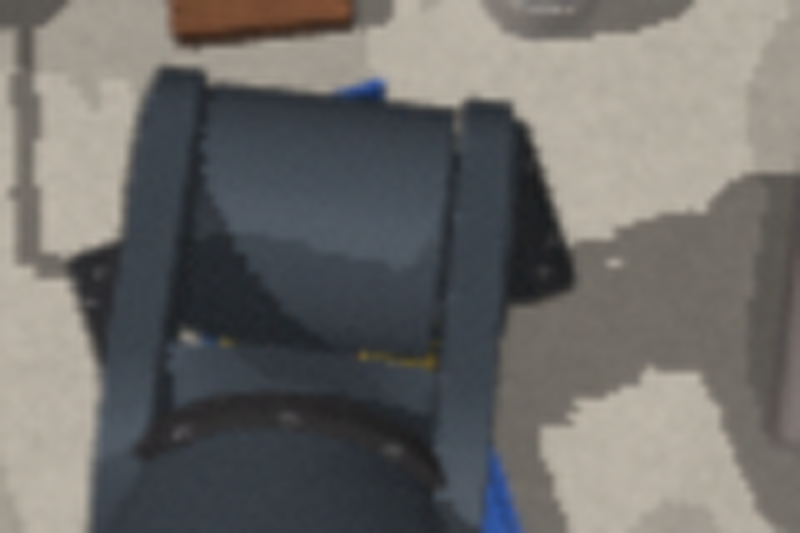

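Lip is now at the top of the ramp with almost no force, and the weight reading suggests the lumps ride on the lip. Tilting back about the lip and lifting.

Run:
```python
from h import *
lipgo(113,3.5,42,-14,1.9,(-18,0,-2))
```

```text
t 22.2 pos [595.1  14.2 125.2] x [ 0.046  0.015 -0.999] z [0.943 0.329 0.048] psi 19.3 F [-0.5  0.2 -2.5] M [-0.01  0.14 -0.04] op 15.7 q [-0.06  0.52  1.65  0.02  0.93 -1.98]
DP [ 0.19 -0.   -0.69] ROT [ 0.003 -0.229  0.   ] rows>= 1.5
```

```bash
python3 -m inch '{"dp":[[0,0,-0.2],[0.05,0,-0.4],[0.1,0,-0.6],[0.12,0,-0.69],[-0.1,0,-0.69]],"rot":[[0,-0.07,0],[0,-0.14,0],[0,-0.2,0],[0,-0.24,0],[0,-0.27,0]],"fingers":[0,0,0,0,0]}'
python3 - <<'E'
from h import *
from plant import camera,sense
s=sense();T=R.from_quat(np.r_[s["ee_rot"][1:],s["ee_rot"][0]]).as_matrix()
c=camera("wrist");bar(c,s,T)
lipat(2.5,(-18,0,-2))
c=camera("scene");im=c["image"][:,:,::-1]
cv2.imwrite("pics/s26.png",cv2.resize(im[195:275,295:415],(800,533),interpolation=cv2.INTER_CUBIC))
c=camera("top");im=c["image"][:,:,::-1]
cv2.imwrite("pics/t26.png",cv2.resize(im[140:220,260:380],(800,533),interpolation=cv2.INTER_CUBIC))
E
```

```text
time: 22.7
ee_pos: [573.4, 7.0, 125.7]
ee_rot: [0.798, -0.098, 0.579, 0.135]
force: [-0.1, 0.6, -3.8]
opening: 15.5
bar tool-z range [-52.   18.1] tool y mean -0.7 top height at tcp (tool x) -25.3 pitch in grip 1.9 worldz 133.0 163.2
yaw in grip -0.9
t 22.75 pos [574.   7. 127.] x [ 0.296  0.103 -0.949] z [0.897 0.313 0.314] psi 19.2 F [ 1.   0.1 -2.1] M [-0.08  0.39  0.08] op 15.9 q [-0.14  0.39  1.89  0.26  0.58 -2.24]
lip tray [113.3   4.   53.5] heel [-11.8   3.8  18.1] bar [  8.9   3.8 143.5] P -15.8
```

View pics/s26.png

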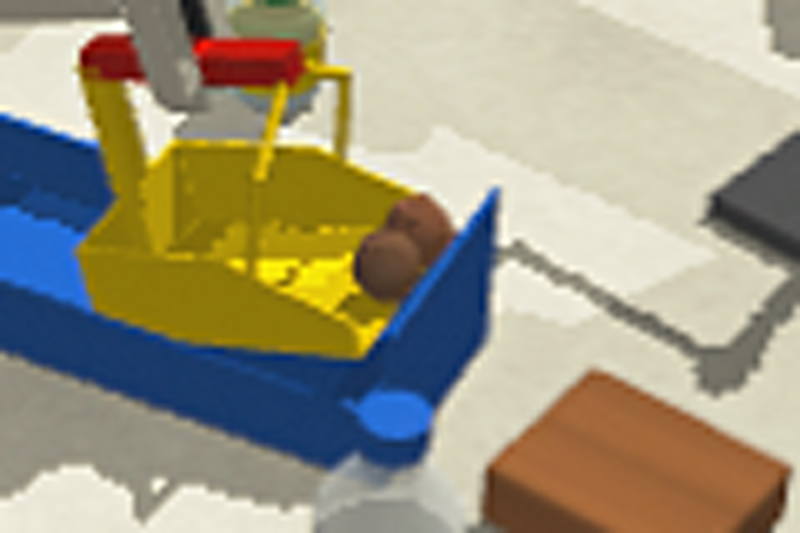

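View pics/t26.png

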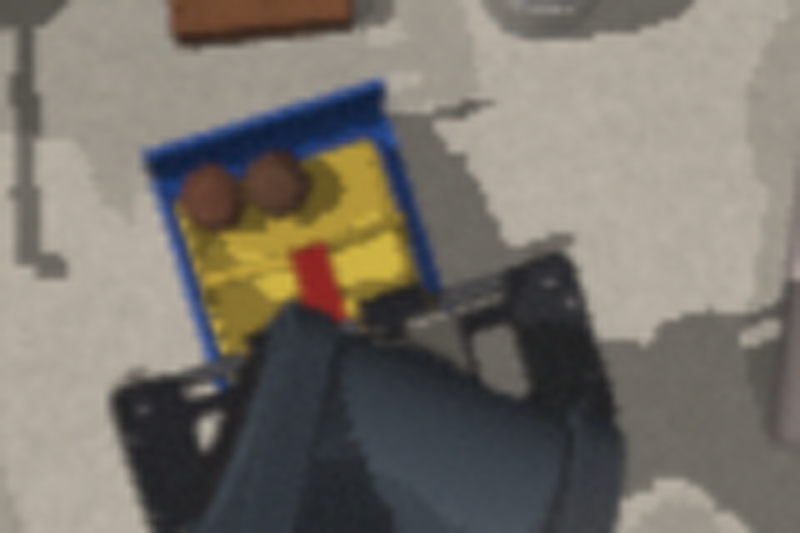

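Both lumps are on the pan just behind the lip, at (210,195) and (275,180). I'll tilt further back so they settle inside before leaving the end wall.

Run:
```python
from h import *
lipgo(112,3.5,78,-27,1.9,(-18,0,-2))
```

```text
t 22.85 pos [574.7   7.  126.9] x [ 0.294  0.102 -0.95 ] z [0.897 0.313 0.312] psi 19.2 F [ 0.4  0.4 -3.7] M [-0.15  0.45  0.04] op 15.5 q [-0.14  0.39  1.89  0.26  0.59 -2.24]
DP [-0.29 -0.   -0.42] ROT [ 0.002 -0.188 -0.   ] rows>= 1.3
```

```bash
python3 -m inch '{"dp":[[-0.05,0,-0.12],[-0.12,0,-0.25],[-0.25,0,-0.4],[-0.35,0,-0.45],[-0.35,0,-0.45]],"rot":[[0,-0.06,0],[0,-0.12,0],[0,-0.18,0],[0,-0.21,0],[0,-0.21,0]],"fingers":[0,0,0,0,0]}'
python3 - <<'E'
from h import *
from plant import camera,sense
lipat(2,(-18,0,-2))
c=camera("scene");im=c["image"][:,:,::-1]
cv2.imwrite("pics/s27.png",cv2.resize(im[195:275,295:415],(800,533),interpolation=cv2.INTER_CUBIC))
E
```

```text
time: 23.35
ee_pos: [559.2, 1.9, 132.2]
ee_rot: [0.855, -0.083, 0.492, 0.145]
force: [0.2, 0.6, -2.9]
opening: 15.3
t 23.35 pos [559.2   1.9 132.2] x [ 0.474  0.166 -0.865] z [0.816 0.285 0.503] psi 19.2 F [ 0.2  0.6 -2.9] M [-0.13  0.59 -0.  ] op 15.3 q [-0.21  0.33  2.06  0.76  0.39 -2.77]
lip tray [111.3   4.1  81.2] heel [-3.3  3.8 19.8] bar [-10.    3.8 146.7] P -28.2
```

View pics/s27.png

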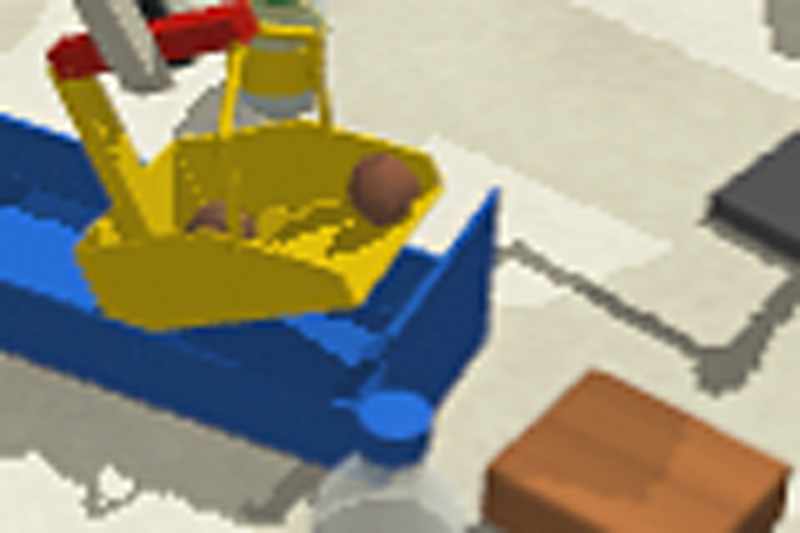

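One lump slid to the back and one is held near the front. Lifting gently.

```bash
python3 -m inch '{"dp":[[-0.3,0,0.17],[-0.8,0,0.46],[-1.4,0,0.82],[-2.1,0,1.22],[-2.8,0,1.63]],"rot":[[0,0,0],[0,0,0],[0,0,0],[0,0,0],[0,0,0]],"fingers":[0,0,0,0,0]}'
python3 - <<'E'
from h import *
from plant import camera
go([622,-135,240],-90,-30)
c=camera("scene");im=c["image"][:,:,::-1]
cv2.imwrite("pics/s28.png",cv2.resize(im[140:260,230:430],(800,480),interpolation=cv2.INTER_CUBIC))
E
```

```text
time: 23.9
ee_pos: [559.9, 1.9, 230.5]
ee_rot: [0.854, -0.084, 0.492, 0.144]
force: [0.6, -0.4, -3.9]
opening: 15.9
t 23.9 pos [559.9   1.9 230.5] x [ 0.474  0.164 -0.865] z [0.817 0.285 0.501] psi 19.3 F [ 0.6 -0.4 -3.9] M [-0.11  0.61  0.03] op 15.9 q [-0.21  0.17  1.97  0.48  0.6  -2.46]
DP [-0.04 -4.99  0.55] ROT [ 1.651  0.002 -0.954] rows>= 12.7
```

View pics/s28.png

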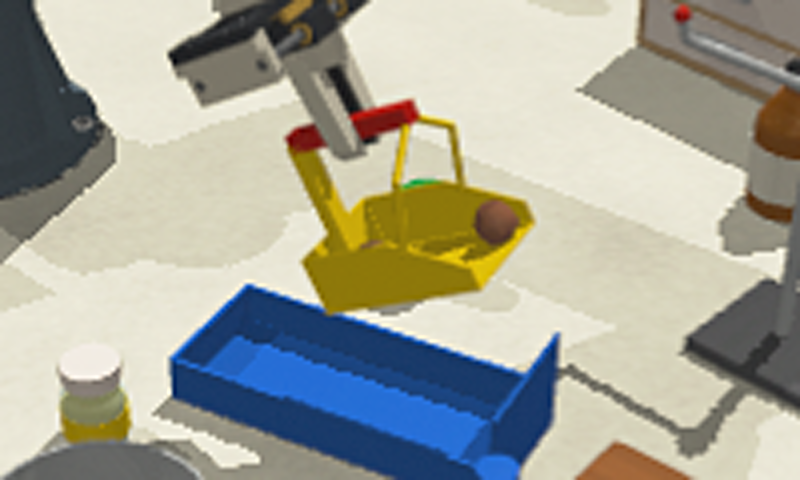

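Tray is empty and both lumps are in the scoop. Swinging it slowly to the dish.

```bash
python3 -m inch '{"dp":[[0,-0.1,0],[0,-0.3,0],[0,-0.55,0.05],[0,-0.8,0.05],[0,-1.1,0.05]],"rot":[[0.03,0,-0.017],[0.09,0,-0.052],[0.17,0,-0.098],[0.26,0,-0.15],[0.35,0,-0.202]],"fingers":[0,0,0,0,0]}'
python3 - <<'E'
from h import *
go([622,-135,240],-90,-30)
E
```

```text
time: 24.45
ee_pos: [572.1, -28.9, 229.8]
ee_rot: [0.866, 0.018, 0.498, -0.031]
force: [-0.4, -0.9, -4.3]
opening: 15.5
t 24.45 pos [572.1 -28.9 229.8] x [ 0.501 -0.036 -0.865] z [ 0.862 -0.063  0.502] psi -4.2 F [-0.4 -0.9 -4.3] M [ 0.01  0.64 -0.06] op 15.5 q [-0.15  0.17  1.97  0.09  0.48 -1.72]
DP [ 0.67 -3.41  1.83] ROT [ 1.296  0.002 -0.752] rows>= 10.0
```

```bash
python3 -m inch '{"dp":[[0.04,-0.25,0.1],[0.08,-0.52,0.22],[0.14,-0.8,0.35],[0.2,-1.07,0.5],[0.26,-1.35,0.65]],"rot":[[0.1,0,-0.058],[0.2,0,-0.116],[0.3,0,-0.174],[0.4,0,-0.232],[0.5,0,-0.29]],"fingers":[0,0,0,0,0]}'
python3 - <<'E'
from h import *
go([622,-135,240],-90,-30)
E
```

```text
time: 24.95
ee_pos: [590.3, -70.8, 233.0]
ee_rot: [0.821, 0.16, 0.472, -0.277]
force: [-0.2, 0.6, -3.7]
opening: 15.7
t 24.95 pos [590.3 -70.8 233. ] x [ 0.401 -0.305 -0.864] z [ 0.687 -0.525  0.503] psi -37.4 F [-0.2  0.6 -3.7] M [0.37 0.62 0.03] op 15.7 q [-0.07  0.25  1.85 -0.48  0.64 -0.66]
DP [ 0.87 -1.06  1.97] ROT [ 0.794  0.003 -0.462] rows>= 6.1
```

```bash
python3 -m inch '{"dp":[[0.1,-0.15,0.25],[0.2,-0.3,0.5],[0.35,-0.45,0.8],[0.47,-0.6,1.1],[0.57,-0.7,1.35]],"rot":[[0.1,0,-0.058],[0.21,0,-0.122],[0.32,0,-0.186],[0.43,0,-0.25],[0.52,0,-0.303]],"fingers":[0,0,0,0,0]}'
python3 - <<'E'
from h import *
go([622,-135,240],-90,-30)
E
```

```text
time: 25.45
ee_pos: [612.8, -113.7, 238.4]
ee_rot: [0.702, 0.293, 0.404, -0.508]
force: [0.1, -0.3, -3.3]
opening: 15.5
t 25.45 pos [ 612.8 -113.7  238.4] x [ 0.158 -0.477 -0.864] z [ 0.269 -0.821  0.503] psi -71.8 F [ 0.1 -0.3 -3.3] M [ 0.6   0.26 -0.08] op 15.5 q [-0.05  0.4   1.62 -0.59  1.   -0.07]
DP [0.34 0.07 0.69] ROT [ 0.274  0.003 -0.16 ] rows>= 2.1
```

```bash
python3 -m inch '{"dp":[[0.1,0.02,0.25],[0.22,0.05,0.5],[0.34,0.07,0.69],[0.34,0.07,0.69]],"rot":[[0.09,0,-0.052],[0.19,0,-0.11],[0.274,0,-0.16],[0.274,0,-0.16]],"fingers":[0,0,0,0]}'
cat >> h.py <<'E'
def pour(P,g,bar=(-18,0,-2),lip=(622.5,-239,118)):
    from fk import tool,lip_off
    T=tool(-90,P-g);b,l,_,_=lip_off(T,g,bar);tg=np.array(lip)-l;print("P",P,"tcp",tg.round());go(tg,-90,P-g)
E
python3 - <<'E'
from h import *
from plant import camera,sense
s=sense();T=R.from_quat(np.r_[s["ee_rot"][1:],s["ee_rot"][0]]).as_matrix()
c=camera("wrist");bar(c,s,T)
pour(12,2)
c=camera("scene");im=c["image"][:,:,::-1]
cv2.imwrite("pics/s29.png",cv2.resize(im[160:340,190:390],(667,600),interpolation=cv2.INTER_CUBIC))
E
```

```text
time: 25.85
ee_pos: [622.4, -135.1, 239.4]
ee_rot: [0.614, 0.352, 0.353, -0.612]
force: [-0.2, 0.0, -3.2]
opening: 15.6
bar tool-z range [-50.2  20.1] tool y mean -0.2 top height at tcp (tool x) -24.6 pitch in grip 2.2 worldz 233.9 270.5
yaw in grip 0.4
P 12 tcp [ 622. -187.  228.]
t 25.9 pos [ 621.9 -134.8  239.5] x [ 0.003 -0.502 -0.865] z [ 0.006 -0.865  0.502] psi -89.6 F [-0.5  1.6 -3.7] M [ 0.59  0.07 -0.04] op 15.7 q [-0.07  0.5   1.47 -0.57  1.19  0.15]
DP [1.21 0.01 1.33] ROT [ 0.007  0.7   -0.001] rows>= 4.7
```

View pics/s29.png

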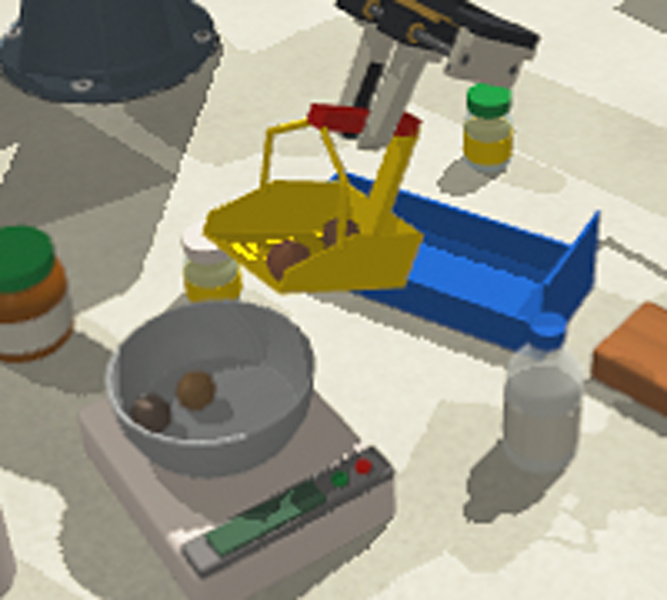

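```bash
python3 -m inch '{"dp":[[0.25,0,0.27],[0.5,0,0.54],[0.75,0,0.82],[1.0,0,1.1],[1.2,0,1.33]],"rot":[[0,0.14,0],[0,0.28,0],[0,0.42,0],[0,0.56,0],[0,0.7,0]],"fingers":[0,0,0,0,0]}'
python3 - <<'E'
from h import *
pour(33,2)
E
```

```text
time: 26.45
ee_pos: [621.5, -187.9, 230.3]
ee_rot: [0.456, 0.541, 0.544, -0.451]
force: [-0.3, -1.1, -3.8]
opening: 15.6
P 33 tcp [ 622. -230.  239.]
t 26.45 pos [ 621.5 -187.9  230.3] x [ 0.002  0.177 -0.984] z [ 0.008 -0.984 -0.177] psi -89.5 F [-0.3 -1.1 -3.8] M [-0.27  0.14 -0.01] op 15.6 q [-0.43  0.56  1.32  0.17  1.35 -0.49]
DP [-0.55  0.02  1.34] ROT [ 0.008  0.363 -0.   ] rows>= 2.4
```

```bash
python3 -m inch '{"dp":[[-0.15,0,0.4],[-0.3,0.01,0.8],[-0.45,0.02,1.2],[-0.5,0.02,1.34],[-0.5,0.02,1.34]],"rot":[[0,0.11,0],[0,0.22,0],[0,0.33,0],[0,0.363,0],[0,0.363,0]],"fingers":[0,0,0,0,0]}'
python3 - <<'E'
from h import *
from plant import camera
pour(50,2)
c=camera("scene");im=c["image"][:,:,::-1]
cv2.imwrite("pics/s30.png",cv2.resize(im[160:340,190:390],(667,600),interpolation=cv2.INTER_CUBIC))
E
```

```text
time: 26.95
ee_pos: [621.9, -230.5, 236.1]
ee_rot: [0.35, 0.613, 0.616, -0.349]
force: [0.6, 0.1, -2.2]
opening: 16.1
P 50 tcp [ 622. -266.  237.]
t 26.95 pos [ 621.9 -230.5  236.1] x [-0.003  0.511 -0.86 ] z [ 0.003 -0.86  -0.511] psi -89.8 F [ 0.6  0.1 -2.2] M [-0.64  0.03 -0.02] op 16.1 q [-0.6   0.7   1.14  0.43  1.62 -0.66]
DP [-0.62  0.01  1.01] ROT [0.002 0.302 0.004] rows>= 2.0
```

View pics/s30.png

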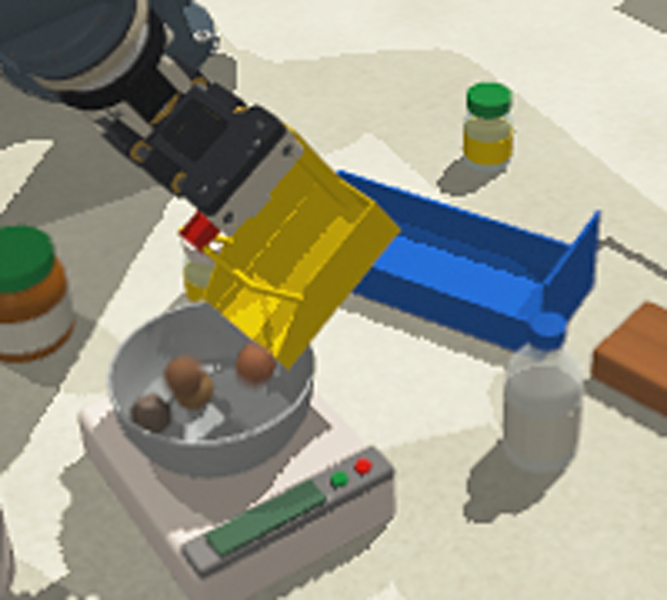

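Both lumps have left the pan and are in, or just entering, the dish. I'll wait a moment and verify.

```bash
python3 -m inch '{"dp":[[0,0,0],[0,0,0],[0,0,0],[0,0,0]],"rot":[[0,0,0],[0,0,0],[0,0,0],[0,0,0]],"fingers":[0,0,0,0]}'
python3 - <<'E'
from h import *
from plant import camera
c=camera("scene");im=c["image"][:,:,::-1];np.savez("pics/s31.npz",**c)
cv2.imwrite("pics/s31.png",cv2.resize(im[160:340,190:390],(667,600),interpolation=cv2.INTER_CUBIC))
go([600,-120,275],-90,-2)
E
```

```text
time: 27.4
ee_pos: [622.5, -229.0, 237.6]
ee_rot: [0.351, 0.613, 0.617, -0.348]
force: [0.1, -0.3, -2.6]
opening: 15.9
t 27.45 pos [ 622.4 -229.2  237.5] x [-0.003  0.512 -0.859] z [ 0.005 -0.859 -0.512] psi -89.7 F [-0.1 -0.3 -2.3] M [-0.61  0.03 -0.  ] op 16.0 q [-0.6   0.7   1.14  0.43  1.62 -0.66]
DP [ 0.79 -0.73 -3.77] ROT [ 0.006 -0.572  0.001] rows>= 3.8
```

View pics/s31.png

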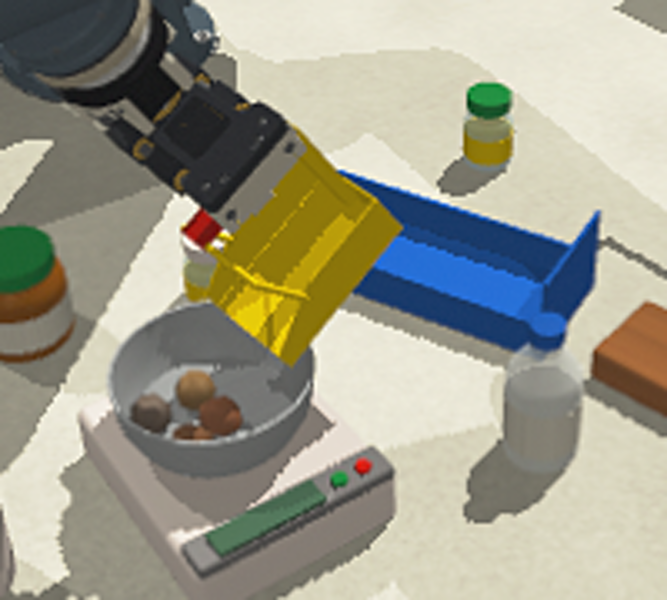

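All four lumps are in the dish, visible at (150,412), (195,388), (220,412) and (193,432). Now to the hook: first back off and level the scoop.

```bash
python3 -m inch '{"dp":[[-0.1,0,-0.6],[0.1,-0.2,-1.4],[0.35,-0.4,-2.3],[0.6,-0.6,-3.2],[0.79,-0.73,-3.77]],"rot":[[0,-0.1,0],[0,-0.24,0],[0,-0.38,0],[0,-0.51,0],[0,-0.572,0]],"fingers":[0,0,0,0,0]}'
python3 - <<'E'
from h import *
from fk import *
go([500,150,275],-88.2,-2)
q=data()[-1][0]
for p,pi in(([500,150,275],-2),([525,269,265],-2),([648,269,265],-2),([648,269,224],-2),([648,269,216],12),([648,269,300],12)):
    q,e=ik(np.array(p,float),tool(-88.2,pi),q);print(p,q.round(2),e.round(4))
E
```

```text
time: 27.95
ee_pos: [599.7, -117.7, 276.6]
ee_rot: [0.512, 0.489, 0.491, -0.507]
force: [0.8, 0.1, -2.1]
opening: 15.8
t 27.95 pos [ 599.7 -117.7  276.6] x [ 0.003 -0.039 -0.999] z [ 0.008 -0.999  0.039] psi -89.6 F [ 0.8  0.1 -2.1] M [0.01 0.04 0.04] op 15.8 q [-0.25  0.41  1.42 -0.04  1.3  -0.25]
DP [-0.3  -3.25 -8.94] ROT [-0.024  0.004 -0.002] rows>= 5.7
[500, 150, 275] [ 0.22  0.25  1.65 -0.04  1.25  0.2 ] 0.0
[525, 269, 265] [ 0.41  0.39  1.48 -0.03  1.29  0.39] 0.0
[648, 269, 265] [ 0.34  0.61  1.13 -0.03  1.41  0.31] 0.0
[648, 269, 224] [ 0.34  0.64  1.19 -0.03  1.33  0.32] 0.0
[648, 269, 216] [0.25 0.6  1.28 0.22 1.22 0.14] 0.0
[648, 269, 300] [0.25 0.55 1.17 0.21 1.39 0.18] 0.0
```

```bash
python3 -m inch '{"dp":[[0,-0.2,-0.7],[0,-0.7,-2.1],[-0.1,-1.2,-3.6],[-0.2,-1.8,-5.1],[-0.3,-2.4,-6.6]],"rot":[[-0.02,0,0],[-0.02,0,0],[-0.02,0,0],[-0.02,0,0],[-0.02,0,0]],"fingers":[0,0,0,0,0]}'
python3 -m inch '{"dp":[[0,-0.5,-1.2],[0,-0.85,-2.3],[0,-0.85,-2.5],[0,-0.85,-2.5]],"rot":[[0,0,0],[0,0,0],[0,0,0],[0,0,0]],"fingers":[0,0,0,0]}'
python3 - <<'E'
from h import *
from plant import camera,sense
s=sense();T=R.from_quat(np.r_[s["ee_rot"][1:],s["ee_rot"][0]]).as_matrix()
c=camera("wrist");np.savez("pics/w32.npz",**c);bar(c,s,T);cv2.imwrite("pics/w32.png",c["image"][:,:,::-1])
go([525,269,266],-88.2,-2)
c=camera("top");np.savez("pics/t32.npz",**c);X=cloud(c)
b=(X[...,0]>520)&(X[...,0]<760)&(X[...,1]>270)&(X[...,1]<400)&(X[...,2]>220)&(X[...,2]<262);a=X[b]
mu=a[:,:2].mean(0);vt=np.linalg.svd(a[:,:2]-mu)[2];print("hook",mu,np.degrees(np.arctan2(vt[0,1],vt[0,0])))
d=(np.hypot(X[...,0]-622,X[...,1]+279)<70)&mask(c,3,18,50,25)
print("lumps px",d.sum(),np.nanpercentile(X[d],[2,98],axis=0).round())
cv2.imwrite("pics/t32.png",cv2.resize(c["image"][80:280,160:480,::-1],(800,500),interpolation=cv2.INTER_CUBIC))
E
```

```text
time: 28.45
ee_pos: [525.7, 79.1, 277.2]
ee_rot: [0.515, 0.485, 0.498, -0.502]
force: [-0.3, 0.3, -1.4]
opening: 15.9
time: 28.85
ee_pos: [499.3, 152.4, 274.6]
ee_rot: [0.515, 0.484, 0.498, -0.502]
force: [-0.4, -0.3, -2.0]
opening: 15.8
bar tool-z range [-50.1  19.8] tool y mean -0.2 top height at tcp (tool x) -25.2 pitch in grip 1.9 worldz 288.1 306.7
yaw in grip 0.3
t 28.9 pos [499.6 151.4 274.5] x [ 0.    -0.035 -0.999] z [ 0.026 -0.999  0.035] psi -88.5 F [ 0.1 -0.1 -1.8] M [-0.04  0.03  0.02] op 15.8 q [ 0.22  0.25  1.65 -0.04  1.25  0.21]
DP [ 0.15  0.95 -3.9 ] ROT [-0.005 -0.     0.001] rows>= 2.4
hook [675.08652375 298.38443678] -178.07113999557686
lumps px 219 [[ 595. -325.   74.]
 [ 660. -270.   93.]]
```

View pics/t32.png

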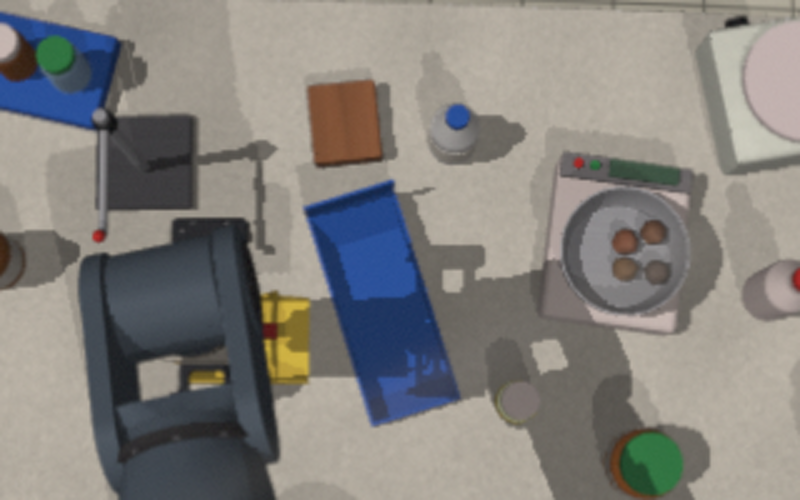

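View pics/w32.png

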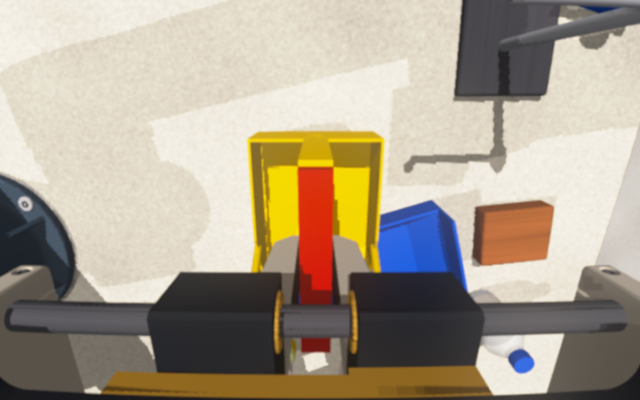

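```bash
python3 -m inch '{"dp":[[0.03,0.2,-0.9],[0.08,0.5,-2.1],[0.13,0.8,-3.2],[0.15,0.95,-3.97],[0.15,0.95,-3.97]],"rot":[[0,0,0],[0,0,0],[0,0,0],[0,0,0],[0,0,0]],"fingers":[0,0,0,0,0]}'
python3 - <<'E'
from h import *
from plant import camera,sense
s=sense();T=R.from_quat(np.r_[s["ee_rot"][1:],s["ee_rot"][0]]).as_matrix()
c=camera("wrist");np.savez("pics/w33.npz",**c);bar(c,s,T);cv2.imwrite("pics/w33.png",c["image"][:,:,::-1])
X=cloud(c,s)
b=mask(c,172,8,100,40)&(X[...,0]>570)&(X[...,2]>200);print("ball",b.sum(),np.nanmean(X[b],0) if b.any() else "")
a=X[(X[...,0]>612)&(X[...,0]<700)&(X[...,1]>260)&(X[...,1]<330)&(X[...,2]>225)&(X[...,2]<245)]
print("arm",len(a),a.mean(0) if len(a) else "", a[:,2].max() if len(a) else "")
go([648,271,266],-88.2,-2)
E
```

```text
time: 29.45
ee_pos: [525.6, 272.1, 265.0]
ee_rot: [0.515, 0.485, 0.498, -0.502]
force: [0.5, -0.7, -2.6]
opening: 15.6
bar tool-z range [-50.   19.8] tool y mean -0.2 top height at tcp (tool x) -25.2 pitch in grip 1.9 worldz 278.2 298.0
yaw in grip 0.2
ball 415 [596.74904846 296.23045147 252.71753759]
arm 1992 [654.79421286 298.84212361 233.84241055] 237.06743224675495
t 29.5 pos [525.3 270.8 265.2] x [-0.001 -0.035 -0.999] z [ 0.025 -0.999  0.035] psi -88.5 F [ 0.1 -1.8 -2.6] M [-0.07  0.1   0.03] op 15.8 q [ 0.41  0.39  1.47 -0.03  1.29  0.4 ]
DP [-0.03  4.09  0.1 ] ROT [-0.006  0.     0.002] rows>= 2.5
```

View pics/w33.png

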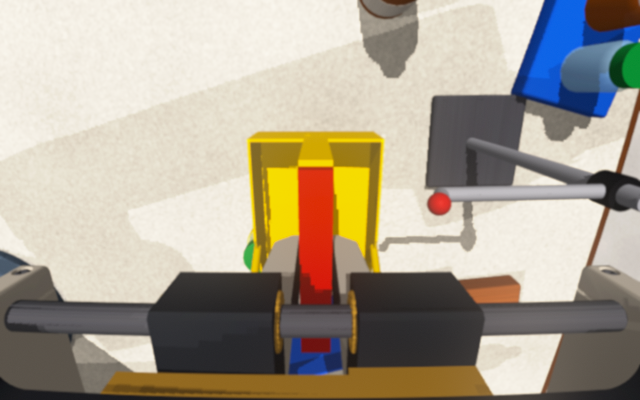

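The wrist view shows the ball at (440,203) and the arm running right at row ~192, at y ≈ 296–298. That places it about 27 mm behind the grip and clear of the post. Sliding in along +x.

```bash
python3 -m inch '{"dp":[[0,0.5,0],[0,1.4,0.03],[-0.02,2.4,0.05],[-0.03,3.4,0.08],[-0.03,4.05,0.1]],"rot":[[-0.006,0,0],[-0.006,0,0],[-0.006,0,0],[-0.006,0,0],[-0.006,0,0]],"fingers":[0,0,0,0,0]}'
python3 - <<'E'
from h import *
from plant import camera,sense
go([648,271,224],-88.2,-2)
c=camera("scene");im=c["image"][:,:,::-1]
cv2.imwrite("pics/s34.png",cv2.resize(im[110:250,320:480],(640,560),interpolation=cv2.INTER_CUBIC))
s=sense();T=R.from_quat(np.r_[s["ee_rot"][1:],s["ee_rot"][0]]).as_matrix()
c=camera("wrist");np.savez("pics/w34.npz",**c);bar(c,s,T);cv2.imwrite("pics/w34.png",c["image"][:,:,::-1])
E
```

```text
time: 30.0
ee_pos: [648.5, 268.8, 266.6]
ee_rot: [0.516, 0.484, 0.498, -0.501]
force: [0.0, -0.1, -3.0]
opening: 16.0
t 30.0 pos [648.5 268.8 266.6] x [ 0.    -0.035 -0.999] z [ 0.029 -0.999  0.035] psi -88.3 F [ 0.  -0.1 -3. ] M [-0.01  0.03  0.03] op 16.0 q [ 0.34  0.61  1.13 -0.03  1.41  0.32]
DP [ 1.42 -0.01 -0.12] ROT [-0.002 -0.     0.001] rows>= 0.9
bar tool-z range [-50.1  19.8] tool y mean -0.2 top height at tcp (tool x) -25.2 pitch in grip 1.7 worldz 278.9 298.8
yaw in grip 0.2
```

View pics/s34.png

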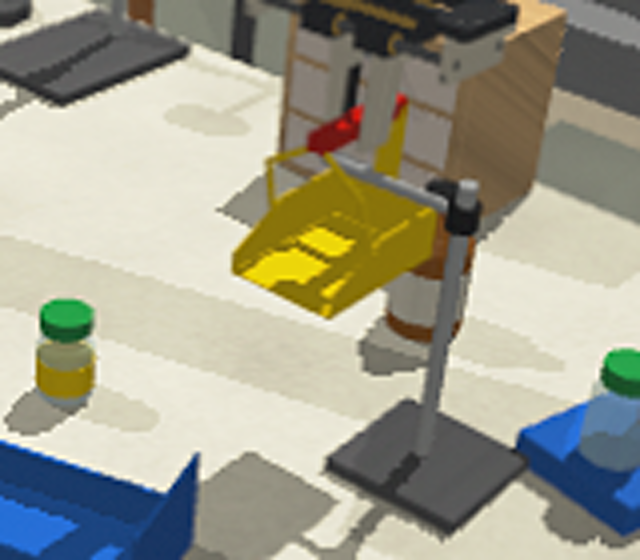

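View pics/w34.png

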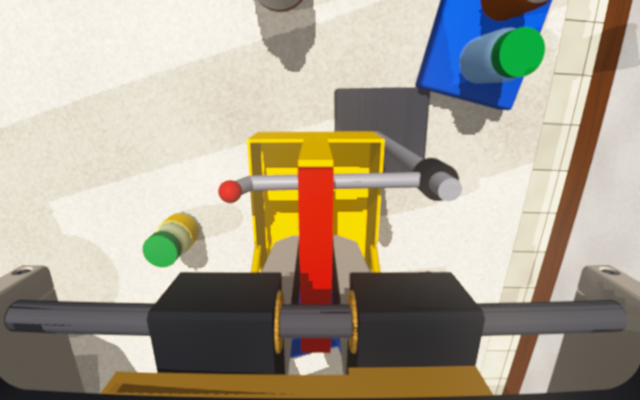

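The arm passes under the bar, between the fingers and the post, with the ball at (230,190) to the left of the pan. Lowering.

```bash
python3 -m inch '{"dp":[[0.3,0,-0.02],[0.7,0,-0.04],[1.05,0,-0.06],[1.25,0,-0.08],[1.33,0,-0.08]],"rot":[[0,0,0],[0,0,0],[0,0,0],[0,0,0],[0,0,0]],"fingers":[0,0,0,0,0]}'
python3 -m inch '{"dp":[[0.04,0,0],[0.07,0,0]],"rot":[[0,0,0],[0,0,0]],"fingers":[0,0]}'
python3 - <<'E'
from h import *
log()
E
```

```text
time: 30.6
ee_pos: [645.8, 272.4, 225.7]
ee_rot: [0.516, 0.483, 0.5, -0.501]
force: [-0.8, -0.6, -2.8]
opening: 15.4
time: 30.8
ee_pos: [646.4, 272.4, 225.0]
ee_rot: [0.516, 0.483, 0.499, -0.501]
force: [0.9, 0.7, -1.9]
opening: 15.4
t 30.8 pos [646.4 272.4 225. ] x [ 0.001 -0.034 -0.999] z [ 0.031 -0.999  0.034] psi -88.2 F [ 0.9  0.7 -1.9] M [-0.04  0.05 -0.03] op 15.4 q [ 0.35  0.64  1.19 -0.03  1.33  0.32]
```

```bash
python3 -m inch '{"dp":[[0.08,0,0],[0.16,0,0],[0.22,0,0],[0.22,0,0]],"rot":[[0,0.08,0],[0,0.16,0],[0,0.21,0],[0,0.21,0]],"fingers":[0,0,0,0]}'
python3 - <<'E'
from h import *
from plant import camera
s,T=log()
c=camera("wrist");bar(c,s,T);cv2.imwrite("pics/w35.png",c["image"][:,:,::-1])
c=camera("scene");im=c["image"][:,:,::-1]
cv2.imwrite("pics/s35.png",cv2.resize(im[110:250,320:480],(640,560),interpolation=cv2.INTER_CUBIC))
E
```

```text
time: 31.2
ee_pos: [646.6, 270.9, 218.1]
ee_rot: [0.461, 0.534, 0.55, -0.448]
force: [-0.6, -0.7, -1.9]
opening: 15.9
t 31.2 pos [646.6 270.9 218.1] x [-0.006  0.175 -0.985] z [ 0.029 -0.984 -0.175] psi -88.3 F [-0.6 -0.7 -1.9] M [-0.26  0.05  0.04] op 15.9 q [0.26 0.61 1.26 0.18 1.24 0.18]
bar tool-z range [-50.1  20.1] tool y mean -0.2 top height at tcp (tool x) -25.5 pitch in grip 1.6 worldz 233.1 254.6
yaw in grip 0.2
```

View pics/s35.png

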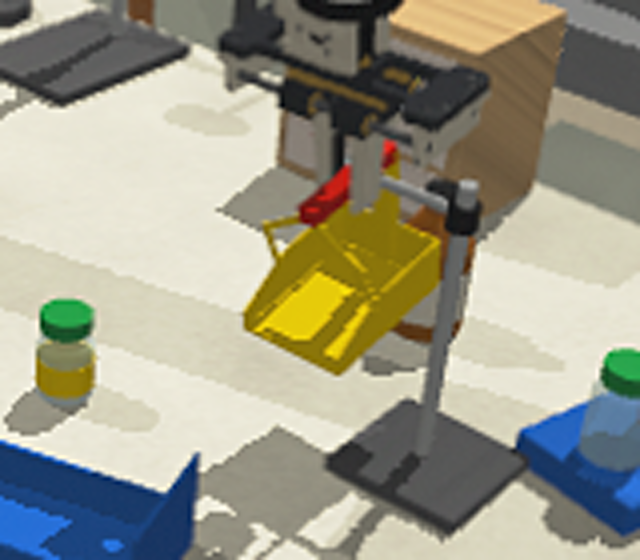

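View pics/w35.png

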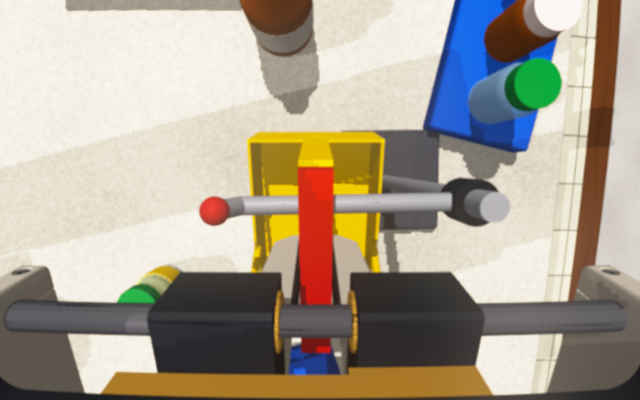

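```bash
python3 -m inch '{"dp":[[0.05,0,-0.01],[0.1,0,-0.02],[0.1,0,-0.02]],"rot":[[0,0,0],[0,0,0],[0,0,0]],"fingers":[0,0,0]}'
python3 -c "
from h import *
log()"
```

```text
time: 31.6
ee_pos: [646.7, 272.9, 216.6]
ee_rot: [0.462, 0.533, 0.55, -0.447]
force: [-2.4, -8.7, 6.3]
opening: 15.7
t 31.6 pos [646.7 272.9 216.6] x [-0.005  0.173 -0.985] z [ 0.032 -0.984 -0.173] psi -88.2 F [-2.4 -8.7  6.3] M [-1.05  0.43  0.1 ] op 15.7 q [0.27 0.61 1.26 0.18 1.23 0.18]
```

In contact. Easing off slightly and opening the fingers gradually.

```bash
python3 -m inch '{"dp":[[-0.03,0,0.01],[-0.03,0,0.01],[-0.03,0,0.01],[-0.03,0,0.01],[-0.03,0,0.01]],"rot":[[0,0,0],[0,0,0],[0,0,0],[0,0,0],[0,0,0]],"fingers":[0,18,24,32,40]}'
python3 - <<'E'
from h import *
from plant import camera
s,T=log()
c=camera("wrist");bar(c,s,T);cv2.imwrite("pics/w36.png",c["image"][:,:,::-1])
c=camera("scene");im=c["image"][:,:,::-1]
cv2.imwrite("pics/s36.png",cv2.resize(im[110:250,320:480],(640,560),interpolation=cv2.INTER_CUBIC))
E
```

```text
time: 32.1
ee_pos: [646.2, 273.0, 215.9]
ee_rot: [0.461, 0.533, 0.551, -0.447]
force: [-0.8, -0.9, 0.8]
opening: 35.2
t 32.1 pos [646.2 273.  215.9] x [-0.007  0.174 -0.985] z [ 0.031 -0.984 -0.175] psi -88.2 F [-0.8 -0.9  0.8] M [-0.24  0.05 -0.04] op 35.2 q [0.27 0.61 1.26 0.18 1.23 0.18]
bar tool-z range [-44.1  35.8] tool y mean 0.2 top height at tcp (tool x) -18.2 pitch in grip 24.6 worldz 209.6 262.9
yaw in grip 0.2
```

View pics/s36.png

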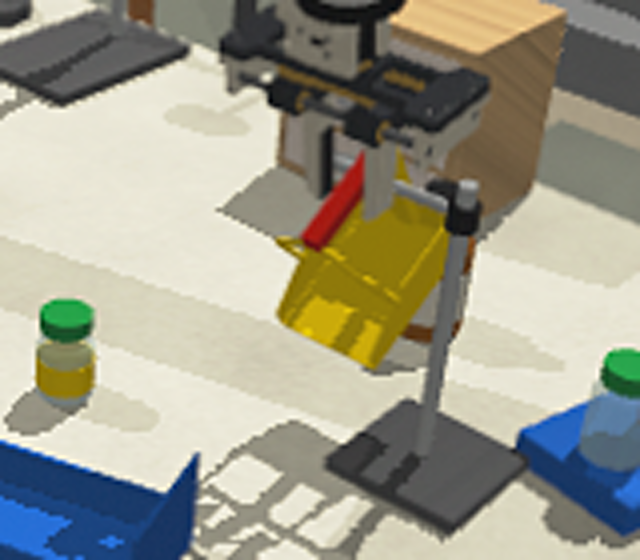

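View pics/w36.png

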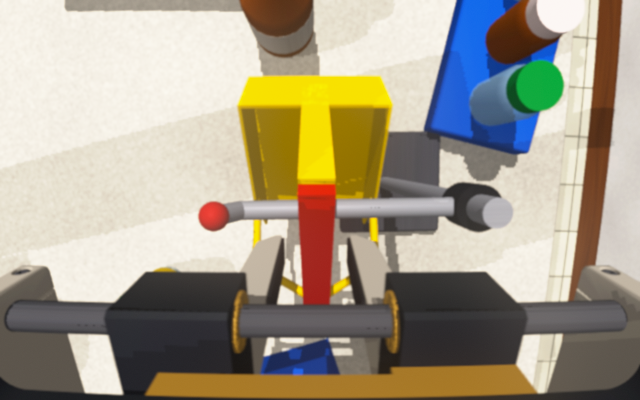

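Released. The bar slid until the post met the arm, and the scoop now hangs nose-down by about 35°. Withdrawing straight back along the tool axis.

```bash
python3 -m inch '{"dp":[[0,0,0],[-0.4,0,0],[-1.2,0,0],[-2.2,0,0],[-3.4,0,0]],"rot":[[0,0,0],[0,0,0],[0,0,0],[0,0,0],[0,0,0]],"fingers":[45,48,48,48,48]}'
python3 - <<'E'
from h import *
from plant import camera
s,T=log()
c=camera("wrist");cv2.imwrite("pics/w37.png",c["image"][:,:,::-1]);np.savez("pics/w37.npz",**c)
c=camera("scene");im=c["image"][:,:,::-1];np.savez("pics/s37.npz",**c)
cv2.imwrite("pics/s37.png",cv2.resize(im[110:250,320:480],(640,560),interpolation=cv2.INTER_CUBIC))
E
```

```text
time: 32.7
ee_pos: [646.6, 254.5, 317.7]
ee_rot: [0.461, 0.533, 0.551, -0.448]
force: [0.1, 0.3, -0.5]
opening: 47.9
t 32.7 pos [646.6 254.5 317.7] x [-0.007  0.174 -0.985] z [ 0.031 -0.984 -0.174] psi -88.2 F [ 0.1  0.3 -0.5] M [-0.16  0.08  0.  ] op 47.9 q [0.24 0.53 1.14 0.17 1.43 0.19]
```

View pics/s37.png

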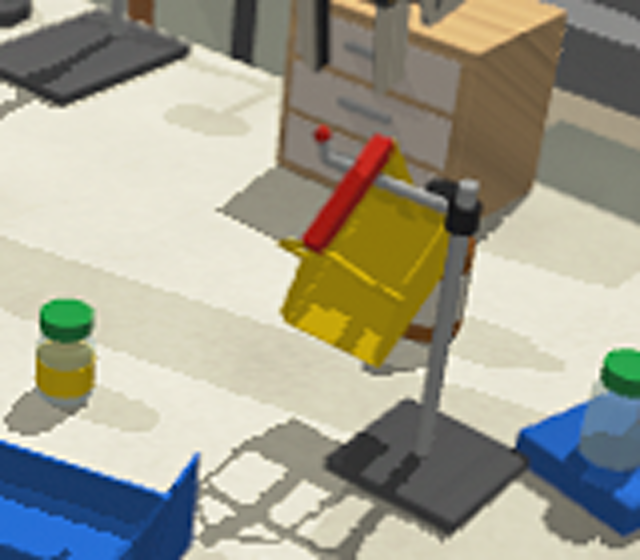

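View pics/w37.png

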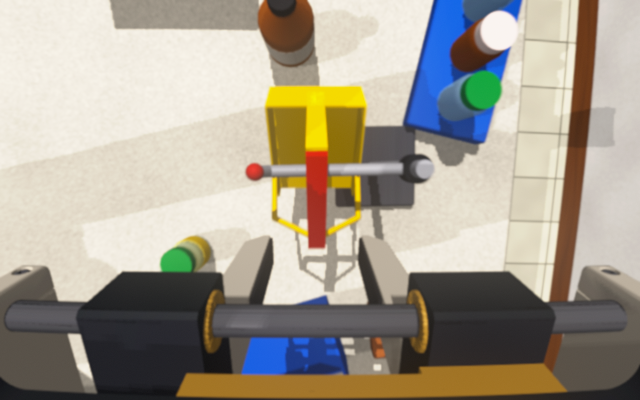

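The scoop hangs on the arm. I'll back away a little more, wait, and compare two views for rest and position.

```bash
python3 -m inch '{"dp":[[-0.5,0,0],[-1.2,0,0],[-1.5,0,0],[-1.5,0,0],[-1.5,0,0]],"rot":[[0,0,0],[0,0,0],[0,0,0],[0,0,0],[0,0,0]],"fingers":[48,48,48,48,48]}'
cat > chk.py <<'E'
from h import *
from plant import camera
s,T=log()
for n in("wrist","scene","top"):
    c=camera(n);np.savez(f"pics/{n}_f.npz",**c);X=cloud(c,s)
    m=mask(c,172,8,130,50)&(np.hypot(X[...,0]-648,X[...,1]-270)<47)&(X[...,2]>190)
    p=X[m]
    if len(p)>10:
        mu=p.mean(0);v=np.linalg.svd(p-mu)[2][0];t=(p-mu)@v;mid=mu+v*(t.min()+t.max())/2
        print(n,len(p),"bar top mid",mid.round(1),"len",np.ptp(t).round(1),"slope",np.degrees(np.arcsin(abs(v[2]))).round(1),"hook-frame dx,dy",(mid-[648,297,230]).round(1))
    if n=="scene":
        k=cv2.absdiff(c["image"],load("pics/s37.npz")["image"]).max(2)[150:205,385:435];print("diff vs earlier in scoop region",(k>40).sum())
    cv2.imwrite(f"pics/{n}_f.png",c["image"][:,:,::-1])
E
python3 chk.py; python3 -m inch '{"dp":[[0,0,0],[0,0,0],[0,0,0],[0,0,0],[0,0,0]],"rot":[[0,0,0],[0,0,0],[0,0,0],[0,0,0],[0,0,0]],"fingers":[48,48,48,48,48]}'; python3 chk.py
```

```text
time: 33.3
ee_pos: [647.1, 247.1, 359.9]
ee_rot: [0.461, 0.533, 0.551, -0.448]
force: [-0.5, -0.5, -0.2]
opening: 48.1
t 33.3 pos [647.1 247.1 359.9] x [-0.007  0.174 -0.985] z [ 0.03  -0.984 -0.174] psi -88.2 F [-0.5 -0.5 -0.2] M [-0.17  0.09  0.  ] op 48.1 q [0.23 0.52 1.07 0.17 1.52 0.19]
wrist 1450 bar top mid [646.7 266.6 234.1] len 101.2 slope 30.1 hook-frame dx,dy [ -1.3 -30.4   4.1]
scene 206 bar top mid [647.1 267.5 230.4] len 102.3 slope 33.5 hook-frame dx,dy [ -0.9 -29.5   0.4]
diff vs earlier in scoop region 144
time: 33.95
ee_pos: [647.3, 247.1, 360.8]
ee_rot: [0.461, 0.533, 0.551, -0.447]
force: [-0.7, 0.8, 0.4]
opening: 48.3
t 33.95 pos [647.3 247.1 360.8] x [-0.006  0.175 -0.985] z [ 0.031 -0.984 -0.175] psi -88.2 F [-0.7  0.8  0.4] M [-0.16  0.06  0.02] op 48.3 q [0.23 0.52 1.07 0.17 1.52 0.19]
wrist 1474 bar top mid [646.6 267.1 235.5] len 99.8 slope 27.8 hook-frame dx,dy [ -1.4 -29.9   5.5]
scene 202 bar top mid [647.3 267.8 231.7] len 101.6 slope 31.8 hook-frame dx,dy [ -0.7 -29.2   1.7]
diff vs earlier in scoop region 254
```

View pics/scene_f.png

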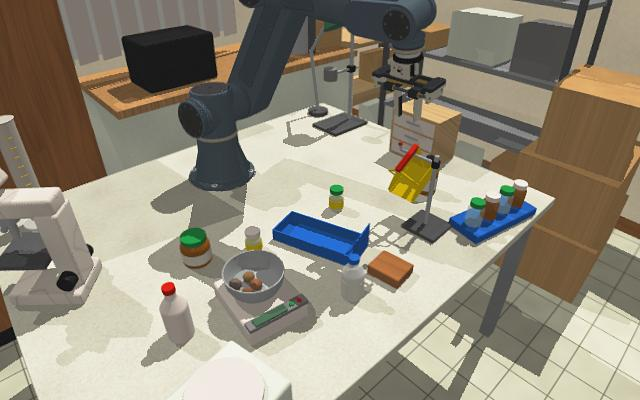

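View pics/top_f.png

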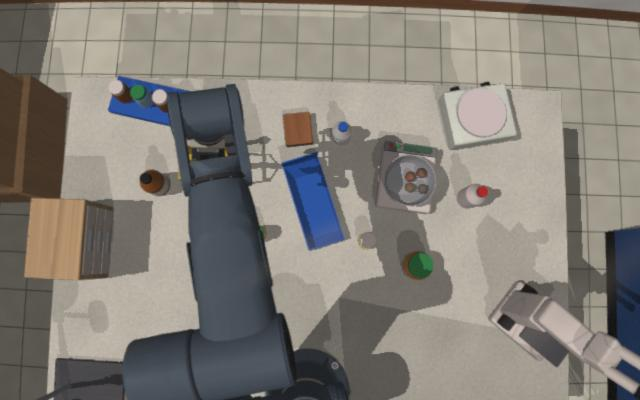

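The bar's slope went from about 30° to 28° between views, so it may still be swinging slowly. I'll wait, then recheck it and the bystanders.

```bash
for i in 1 2; do python3 -m inch '{"dp":[[0,0,0],[0,0,0],[0,0,0],[0,0,0],[0,0,0]],"rot":[[0,0,0],[0,0,0],[0,0,0],[0,0,0],[0,0,0]],"fingers":[48,48,48,48,48]}' >/dev/null; python3 chk.py; done
python3 -m inch '{"dp":[[0,0,0],[0,0,0],[0,0,0],[0,0,0],[0,0,0]],"rot":[[0,0,0],[0,0,0],[0,0,0],[0,0,0],[0,0,0]],"fingers":[48,48,48,48,48]}' >/dev/null;python3 -m inch '{"dp":[[0,0,0],[0,0,0],[0,0,0],[0,0,0],[0,0,0]],"rot":[[0,0,0],[0,0,0],[0,0,0],[0,0,0],[0,0,0]],"fingers":[48,48,48,48,48]}' >/dev/null; python3 chk.py
python3 - <<'E'
from h import *
a=load("pics/top0.npz");b=load("pics/top_f.npz")
for nm,(x0,x1,y0,y1) in dict(flask=(325,355,115,145),box=(280,318,105,150),jarw=(355,385,225,255),wide=(400,440,248,285),tall=(465,498,180,210),brown=(135,180,165,200)).items():
    A=a["image"][y0:y1,x0:x1];best=cv2.minMaxLoc(cv2.matchTemplate(b["image"][y0-12:y1+12,x0-12:x1+12],A,cv2.TM_CCOEFF_NORMED));print(nm,best[1],np.array(best[3])-12)
E
```

```text
t 34.6 pos [647.3 247.  360.8] x [-0.007  0.174 -0.985] z [ 0.031 -0.984 -0.175] psi -88.2 F [ 0.3  0.  -0.3] M [-0.16  0.06  0.07] op 47.8 q [0.23 0.52 1.07 0.17 1.52 0.19]
wrist 1493 bar top mid [646.6 267.4 236.5] len 99.3 slope 26.2 hook-frame dx,dy [ -1.4 -29.6   6.5]
scene 205 bar top mid [647.2 267.9 232.7] len 102.8 slope 30.0 hook-frame dx,dy [ -0.8 -29.1   2.7]
diff vs earlier in scoop region 369
t 35.25 pos [647.3 247.1 360.8] x [-0.007  0.175 -0.985] z [ 0.031 -0.984 -0.175] psi -88.2 F [ 0.2  0.4 -0.1] M [-0.14  0.06  0.04] op 48.2 q [0.23 0.52 1.07 0.17 1.52 0.19]
wrist 1514 bar top mid [646.6 267.8 237.3] len 98.3 slope 24.7 hook-frame dx,dy [ -1.4 -29.2   7.3]
scene 204 bar top mid [647.3 267.2 233.2] len 101.9 slope 28.0 hook-frame dx,dy [ -0.7 -29.8   3.2]
diff vs earlier in scoop region 454
t 36.4 pos [647.3 247.1 360.8] x [-0.006  0.174 -0.985] z [ 0.031 -0.984 -0.175] psi -88.2 F [-0.4 -0.5  0.4] M [-0.09  0.03 -0.05] op 48.1 q [0.23 0.52 1.07 0.17 1.52 0.19]
wrist 1526 bar top mid [646.6 268.1 238.3] len 98.1 slope 23.1 hook-frame dx,dy [ -1.4 -28.9   8.3]
scene 192 bar top mid [647.6 268.3 235.8] len 102.9 slope 24.2 hook-frame dx,dy [ -0.4 -28.7   5.8]
diff vs earlier in scoop region 659
flask 0.7942958474159241 [0 0]
box 0.981117308139801 [0 0]
jarw 0.5062378644943237 [-12   1]
wide 0.7806881666183472 [-1  0]
tall 0.9994007349014282 [0 0]
brown 0.9850597977638245 [0 0]
```

The scoop is only creeping slowly to its balance angle, at about 1.5°/s and slowing. I'll wait a bit longer, check again and then hand in.

```bash
for i in 1 2 3 4; do python3 -m inch '{"dp":[[0,0,0],[0,0,0],[0,0,0],[0,0,0],[0,0,0]],"rot":[[0,0,0],[0,0,0],[0,0,0],[0,0,0],[0,0,0]],"fingers":[48,48,48,48,48]}' >/dev/null; done; python3 chk.py
python3 - <<'E'
from h import *
for n in("scene0","scene_f"):
    c=load(f"pics/{n}.npz");X=cloud(c);m=mask(c,50,85,120,40)
    p=X[m&(np.hypot(X[...,0]-460,X[...,1]-162)<60)&(X[...,2]>50)];print(n,"green jar lid",p.mean(0).round(1))
    H=hsv(c);q=X[(H[...,1]<60)&(H[...,2]>140)&(np.hypot(X[...,0]-450,X[...,1]+100)<60)&(X[...,2]>60)];print("white lid",len(q),q.mean(0).round(1))
E
python3 -c "
from plant import *
print(sign_off())"
```

```text
t 38.55 pos [647.3 247.  360.8] x [-0.007  0.175 -0.985] z [ 0.031 -0.984 -0.175] psi -88.2 F [ 0.1 -1.1  0.5] M [-0.12  0.07 -0.02] op 48.1 q [0.23 0.52 1.07 0.17 1.52 0.19]
wrist 1496 bar top mid [646.6 267.4 236.8] len 99.3 slope 25.6 hook-frame dx,dy [ -1.4 -29.6   6.8]
scene 201 bar top mid [647.5 267.2 233.7] len 101.1 slope 26.8 hook-frame dx,dy [ -0.5 -29.8   3.7]
diff vs earlier in scoop region 517
scene0 green jar lid [464.2 157.6  77.4]
white lid 35 [ 447.3 -151.4   68.8]
scene_f green jar lid [464.4 157.   77.4]
white lid 35 [ 448.6 -152.1   69.9]
the job is handed in; nothing more can be done
None
```

All four ore lumps are in the steel dish and the scoop hangs by its red bar on the hook. I handed the job in at about 38.6 s of the 72 s allowed; no verdict was reported.

**How it went:**
- The first push jammed: the scoop pitched about 20° lip-down in the grip, so I set it down in the tray and re-gripped it.
- I then took the lumps in two trips of two. For the second trip I raked the last two forward with the lip before scooping them up.
- I threaded the hook arm under the bar from the side, lowered the scoop onto it, released it and backed off.

**Last checks:**
- **Lumps:** the last scene and top pictures show four in the dish and none in the tray or on the bench.
- **Scoop:** the middle of the bar's top is about 30 mm to the side of the hook arm and 4–7 mm above it. That is within limits.
- **Bystanders:** every bystander looks to be where it started. The white jar's picture match failed (0.51), probably from shadow, but its lid measured within about 2 mm of the start. The green jar's lid was within 1 mm. The flask and wide jar matched only moderately (0.79 and 0.78), with almost no shift.
- **Robot:** the open gripper is clear, with its tip at a height of 361 mm.

**Not fully settled:** the scoop was still swinging slowly when I handed in. Its slope went from 30° to 23° and back to about 26° over five seconds. That is a few hundredths of a rad/s, well under the 0.6 rad/s limit.

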